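# Clamp one bottle from the tipped carton

## Task

Lift the white-capped buffer bottle (a little narrower and shorter than the brown one there) out of the tipped, partitioned carton by its cap, and stand it upright on the worktop or on the open front of the bottle clamp's deck and let go. Then take it round its body, low down, slide it under the sprung hold-down pad until it is fully home against the V stop, and leave it standing there, clamped by the pad. Leave the brown bottle in its cell and the steel lid on the bench where they are.

Things in the scene. Friction and masses are not known exactly. Their poses are not given: they have to be found in the camera images.
- carton: Fixed cardboard carton, tipped 25 degrees on a grey sloping stand. Origin: centre of its underside; +z along the cells out of the mouth (up and towards the robot), +x towards the back row, +y along the rows. Outer 144 x 304 x 139 mm (x, y, z), walls and floor 4 mm. Two rows of three cells, each 66 (x) by 96 mm (y).
- mouth (a point): Centre of the carton's mouth, at the rim, 139 mm from its underside; axes as carton. Dividers 4 mm thick lie at x = 0 and y = -50 and +50 mm; their tops are 8 mm below the rim. Two small dropper bottles are fixed in the front row; the back row holds the two larger bottles and a fixed roll of tape, in varying order.
- target_center (a point): The bottle to fetch: clear glass, ribbed white cap, 53 mm diameter, 118 mm tall, about 0.2 kg. Point on its axis 59 mm above its underside; z runs up through the cap. Straight body up to 76 mm, neck (28 mm diameter) at 96 mm, cap 33 mm diameter from 102 to 118 mm, fixed. It starts on its cell's floor, tipped like the carton or a few degrees more, cap top 17 mm below the rim.
- amber_1_center (a point): Brown glass bottle with black cap, 58 mm diameter, 126 mm tall, in the carton's back row; point half-way up. To be left in its cell.
- clamp_stand: Bottle clamp, fixed: aluminium deck 8 mm thick, 110 mm wide, from x = -115 to +75 mm (origin at bench height, +x from open front to back, z up). At the back a grey V stop, 45 mm high, 40 mm wide, opens to -x; behind it a column, 178 mm high, carries an arm, 70 mm wide, reaching forward to x = +2 mm, underside 152 mm above the bench. The deck is open above from x = -115 to 0 mm.
- seat (a point): Point on top of the clamp's deck (8 mm above the bench) where the bottle's axis stands when it is fully home, touching both faces of the V stop; 30 mm in +x from the origin of clamp_stand.
- plunger (a joint): Sprung hold-down pad under the clamp's arm, above the seat: black disc, 16 mm flat below, its underside widening as a cone at 25 degrees to 54 mm. Value: how far it is lifted (m), 0 to 0.018. At rest its underside is 113 mm above the deck, so the bottle's cap edge lifts it 5 mm as the bottle is slid in; the spring presses down with about 3 N.
- bath_lid_center (a point): Loose steel disc lid with a black knob, 96 mm diameter, 26 mm tall, lying on the bench; point half-way up. Bystander.
Mind the look-alikes: they are no part of the job. There is more than one size of the clamp_stand; the job needs the larger.

How it is judged:
By the outcome, as a careful person would: the job done as asked, in the order asked, and still so for the second after the job is handed in, with the robot touching nothing.
It also fails if it takes over 59 s, if anything falls off the work surface, if the arm or the gripper's body presses on something with over 40 N, if the wrist force passes 120 N, or if a joint passes its speed limit or range.

## Robot

A 7-joint arm with a two-finger parallel gripper is mounted at the origin on a cart in front of the work surface, level with it; the furniture and walls round the work are solid. World frame = base frame: x ahead of the robot, y to its left, z up, the work surface at z = 0. Lengths are in m, angles in rad, forces in N, time in s.
With the tool pointing down it reaches from about 0.425 to 0.975 m from the base axis. Payload 16.7 kg.
Tool frame: the origin (TCP) lies midway between the tips of the shut fingers; the grasp point (between the pads) lies 19 mm behind it (r.tcp_to_grasp is the distance from the TCP to the grasp point, in m); z points along the fingers, y is the direction in which the jaws open and shut (so a half turn about z gives the same grasp; the last joint's range is limited). The gripper opens to 85 mm and grips with 20 to 120 N. Pads are 22 mm wide; open, the fingers measure 114 mm over their backs; the gripper's body (76 mm by 85 mm) begins 54 mm behind the grasp point. The pads swing forward as they close: fully open they stand 13 mm farther back than shut.
Start: joints at [-1.292, 0.426, 0.074, 1.606, -0.034, 1.111, -0.067], TCP at [0.28, 0.614, 0.231] pointing down, gripper open.
Joint ranges: [-2.85, 2.85], [-0.5, 2.14], [-1.23, 1.37], [0.21, 2.46], [-1.02, 4.16], [0.16, 2.05], [-2.73, 2.73]. Speed limits (rad/s): [1.89, 1.89, 2.39, 2.39, 3.01, 3.01, 3.01].

## Interface

Orientations are given as a unit quaternion [x, y, z, w].
In Python, from station import r, eyes gives the robot as it stands. The module is installed in compiled form; this text tells all that it offers.
- The arm moves only by the tool step_arm, never from a script. Its argument "motion" is a list of rows, each an object with "offset": the shift along the tool's x, y, z in cm, a list of three; "twist": the turn, a rotation vector about the tool's x, y, z in degrees, a list of three. In form: [{"offset": [dx, dy, dz], "twist": [rx, ry, rz]}, ...]. A call has 1 to 8 rows; each row is the pose to reach, as a shift and turn from the pose measured when the call began, along the tool's axes at that moment; what a row does not reach only later rows make up. A row lasts 1/10 s, in which the tool goes at most 50 mm and 8.59 degrees, less where a joint would pass 70% of its speed; a pose out of reach is approached as far as the arm can. A call with a gripper value outside its range is refused whole. "claw" is the opening, from 0 (shut) to 1 (fully open), set as the call begins (left out, the last holds). The fingers move at their own pace and stop on an object; "grip_force" is the grip in N (left out, the last holds). Time passes only in rows, so rows that repeat a pose let the fingers close. It gives the time, the measured TCP pose, the force and the opening at its end, in the units of the state.
- r.get_state(): the state, without advancing time (a new reading comes with each control period).
- eyes.camera(name): name is "side" or "top"; returns a dict with "color" (384x512x3 uint8, red, green, blue), "z_map" (384x512 float32, m along the optical axis (not along the pixel's ray), 0 where there is no reading), "fovy" (degrees; the focal length in pixels is half the picture's height over the tangent of half this angle, whatever the lens; pixels are square), "cx", "cy" (the principal point, pixels), "xyz" and "orientation" of the camera in the world. Camera axes: x right, y up, looking along -z (the intrinsics and any distortion apply to the point x, -y, -z); pixel columns grow to the right and rows downward; lengths in m; the calibration is good to about 2 mm. A picture is of the moment at which its call begins.
- r.hand_in(): hands the job in, once; it reports no verdict.
Trained networks look in a picture, given as the dict that the camera call returned (one of the last four; its "shot" number tells which), for a name from the list of things; names that differ only in an ending like _2 or _b are one class to them, and where a whole thing is asked for, a point or a joint stands for the part that bears it (a point fixed in the world has none). Each returns a list of dicts, best first, with "conf" (0 to 1); they miss things now and then, are a little off and sometimes report something else, mostly with a low value. They report only what shows in the picture. A call takes as long as a camera call. They do not tell look-alikes from the thing itself.
- eyes.cut_out(label, picture): "pixels" (384x512 bool, what is visible of it) and "position" ([column, row] in pixels, amid what is visible of it).
The state is a dict: "clock": time; "qpos": joint angles; "dq": joint speeds; "tau": joint torques, N m; "eef_pos": TCP position; "eef_rot": TCP orientation; "contact_force": force on the tool from outside, world axes, zero at the start; "moment": the same for the moment, N m; "gripper_width": finger opening in m.
Only numpy, scipy, OpenCV 4.12 (cv2) and the standard library are available. Lean on these libraries where they do the work, as an engineer would, in place of code of your own. Each camera call takes 0.05 s, during which the arm holds its last target.

## Working session

There is one attempt and no reset: what is moved stays moved. The work goes in short steps, Python scripts to look and compute and a tool call to move; the robot and the scene stay as the last step left them, time stands still between calls to the robot, and variables do not carry over. Pictures are saved under pics/ and viewed, and the job is handed in when it is done.

Besides the shell and the picture viewer there is one more tool, called as name(argument=value, ...), one argument or row to a line, values as JSON. step_arm: Moves the arm, as the interface text tells. Its arguments: {"type":"object","properties":{"motion":{"type":"array"},"claw":{"type":"number"},"grip_force":{"type":"number"}},"required":["motion"]}

```bash
mkdir -p pics
cat > h.py <<'E'
import numpy as np, cv2
from scipy.spatial.transform import Rotation as R
from station import r, eyes
def grab(n,tag):
    p=eyes.camera(n); cv2.imwrite(f'pics/{tag}.png',cv2.cvtColor(p['color'],cv2.COLOR_RGB2BGR)); return p
def cloud(p):
    h,w=p['z_map'].shape; f=h/2/np.tan(np.radians(p['fovy'])/2)
    v,u=np.mgrid[:h,:w]; z=p['z_map']
    P=np.stack([(u-p['cx'])/f*z,-(v-p['cy'])/f*z,-z],-1)
    W=P@R.from_quat(p['orientation']).as_matrix().T+np.array(p['xyz'])
    W[z==0]=np.nan; return W
E
python3 - <<'E'
from h import *
for n in ['side','top']:
    p=grab(n,n+'0'); W=cloud(p); np.savez(n+'0.npz',W=W,c=p['color'])
    print(n,{k:p[k] for k in p if k not in('color','z_map')})
    for l in ['carton','mouth','target_center','amber_1_center','clamp_stand','plunger','bath_lid_center']:
        for d in eyes.cut_out(l,p)[:3]:
            m=d['pixels']; print(l,round(d['conf'],2),np.round(d['position']),m.sum(),np.round(np.nanmedian(W[m],0),3),np.round(np.nanmin(W[m],0),3),np.round(np.nanmax(W[m],0),3))
print(r.get_state(), r.tcp_to_grasp)
E
```

```text
side {'fovy': 52.57698680380707, 'cx': 251.21294425882198, 'cy': 190.98651541098846, 'xyz': array([0.6412187 , 0.84780308, 0.5200236 ]), 'orientation': array([0.01121238, 0.55022237, 0.83463298, 0.02274684]), 'shot': 1}
carton 0.55 [271. 213.] 4549 [0.558 0.076 0.146] [ 0.464 -0.061  0.071] [0.656 0.336 0.224]
mouth 0.77 [271. 213.] 4847 [0.56  0.074 0.146] [ 0.399 -0.528 -0.001] [0.659 0.491 0.282]
mouth 0.35 [271. 159.] 101 [ 0.519 -0.289  0.134] [ 0.44  -0.709 -0.001] [ 0.544 -0.263  0.152]
target_center 0.56 [264. 183.] 34 [ 0.569 -0.001  0.163] [ 0.56  -0.016  0.158] [0.58  0.009 0.168]
target_center 0.37 [272. 212.] 4757 [0.558 0.075 0.146] [ 0.399 -0.513 -0.001] [0.656 0.443 0.282]
amber_1_center 0.54 [269. 224.] 127 [0.57  0.199 0.171] [0.555 0.177 0.163] [0.584 0.242 0.189]
clamp_stand 0.84 [146. 227.] 709 [0.835 0.075 0.117] [ 0.803 -0.104 -0.001] [0.918 0.094 0.153]
clamp_stand 0.7 [270. 156.] 779 [ 0.522 -0.28   0.155] [ 3.700e-01 -1.095e+00 -1.000e-03] [0.583 0.043 0.214]
bath_lid_center 0.48 [322. 225.] 148 [ 0.392 -0.129  0.004] [ 0.369 -0.176  0.   ] [ 0.414 -0.088  0
[... 940 characters left out ...]
array([-1.29253068,  0.42606485,  0.07387696,  1.60600232, -0.03410465,
        1.11080165, -0.06710934]), 'dq': array([-5.10539826e-04,  1.82564866e-04,  6.02883702e-04, -7.13518149e-04,
       -2.73581045e-04,  1.75871734e-03,  4.66687049e-05]), 'tau': array([-6.44723332e-05, -9.49485683e+01,  3.75592008e+00, -4.63857937e+01,
        1.89078378e-02,  2.69790849e-03, -3.15659827e-05]), 'eef_pos': array([0.28000365, 0.61414414, 0.23132353]), 'eef_rot': array([ 2.12279445e-01,  9.77209004e-01, -5.57512766e-06, -2.53727275e-05]), 'contact_force': array([ 0.37805216,  0.57381949, -0.14433681]), 'moment': array([-0.03793039,  0.03971953,  0.02529181]), 'gripper_width': 0.0856343340411472} 0.0187
```

View images.

Run:
```python
import cv2
a=cv2.imread('pics/top0.png'); b=cv2.imread('pics/side0.png')
cv2.imwrite('pics/top0b.png',cv2.resize(a,(768,576),interpolation=cv2.INTER_CUBIC))
cv2.imwrite('pics/topcrop.png',cv2.resize(a[150:290,90:260],None,fx=4,fy=4,interpolation=cv2.INTER_CUBIC))
cv2.imwrite('pics/side0b.png',cv2.resize(b,(768,576),interpolation=cv2.INTER_CUBIC))
```

```text
(no output)
```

View pics/top0b.png

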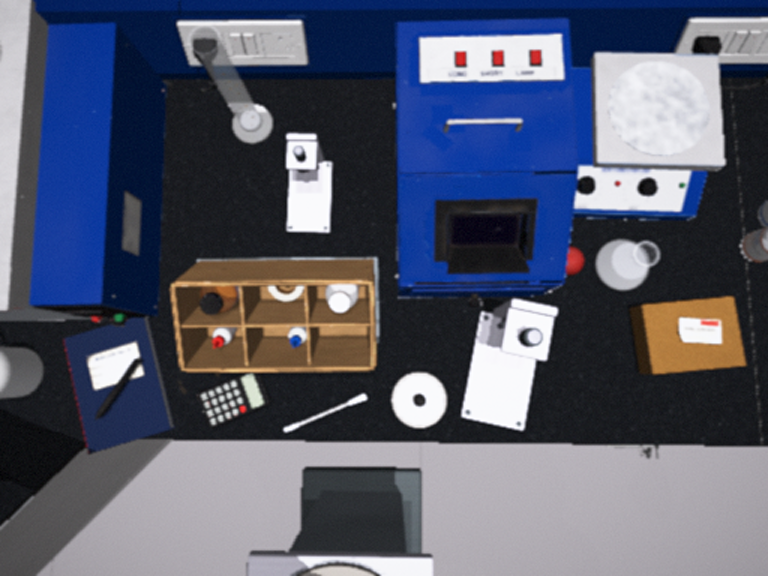

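View pics/side0b.png

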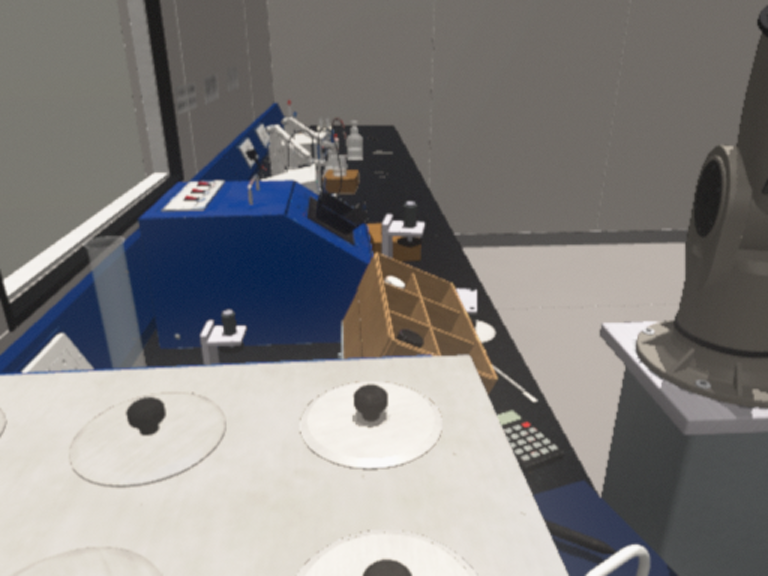

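View pics/topcrop.png

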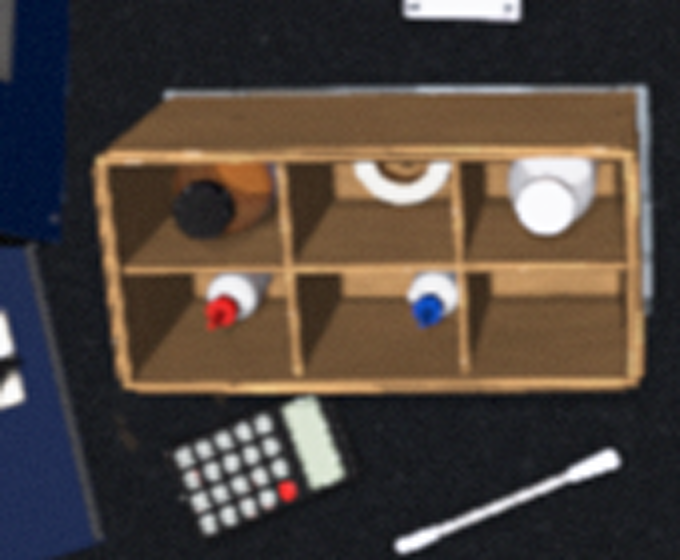

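```bash
cat > fit.py <<'E'
import numpy as np, cv2
from scipy.optimize import least_squares
from scipy.spatial.transform import Rotation as R
def cam(fovy,cx,cy,xyz,q):
    f=192/np.tan(np.radians(fovy)/2); Rm=R.from_quat(q).as_matrix()
    def pr(P):
        c=(np.atleast_2d(P)-xyz)@Rm; return np.stack([cx+f*c[:,0]/-c[:,2], cy-f*c[:,1]/-c[:,2]],-1)
    return pr
TOP=cam(51.77599213552808,251.8902609374689,184.40091159786024,np.array([0.47400224,-0.08807166,1.07718627]),[0.05962523,-0.04490022,-0.7030187,0.7072436])
SIDE=cam(52.57698680380707,251.21294425882198,190.98651541098846,np.array([0.6412187,0.84780308,0.5200236]),[0.01121238,0.55022237,0.83463298,0.02274684])
E
python3 - <<'E'
from fit import *
d=np.load('top0.npz');W=d['W'];c=d['c']
# carton rim fit
obs=np.array([[114.2,189.2],[249,187.5],[250.7,246],[121,247.5]])
loc=np.array([[72,152,139],[72,-152,139],[-72,-152,139],[-72,152,139]])/1e3
def rot(y,t=25): return R.from_euler('z',y)*R.from_euler('y',-np.radians(t))
def res(p): return (TOP(rot(p[3]).apply(loc)+p[:3])-obs).ravel()
s=least_squares(res,[.6,.1,.03,0]); print('carton',s.x.round(4),s.fun.round(1))
# depth: points in carton frame, rim top percentile
q=rot(s.x[3]).inv().apply(W.reshape(-1,3)-s.x[:3]).reshape(W.shape)
for lab,sel in [('right wall',(abs(q[...,0])<.06)&(abs(q[...,1]+.150)<.003)),('left',(abs(q[...,0])<.06)&(abs(q[...,1]-.150)<.003)),('front',(abs(q[...,0]+.07)<.003)&(abs(q[...,1])<.14)),('back',(abs(q[...,0]-.07)<.003)&(abs(q[...,1])<.14))]:
    z=q[...,2][sel]; z=z[(z>.1)&(z<.17)]; print(lab,z.size,np.percentile(z,[50,80,95]).round(4))
# cap
m=np.zeros(W.shape[:2],bool); m[190:212,215:240]=1
m&=(c.min(-1)>200)&(W[...,2]>.155)
P=W[m];print('cap top',m.sum(),P.mean(0),P.min(0),P.max(0)); v,u=np.nonzero(m);print(u.mean(),v.mean(),u.min(),u.max(),v.min(),v.max())
Q=q[m]; print('in carton',Q.mean(0).round(4),Q.min(0).round(4),Q.max(0).round(4))
n=np.linalg.svd(P-P.mean(0))[2][2];print('normal',n)
# clamp deck
m=np.zeros(W.shape[:2],bool); m[195:300,300:375]=1
D=m&(abs(W[...,2]-.008)<.006)&(c.min(-1)>150)
rc=cv2.minAreaRect(W[D][:,:2].astype(np.float32)*1000);print('deck',rc,cv2.boxPoints(rc))
A=m&(W[...,2]>.13);print('zs',np.percentile(W[A][:,2],[5,25,50,75,95,100]))
for lo,hi in [(.14,.185),(.185,.25)]:
    B=m&(W[...,2]>lo)&(W[...,2]<hi); rc=cv2.minAreaRect(W[B][:,:2].astype(np.float32)*1000);print(lo,B.sum(),rc,W[B].mean(0))
E
python3 -c "
import cv2
a=cv2.imread('pics/top0.png');cv2.imwrite('pics/clampcrop.png',cv2.resize(a[190:300,295:385],None,fx=5,fy=5,interpolation=cv2.INTER_CUBIC))"
```

```text
carton [0.5886 0.0886 0.0454 0.0183] [-0.1 -0.1  0.2 -0.2 -0.3  0.2  0.3  0.1]
right wall 92 [0.131  0.1325 0.1336]
left 198 [0.1182 0.1274 0.1324]
front 776 [0.1206 0.1306 0.1338]
back 570 [0.1297 0.1324 0.1338]
cap top 148 [ 0.57083829 -0.00798659  0.16349156] [ 0.55729078 -0.02263091  0.15518335] [0.5847423  0.00797936 0.17061336]
225.74324324324326 201.00675675675674 219 232 195 207
in carton [ 0.0322 -0.0963  0.1153] [ 0.0169 -0.1109  0.11  ] [ 0.0471 -0.0804  0.1191]
normal [-0.41665777 -0.00859143  0.90902282]
deck ((483.2590637207031, -298.4034423828125), (130.39019775390625, 226.10952758789062), 77.62043762207031) [[ 358.85596 -337.8452 ]
 [ 579.7082  -386.32013]
 [ 607.6622  -258.96167]
 [ 386.80994 -210.48676]]
zs [0.16130498 0.1638763  0.16548181 0.17725439 0.21206633 0.21771629]
0.14 997 ((529.6517944335938, -296.93389892578125), (69.96632385253906, 82.20667266845703), 78.49143981933594) [ 0.53209904 -0.29508937  0.16722081]
0.185 153 ((516.8214721679688, -293.7860412597656), (26.831947326660156, 25.88796615600586), 41.67496109008789) [ 0.51644153 -0.2919715   0.20890993]
```

View pics/clampcrop.png

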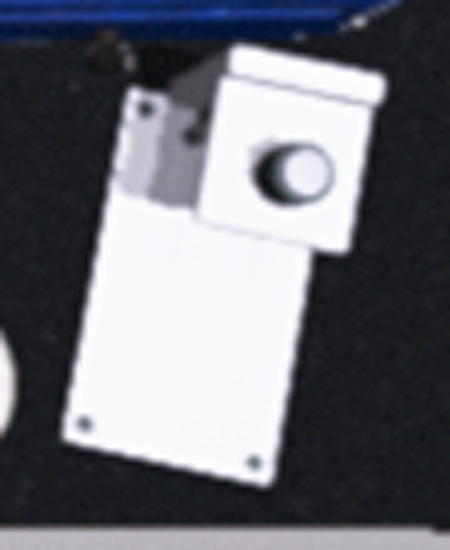

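Run:
```python
from fit import *
obs=np.array([[307.4,278],[349.4,287.4],[320.6,207.6],[334.4,233.6],[364.6,240.6]])
obs=np.array([[62,440],[272,487],[128,88],[197,220],[348,253]])/5+[295,190]-0.4
def L(h): return np.array([[-115,55,8],[-115,-55,8],[75,55,8],[2,35,h*1e3],[2,-35,h*1e3]])/1e3
def f(p): return R.from_euler('z',p[2]).apply(L(p[3]))+[p[0],p[1],0]
s=least_squares(lambda p:(TOP(f(p))-obs).ravel(),[.49,-.28,-.2,.165]);print(s.x,s.fun.round(1))
x,y,a,_=s.x
print('seat',x+.03*np.cos(a),y+.03*np.sin(a),np.degrees(a))
# z-free carton with depth-based z
d=np.load('top0.npz');W=d['W']
for nm,(v,u) in {'bench':(300,300),'deck':(260,330)}.items(): print(nm,np.nanmean(W[v-3:v+4,u-3:u+4],axis=(0,1)))
obs=np.array([[114.2,189.2],[249,187.5],[250.7,246],[121,247.5]])-.4
loc=np.array([[72,152,139],[72,-152,139],[-72,-152,139],[-72,152,139]])/1e3
rot=lambda y:R.from_euler('z',y)*R.from_euler('y',-np.radians(25))
for z in (.036,.040,.045):
  s=least_squares(lambda p:(TOP(rot(p[2]).apply(loc)+[p[0],p[1],z])-obs).ravel(),[.6,.1,0]);
  T=np.r_[s.x[:2],z]; print(z,s.x,s.fun.round(1), rot(s.x[2]).inv().apply(np.array([.571,-.0075,.163])-T))
```

```text
[ 0.48764959 -0.28949359 -0.19923522  0.16782564] [ 0.3  0.  -0.3 -0.5  0.1 -0.1 -0.2  0.3  0.2  0.1]
seat 0.517056141556948 -0.2954311794330118 -11.415337439489495
bench [ 0.21174758 -0.27750487 -0.8503692 ]
deck [ 0.43197149 -0.27330563  0.00880529]
0.036 [0.59006733 0.09140698 0.01860865] [ 0.6  0.3 -0.6  0.1 -1.  -0.1  0.9 -0.2] [ 0.03472665 -0.09853506  0.12393569]
0.04 [0.58981649 0.0906273  0.01846742] [ 0.3  0.1 -0.3 -0.  -0.7  0.   0.6 -0.1] [ 0.03328914 -0.0977631   0.1201925 ]
0.045 [0.58950302 0.08965271 0.0182891 ] [-0.1 -0.1  0.1 -0.2 -0.3  0.2  0.3  0.1] [ 0.03149206 -0.09679808  0.11551361]
```

```bash
cat > go.py <<'E'
from h import *
def Rtool(z,y):
    z=np.array(z,float);z/=np.linalg.norm(z);y=np.array(y,float);y-=z*(y@z);y/=np.linalg.norm(y)
    return R.from_matrix(np.stack([np.cross(y,z),y,z],1))
def rel(pos,rot,st=None,base=None):
    st=st or r.get_state()
    p0,R0=(st['eef_pos'],R.from_quat(st['eef_rot'])) if base is None else base
    return (R0.inv().apply(np.array(pos)-p0)*100).round(2),np.degrees((R0.inv()*rot).as_rotvec()).round(2)
CA=np.array([-.4226,-.0078,.9063]);CY=np.array([-.0185,.9998,0]);CAP=np.array([.571,-.0078,.1632])
def log():
    import json
    s=r.get_state();open('log.jsonl','a').write(json.dumps({k:np.asarray(s[k]).tolist() for k in s})+'\n');return s
E
python3 - <<'E'
from go import *
s=log(); R0=R.from_quat(s['eef_rot']); print(R0.as_matrix().round(3))
T=Rtool(-CA,CY)
print(rel([.28,.614,.42],R0)); print(rel([.45,.1,.42],T)); print(rel(CAP+.1*CA,T))
E
```

```text
[[-0.91   0.415 -0.   ]
 [ 0.415  0.91  -0.   ]
 [ 0.    -0.    -1.   ]]
(array([-0.000e+00, -1.000e-02, -1.887e+01]), array([0., 0., 0.]))
(array([-36.8 , -39.73, -18.87]), array([ -5.58, -24.59, -25.16]))
(array([-48.47, -46.34,  -2.25]), array([ -5.58, -24.59, -25.16]))
```

step_arm(
  motion=[
    {"offset": [0,0,-5],"twist": [0,0,0]},
    {"offset": [0,0,-10],"twist": [0,0,0]},
    {"offset": [0,0,-15],"twist": [0,0,0]},
    {"offset": [-4,-4,-18],"twist": [0,0,-3]},
    {"offset": [-7.4,-8,-19],"twist": [0,0,-6]},
    {"offset": [-11,-12,-19],"twist": [-1,-4,-9]},
    {"offset": [-14.7,-16,-19],"twist": [-2,-8,-12]},
    {"offset": [-18.4,-20,-19],"twist": [-3,-12,-15]},
  ],
  claw=0.62,
)

```text
clock: 1.6
eef_pos: [0.356, 0.3818, 0.4215]
eef_rot: [0.081, 0.991, 0.004, 0.109]
contact_force: [1.1, -0.8, 1.2]
gripper_width: 0.053
```

Run:
```python
from go import *
s=log(); print(s['qpos'].round(3),s['eef_pos'],s['gripper_width'],s['clock'])
T=Rtool(-CA,CY)
print(rel([.47,.0,.36],T)); print(rel(CAP+.1*CA,T))
```

```text
[-1.189 -0.029  0.114  1.773  0.207  1.307  0.287] [0.3559969  0.38179342 0.42148459] 0.05296907599698998 1.6
(array([-15.81, -36.01,   8.87]), array([ -1.95, -12.41, -10.17]))
(array([-19.32, -36.19,  20.52]), array([ -1.95, -12.41, -10.17]))
```

step_arm(
  motion=[
    {"offset": [-2,-5,1],"twist": [0,-4,-3]},
    {"offset": [-4,-9.5,2],"twist": [-1,-8,-6]},
    {"offset": [-6,-14,3],"twist": [-2,-12.4,-10.2]},
    {"offset": [-8,-18.5,4.5],"twist": [-2,-12.4,-10.2]},
    {"offset": [-10,-23,6],"twist": [-2,-12.4,-10.2]},
    {"offset": [-12,-27.5,7.5],"twist": [-2,-12.4,-10.2]},
    {"offset": [-14,-32,9],"twist": [-2,-12.4,-10.2]},
    {"offset": [-15.8,-36,10.5],"twist": [-2,-12.4,-10.2]},
  ],
  claw=0.57,
)

```text
clock: 2.4
eef_pos: [0.4708, 0.0065, 0.3462]
eef_rot: [-0.009, 0.976, 0.003, 0.217]
contact_force: [2.1, 0.0, 0.6]
gripper_width: 0.0488
```

Run:
```python
from go import *
s=log(); print(s['qpos'].round(3),s['eef_pos'],s['gripper_width'],s['clock'])
T=Rtool(-CA,CY)
for d in (.10,.03,0,-.0235): print(d,rel(CAP+d*CA,T))
```

```text
[-1.015 -0.43   0.579  2.203  0.5    0.943  0.934] [0.47080062 0.0064955  0.34619801] 0.04877926868157789 2.4
0.1 (array([-1.31, -1.64, 10.81]), array([ 0.12,  0.04, -0.01]))
0.03 (array([-1.31, -1.65, 17.81]), array([ 0.12,  0.04, -0.01]))
0 (array([-1.3 , -1.66, 20.81]), array([ 0.12,  0.04, -0.01]))
-0.0235 (array([-1.3 , -1.66, 23.16]), array([ 0.12,  0.04, -0.01]))
```

```bash
cat > kin.py <<'E'
import json, itertools
from go import *
from scipy.optimize import least_squares
def rots(q,sg,b,e):
    Rs=[];A=R.from_euler('z',b)
    for i in range(7):
        A=A*R.from_euler('z' if i%2==0 else 'y',sg[i]*q[i]);Rs.append(A)
    return Rs,A*R.from_euler('z',e)
E
python3 - <<'E'
from kin import *
D=[json.loads(l) for l in open('log.jsonl')]
best=[]
for s3 in itertools.product([1,-1],repeat=5):
  sg=[s3[0],1,s3[1],s3[2],s3[3],s3[4],1]
  for s7 in(1,-1):
    sg[6]=s7
    f=lambda p:np.concatenate([(R.from_quat(d['eef_rot']).inv()*rots(d['qpos'],sg,p[0],p[1])[1]).as_rotvec() for d in D])
    for b0 in(-2.4,0,2.4):
      for e0 in (0,1.57,3.1,-1.57):
        o=least_squares(f,[b0,e0]);best.append((o.cost,tuple(sg),tuple(o.x.round(4))))
best.sort();print(best[:4])
E
```

```text
[(np.float64(3.4457039911791096e-31), (-1, 1, -1, 1, -1, 1, -1), (np.float64(-0.0), np.float64(1.5708))), (np.float64(1.4828944362999799e-30), (-1, 1, -1, 1, -1, 1, -1), (np.float64(6.2832), np.float64(1.5708))), (np.float64(5.591198787856156e-30), (-1, 1, -1, 1, -1, 1, -1), (np.float64(-6.2832), np.float64(1.5708))), (np.float64(1.6876637865621384e-29), (-1, 1, -1, 1, -1, 1, -1), (np.float64(-0.0), np.float64(1.5708)))]
```

step_arm(
  motion=[
    {"offset": [-0.5,-0.8,3],"twist": [0,0,0]},
    {"offset": [-1,-1.4,6],"twist": [0,0,0]},
    {"offset": [-1.3,-1.65,9],"twist": [0,0,0]},
    {"offset": [-1.3,-1.65,10.8],"twist": [0,0,0]},
    {"offset": [-1.3,-1.65,10.8],"twist": [0,0,0]},
  ],
)

```text
clock: 2.9
eef_pos: [0.5282, -0.009, 0.2524]
eef_rot: [-0.009, 0.976, 0.002, 0.216]
contact_force: [0.3, 1.2, -0.4]
gripper_width: 0.0487
```

Run:
```python
from go import *
s=log(); print(s['qpos'].round(3),s['eef_pos'],s['gripper_width'],s['clock'])
T=Rtool(-CA,CY)
for d in (.10,.03,0,-.0235): print(d,rel(CAP+d*CA,T))
for n in ('side','top'):
    p=grab(n,n+'1');print(n,[(round(x['conf'],2),x['position']) for x in eyes.cut_out('target_center',p)][:2])
a=cv2.imread('pics/top1.png');b=cv2.imread('pics/side1.png')
cv2.imwrite('pics/c1.png',np.hstack([cv2.resize(a[160:260,180:280],(400,400)),cv2.resize(b[140:240,220:320],(400,400))]))
```

```text
[-1.156 -0.201  0.937  2.257  0.419  0.609  1.098] [ 0.52816525 -0.00903954  0.25235314] 0.048733830022608546 2.9
0.1 (array([-0.12,  0.04, -0.11]), array([-0.  , -0.08,  0.01]))
0.03 (array([-0.13,  0.05,  6.89]), array([-0.  , -0.08,  0.01]))
0 (array([-0.13,  0.05,  9.89]), array([-0.  , -0.08,  0.01]))
-0.0235 (array([-0.13,  0.05, 12.24]), array([-0.  , -0.08,  0.01]))
side []
top [(0.78, [226.4, 197.4])]
```

View pics/c1.png

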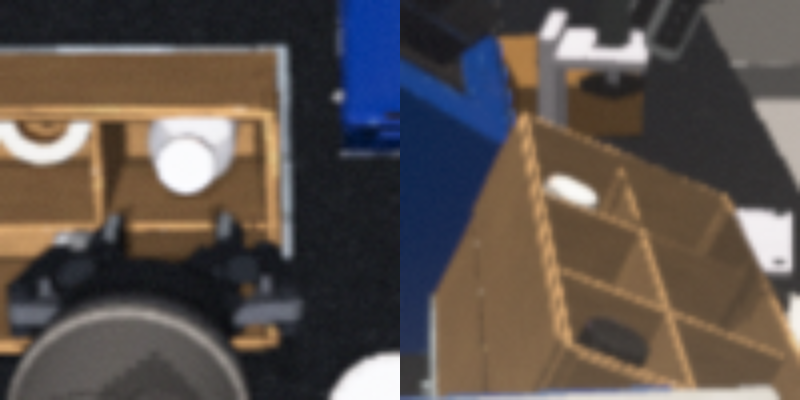

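```bash
cat >> kin.py <<'E'
SG=[-1,1,-1,1,-1,1,-1]
def fk(q,p):
    Rs,T=rots(q,SG,0,np.pi/2)
    P=np.array([0,0,p[0]])+Rs[1].apply([p[4],0,p[1]])+Rs[3].apply([p[5],0,p[2]])+Rs[5].apply([p[6],0,p[3]])
    return P,T
E
python3 - <<'E'
from kin import *
from fit import TOP
D=[json.loads(l) for l in open('log.jsonl')]
for n in (4,7):
  f=lambda p:np.concatenate([fk(d['qpos'],np.r_[p,np.zeros(7-n)])[0]-d['eef_pos'] for d in D])
  o=least_squares(f,[.36,.42,.4,.3,0,0,0][:n]);print(o.x.round(4),abs(o.fun).max())
s=r.get_state();Rm=R.from_quat(s['eef_rot']).as_matrix();P=s['eef_pos']
t=P-.003*Rm[:,2]
print('tips',(TOP(np.array([t-Rm[:,1]*.031,t+Rm[:,1]*.031]))-[180,160])*4,'cap',(TOP(CAP)-[180,160])*4)
E
```

```text
[0.3681 0.6412 0.4628 0.53  ] 0.060897381887599106
[ 0.5764  0.7086  0.5778  0.5893 -0.0565  0.1877  0.006 ] 0.0565413628923567
tips [[226.67597343 227.49202887]
 [107.21613418 229.07125442]] cap [[182.70003768 163.83294288]]
```

step_arm(
  motion=[
    {"offset": [-0.1,0,2],"twist": [0,0,0]},
    {"offset": [-0.1,-0.1,4],"twist": [0,0,0]},
    {"offset": [-0.1,-0.1,6],"twist": [0,0,0]},
    {"offset": [-0.1,-0.1,8],"twist": [0,0,0]},
    {"offset": [-0.1,-0.1,10],"twist": [0,0,0]},
  ],
)

```text
clock: 3.6
eef_pos: [0.5644, -0.0025, 0.183]
eef_rot: [-0.013, 0.976, 0.007, 0.217]
contact_force: [1.1, 1.3, 0.3]
gripper_width: 0.0486
```

Run:
```python
from go import *
s=log(); print(s['qpos'].round(3),s['eef_pos'],s['contact_force'],s['clock'])
T=Rtool(-CA,CY)
for d in (-.0235,): print(d,rel(CAP+d*CA+[0,-.001,0],T))
p=grab('side','side2')
q=grab('top','top2')
a=cv2.imread('pics/top2.png');b=cv2.imread('pics/side2.png')
cv2.imwrite('pics/c2.png',np.hstack([cv2.resize(a[160:260,180:280],(400,400)),cv2.resize(b[140:240,220:320],(400,400))]))
```

```text
[-1.062  0.167  1.041  2.271 -0.392  0.369  1.875] [ 0.56438541 -0.0025043   0.18301894] [1.11685208 1.34971949 0.32377827] 3.6
-0.0235 (array([ 0.26, -0.69,  4.41]), array([0.68, 0.09, 0.34]))
```

View pics/c2.png

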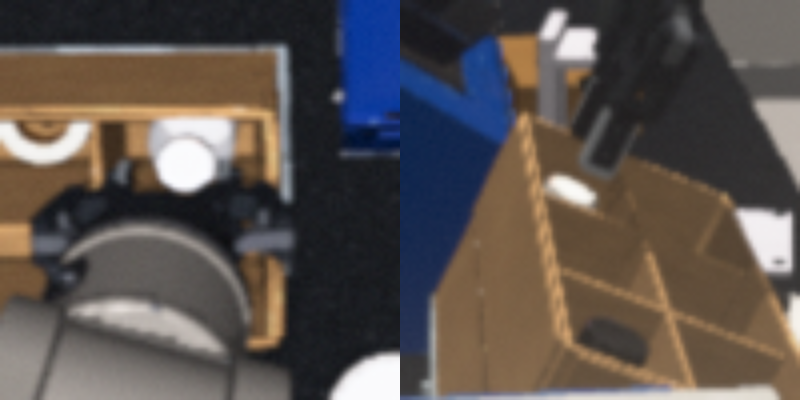

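step_arm(
  motion=[
    {"offset": [0.3,-0.7,0],"twist": [0.7,0.1,0.3]},
    {"offset": [0.3,-0.7,0],"twist": [0.7,0.1,0.3]},
    {"offset": [0.3,-0.7,0.5],"twist": [0.7,0.1,0.3]},
    {"offset": [0.3,-0.7,1],"twist": [0.7,0.1,0.3]},
  ],
)

```text
clock: 4.1
eef_pos: [0.5654, -0.0109, 0.1723]
eef_rot: [-0.008, 0.976, 0.001, 0.216]
contact_force: [-0.6, 0.2, 1.5]
gripper_width: 0.0483
```

Run:
```python
from kin import *
s=log(); print(s['qpos'].round(3),s['eef_pos'],s['contact_force'],s['clock'])
T=Rtool(-CA,CY)
for d in (-.0235,): print(d,rel(CAP+d*CA+[0,-.001,0],T))
D=[json.loads(l) for l in open('log.jsonl')]
# general offsets: linear least squares
def row(q):
    Rs,T=rots(q,SG,0,np.pi/2); M=[A.as_matrix() for A in Rs]
    return np.hstack([np.array([[0],[0],[1.]]),M[0][:,[0]],M[1][:,[0,2]],M[3][:,[0,2]],M[5][:,[0,2]]])
A=np.vstack([row(d['qpos']) for d in D]);b=np.concatenate([d['eef_pos'] for d in D])
x,res,rk,sv=np.linalg.lstsq(A,b,rcond=None);print(x.round(4),rk,sv.round(3),abs(A@x-b).max())
```

```text
[-0.996  0.193  0.987  2.275 -0.434  0.349  1.912] [ 0.56540808 -0.01086726  0.17234028] [-0.61490267  0.1680515   1.53178535] 4.1
-0.0235 (array([-0.13,  0.2 ,  3.42]), array([-0.1 , -0.09, -0.09]))
[ 0.5108 -0.0253 -0.0349  0.6742  0.1294  0.5821  0.0159  0.5416] 8 [4.803 4.473 1.815 0.896 0.6   0.482 0.456 0.165] 0.056823189729651224
```

Run:
```python
from kin import *
D=[json.loads(l) for l in open('log.jsonl')]
def row(q,full):
    Rs,T=rots(q,SG,0,np.pi/2); M=[A.as_matrix() for A in Rs]
    return np.hstack([np.array([[0],[0],[1.]])]+[M[i][:,c] for i,c in full])
A0=lambda full:np.vstack([row(d['qpos'],full) for d in D]);b=np.concatenate([d['eef_pos'] for d in D])
for full in ([(0,[0]),(1,[1,2]),(3,[1,2]),(5,[1,2])],[(0,[0,1]),(1,[0,1,2]),(3,[0,1,2]),(5,[0,1,2])],[(1,[0,2]),(2,[0]),(3,[0,2]),(5,[0,2]),(4,[0])],[(0,[0]),(1,[2]),(2,[0]),(3,[0,2]),(4,[0]),(5,[0,2])]):
  A=A0(full);x,res,rk,sv=np.linalg.lstsq(A,b,rcond=None);print(full,x.round(3),rk,sv[-1].round(3),abs(A@x-b).max())
```

```text
[(0, [0]), (1, [1, 2]), (3, [1, 2]), (5, [1, 2])] [ 0.284  0.    -0.028  0.555 -0.036  0.493 -0.     0.339] 8 0.185 6.661338147750939e-16
[(0, [0, 1]), (1, [0, 1, 2]), (3, [0, 1, 2]), (5, [0, 1, 2])] [ 0.284  0.    -0.014  0.    -0.014  0.555 -0.    -0.036  0.493 -0.
 -0.     0.339] 11 0.0 2.498001805406602e-16
[(1, [0, 2]), (2, [0]), (3, [0, 2]), (5, [0, 2]), (4, [0])] [ 0.638 -0.052  0.767  0.031  0.288  0.614  0.088  0.67  -0.086] 9 0.073 0.055104606633836845
[(0, [0]), (1, [2]), (2, [0]), (3, [0, 2]), (4, [0]), (5, [0, 2])] [ 0.592 -0.05   0.74  -0.058  0.197  0.625 -0.036  0.018  0.647] 9 0.068 0.05605300072690317
```

```bash
cat >> kin.py <<'E'
_D=[json.loads(l) for l in open('log.jsonl')]
def _row(q):
    M=[A.as_matrix() for A in rots(q,SG,0,np.pi/2)[0]]
    return np.hstack([np.array([[0],[0],[1.]]),M[1][:,[1,2]],M[3][:,[1,2]],M[5][:,[2]]])
_x=np.linalg.lstsq(np.vstack([_row(d['qpos']) for d in _D]),np.concatenate([d['eef_pos'] for d in _D]),rcond=None)[0]
def FK(q):
    return _row(q)@_x, rots(q,SG,0,np.pi/2)[1]
LO=np.array([-2.85,-.5,-1.23,.21,-1.02,.16,-2.73]);HI=np.array([2.85,2.14,1.37,2.46,4.16,2.05,2.73])
def IK(pos,rot,q0,w=1e-3):
    def f(q):
        P,T=FK(q);return np.r_[(P-pos)*10,(rot.inv()*T).as_rotvec()*3,w*(q-q0)]
    o=least_squares(f,np.clip(q0,LO+.02,HI-.02),bounds=(LO,HI))
    P,T=FK(o.x);return o.x,np.linalg.norm(P-pos),np.degrees((rot.inv()*T).magnitude())
def pts(q):
    Rs,T=rots(q,SG,0,np.pi/2);a=np.array([0,0,_x[0]]);e=a+Rs[1].apply([0,_x[1],_x[2]]);w=e+Rs[3].apply([0,_x[3],_x[4]]);return e,w
E
python3 - <<'E'
from kin import *
print(_x)
s=r.get_state();T=Rtool(-CA,CY)
print('grasp',[v.round(3) if hasattr(v,'round') else v for v in IK(CAP-.0235*CA,T,s['qpos'])])
rng=np.random.default_rng(0)
seat=np.array([.517,-.2954,.008])
for az in (-11.4,-20,-30):
  for al in (0,15,30,40,50):
    for sg in (1,-1):
      a,b=np.radians(al),np.radians(az);z=np.array([np.cos(a)*np.cos(b),np.cos(a)*np.sin(b),-np.sin(a)])
      y=sg*np.array([-np.sin(b),np.cos(b),0]); T=Rtool(z,y)
      pos=seat+[0,0,.035]+.019*z
      sols=[]
      for k in range(25):
        q,e,er=IK(pos,T,rng.uniform(LO,HI),1e-4)
        if e<1e-3 and er<.3: sols.append(q)
      sols.sort(key=lambda q:-np.min(np.minimum(q-LO,HI-q)))
      print(az,al,sg,len(sols),sols[0].round(2) if sols else None, [p.round(2) for p in pts(sols[0])] if sols else '')
E
```

```text
Traceback (most recent call last):
NameError: name '_x' is not defined
```

```bash
cat > ik1.py <<'E'
import sys
from kin import *
s=r.get_state();T=Rtool(-CA,CY)
print('grasp',[np.round(v,3) for v in IK(CAP-.0235*CA,T,s['qpos'])])
rng=np.random.default_rng(0)
seat=np.array([.517,-.2954,.008])
for az in (-11.4,-20,-30):
  for al in (0,15,30,40,50):
    for sg in (1,-1):
      a,b=np.radians(al),np.radians(az);z=np.array([np.cos(a)*np.cos(b),np.cos(a)*np.sin(b),-np.sin(a)])
      y=sg*np.array([-np.sin(b),np.cos(b),0]); T=Rtool(z,y)
      pos=seat+[0,0,.035]+.019*z
      sols=[]
      for k in range(25):
        q,e,er=IK(pos,T,rng.uniform(LO,HI),1e-4)
        if e<1e-3 and er<.3: sols.append(q)
      sols.sort(key=lambda q:-np.min(np.minimum(q-LO,HI-q)))
      print(az,al,sg,len(sols),sols[0].round(2) if sols else None, [p.round(2) for p in pts(sols[0])] if sols else '')
E
python3 ik1.py
```

```text
grasp [array([-0.796,  0.266,  0.778,  2.266, -0.596,  0.289,  2.052]), np.float64(0.0), np.float64(0.0)]
-11.4 0 1 14 [ 1.37  1.33 -0.65  2.36  3.9   1.39 -0.81] [array([ 0.08, -0.53,  0.42]), array([ 0.2 , -0.23,  0.04])]
-11.4 0 -1 15 [ 1.59  1.48 -0.84  2.36  3.92  1.16  2.52] [array([-0.04, -0.55,  0.33]), array([ 0.2 , -0.23,  0.04])]
-11.4 15 1 17 [ 1.81  1.61 -1.2   2.42  3.28  0.83 -0.04] [array([-0.16, -0.53,  0.26]), array([ 0.21, -0.23,  0.13])]
-11.4 15 -1 11 [ 1.4   1.15 -0.77  2.44  3.57  1.14  2.34] [array([ 0.06, -0.5 ,  0.51]), array([ 0.21, -0.23,  0.13])]
-11.4 30 1 16 [ 1.59  1.15 -1.13  2.43  2.99  0.8  -0.36] [array([-0.04, -0.5 ,  0.51]), array([ 0.25, -0.24,  0.2 ])]
-11.4 30 -1 9 [ 1.46  1.   -0.97  2.43  3.15  0.81  2.49] [array([ 0.03, -0.47,  0.58]), array([ 0.25, -0.24,  0.2 ])]
-11.4 40 1 16 [ 1.26  0.75 -0.8   2.4   3.06  0.61 -0.86] [array([ 0.09, -0.37,  0.69]), array([ 0.28, -0.25,  0.25])]
-11.4 40 -1 12 [ 1.33  0.79 -0.89  2.39  2.98  0.61  2.4 ] [array([ 0.07, -0.39,  0.67]), array([ 0.28, -0.25,  0.25])]
-11.4 50 1 13 [ 1.36  0.75 -0.99  2.32  2
[... 1341 characters left out ...]
.47,  0.41]), array([ 0.24, -0.14,  0.04])]
-30 0 -1 10 [ 1.01  1.35 -0.62  2.42  3.44  1.94  2.31] [array([ 0.26, -0.47,  0.4 ]), array([ 0.24, -0.14,  0.04])]
-30 15 1 0 None 
-30 15 -1 0 None 
-30 30 1 0 None 
-30 30 -1 0 None 
-30 40 1 16 [ 1.06  0.74 -0.82  2.44  2.6   0.91 -0.88] [array([ 0.16, -0.34,  0.69]), array([ 0.3 , -0.17,  0.25])]
-30 40 -1 12 [ 1.14  0.8  -0.91  2.43  2.57  0.95  2.35] [array([ 0.14, -0.37,  0.67]), array([ 0.3 , -0.17,  0.25])]
-30 50 1 14 [ 0.98  0.61 -0.73  2.36  2.38  0.6  -0.77] [array([ 0.15, -0.28,  0.74]), array([ 0.34, -0.19,  0.29])]
-30 50 -1 17 [ 0.98  0.61 -0.72  2.36  2.38  0.6   2.37] [array([ 0.15, -0.28,  0.74]), array([ 0.34, -0.19,  0.29])]
```

step_arm(
  motion=[
    {"offset": [-0.1,0.2,0.7],"twist": [0,0,0]},
    {"offset": [-0.1,0.2,1.4],"twist": [0,0,0]},
    {"offset": [-0.1,0.2,2.1],"twist": [0,0,0]},
    {"offset": [-0.1,0.2,2.8],"twist": [0,0,0]},
    {"offset": [-0.1,0.2,3.4],"twist": [0,0,0]},
    {"offset": [-0.1,0.2,3.4],"twist": [0,0,0]},
  ],
)

```text
clock: 4.7
eef_pos: [0.5807, -0.0078, 0.1427]
eef_rot: [-0.009, 0.976, 0.002, 0.216]
contact_force: [0.5, 0.1, 1.3]
gripper_width: 0.0485
```

Run:
```python
from kin import *
s=log(); print(s['qpos'].round(3),s['eef_pos'],s['contact_force'],s['clock'])
T=Rtool(-CA,CY)
for d in (-.0235,): print(d,rel(CAP+d*CA+[0,-.001,0],T))
```

```text
[-0.806  0.266  0.79   2.265 -0.598  0.293  2.054] [ 0.58068601 -0.00776959  0.14272497] [0.51559726 0.11813399 1.29090825] 4.7
-0.0235 (array([ 0.01, -0.09,  0.08]), array([-0.02, -0.05, -0.03]))
```

step_arm(
  motion=[
    {"offset": [0,-0.1,0.1],"twist": [0,0,0]},
    {"offset": [0,-0.1,0.1],"twist": [0,0,0]},
    {"offset": [0,-0.1,0.1],"twist": [0,0,0]},
    {"offset": [0,-0.1,0.1],"twist": [0,0,0]},
    {"offset": [0,-0.1,0.1],"twist": [0,0,0]},
  ],
  claw=0,
  grip_force=50,
)

```text
clock: 5.2
eef_pos: [0.5815, -0.0081, 0.143]
eef_rot: [-0.009, 0.976, 0.003, 0.217]
contact_force: [-5.8, 2.5, 12.9]
gripper_width: 0.0313
```

Run:
```python
from kin import *
s=log(); print(s['qpos'].round(3),s['eef_pos'],s['contact_force'],s['gripper_width'],s['clock'])
p=grab('side','side3')
q=grab('top','top3')
a=cv2.imread('pics/top3.png');b=cv2.imread('pics/side3.png')
cv2.imwrite('pics/c3.png',np.hstack([cv2.resize(a[160:260,180:280],(400,400)),cv2.resize(b[140:240,220:320],(400,400))]))
```

```text
[-0.8    0.266  0.785  2.264 -0.602  0.293  2.06 ] [ 0.58146512 -0.00810022  0.14298499] [-5.81466471  2.48464951 12.87860273] 0.031331442438777585 5.2
```

View pics/c3.png

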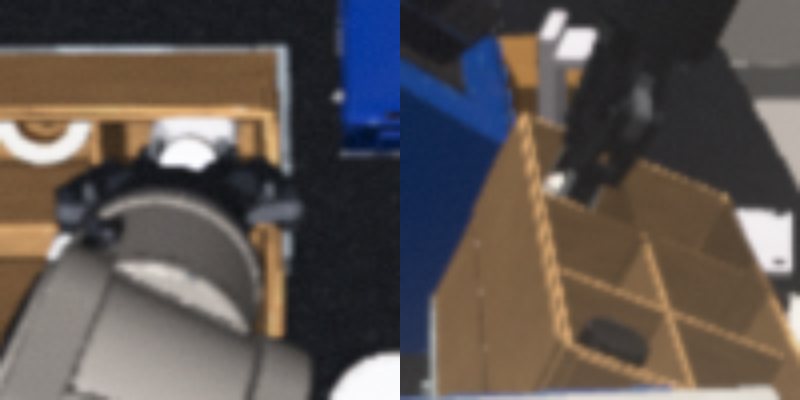

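step_arm(
  motion=[
    {"offset": [-0.1,0,-0.5],"twist": [0,0,0]},
    {"offset": [-0.2,0,-1.2],"twist": [0,0,0]},
    {"offset": [-0.3,0,-2],"twist": [0,0,0]},
    {"offset": [-0.3,0,-3],"twist": [0,0,0]},
    {"offset": [-0.3,0,-4],"twist": [0,0,0]},
    {"offset": [-0.3,0,-4.6],"twist": [0,0,0]},
  ],
)

```text
clock: 5.9
eef_pos: [0.5642, -0.0085, 0.1867]
eef_rot: [-0.009, 0.976, 0.003, 0.217]
contact_force: [-0.0, 0.6, -1.8]
gripper_width: 0.0316
```

Run:
```python
from kin import *
s=log(); print(s['qpos'].round(3),s['eef_pos'],s['contact_force'],s['gripper_width'],s['clock'])
T=Rtool(-CA,CY)
for d in (-.0235,.06,.14): print(d,rel(CAP+d*CA+[0.003,-.001,0],T))
b=grab('side','side4')['color'][...,::-1]
cv2.imwrite('pics/c4.png',cv2.resize(b[140:240,220:320],(400,400)))
```

```text
[-1.084  0.162  1.07   2.268 -0.36   0.377  1.845] [ 0.56423178 -0.00847613  0.1866683 ] [-0.00204957  0.57097183 -1.78927575] 0.03163113820522609 5.9
-0.0235 (array([ 0.11, -0.06,  4.89]), array([ 0.11,  0.04, -0.04]))
0.06 (array([ 0.11, -0.04, -3.46]), array([ 0.11,  0.04, -0.04]))
0.14 (array([  0.1 ,  -0.03, -11.46]), array([ 0.11,  0.04, -0.04]))
```

View pics/c4.png

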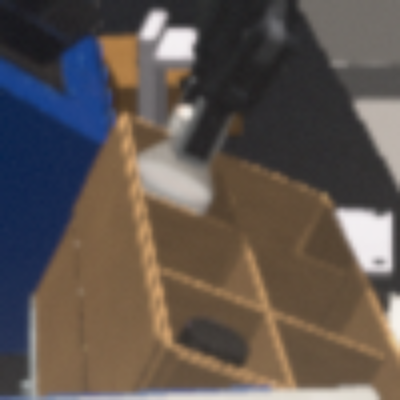

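step_arm(
  motion=[
    {"offset": [0,0,-1.3],"twist": [0,0,0]},
    {"offset": [0,0,-2.6],"twist": [0,0,0]},
    {"offset": [0,0,-3.9],"twist": [0,0,0]},
    {"offset": [0,0,-5.2],"twist": [0,0,0]},
    {"offset": [0,0,-6.5],"twist": [0,0,0]},
    {"offset": [0,0,-8],"twist": [0,0,0]},
    {"offset": [0,0,-9.5],"twist": [0,0,0]},
    {"offset": [0,0,-11],"twist": [0,0,0]},
  ],
)

```text
clock: 6.75
eef_pos: [0.5172, -0.01, 0.2874]
eef_rot: [-0.008, 0.976, 0.003, 0.217]
contact_force: [1.4, 0.4, -2.8]
gripper_width: 0.0314
```

Run:
```python
from kin import *
s=log(); print(s['qpos'].round(3),s['eef_pos'],s['contact_force'],s['gripper_width'],s['clock'])
b=grab('side','side5')['color'][...,::-1]
cv2.imwrite('pics/c5.png',cv2.resize(b[100:260,200:360],(480,480)))
def jac(q):
    P,T=FK(q);J=np.zeros((6,7))
    for i in range(7):
        d=q.copy();d[i]+=1e-5;P2,T2=FK(d);J[:3,i]=(P2-P)/1e-5;J[3:,i]=(T2*T.inv()).as_rotvec()/1e-5
    return J
D=[json.loads(l) for l in open('log.jsonl')]
for a,b in zip(D[:-1],D[1:]):
    q=np.array(a['qpos']);qb=np.array(b['qpos'])
    Ra,Rb=R.from_quat(a['eef_rot']),R.from_quat(b['eef_rot']);w=(Rb*Ra.inv()).as_rotvec();N=60
    for k in range(N):
        t=(k+1)/N;Pt=np.array(a['eef_pos'])*(1-t)+np.array(b['eef_pos'])*t;Rt=R.from_rotvec(w*t)*Ra
        P,T=FK(q);q=q+np.linalg.pinv(jac(q))@np.r_[Pt-P,(Rt*T.inv()).as_rotvec()]
    print((qb-np.array(a['qpos'])).round(2),'minnorm err',(q-qb).round(2))
```

```text
[-1.12  -0.299  0.836  2.229  0.486  0.735  1.027] [ 0.51716551 -0.01003822  0.28740094] [ 1.37010959  0.36282899 -2.83653607] 0.031356435757617956 6.75
[ 0.1  -0.45  0.04  0.17  0.24  0.2   0.35] minnorm err [-0.02 -0.    0.02  0.    0.    0.   -0.  ]
[ 0.17 -0.4   0.47  0.43  0.29 -0.36  0.65] minnorm err [ 0.03  0.01 -0.02 -0.   -0.02 -0.01  0.02]
[-0.14  0.23  0.36  0.05 -0.08 -0.33  0.16] minnorm err [ 0.01  0.   -0.01 -0.   -0.01 -0.    0.01]
[ 0.09  0.37  0.1   0.01 -0.81 -0.24  0.78] minnorm err [ 0.01 -0.   -0.01 -0.    0.01 -0.   -0.01]
[ 0.07  0.03 -0.05  0.   -0.04 -0.02  0.04] minnorm err [-0.    0.    0.01  0.   -0.01  0.    0.01]
[ 0.19  0.07 -0.2  -0.01 -0.16 -0.06  0.14] minnorm err [-0.  0.  0.  0. -0. -0.  0.]
[ 0.01 -0.   -0.   -0.   -0.   -0.    0.01] minnorm err [ 0. -0. -0.  0.  0. -0. -0.]
[-0.28 -0.1   0.29  0.    0.24  0.08 -0.21] minnorm err [ 0. -0. -0.  0.  0. -0. -0.]
[-0.04 -0.46 -0.23 -0.04  0.85  0.36 -0.82] minnorm err [ 0.07  0.03 -0.05 -0.   -0.05 -0.02  0.04]
```

View pics/c5.png

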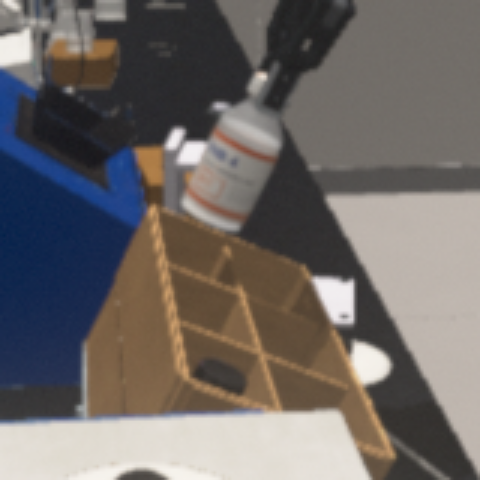

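```bash
cat >> kin.py <<'E'
def jac(q):
    P,T=FK(q);J=np.zeros((6,7))
    for i in range(7):
        d=q.copy();d[i]+=1e-5;P2,T2=FK(d);J[:3,i]=(P2-P)/1e-5;J[3:,i]=(T2*T.inv()).as_rotvec()/1e-5
    return J
def track(q,way,N=12):
    q=np.array(q);out=[]
    for Pb,Rb in way:
        Pa,Ra=FK(q);w=(Rb*Ra.inv()).as_rotvec()
        n=max(N//4,int(np.ceil(max(np.linalg.norm(Pb-Pa)/.01,np.degrees(np.linalg.norm(w))/3))))
        for k in range(n):
            t=(k+1)/n;P,T=FK(q);J=jac(q)
            q=q+J.T@np.linalg.solve(J@J.T+1e-6*np.eye(6),np.r_[Pa*(1-t)+Pb*t-P,(R.from_rotvec(w*t)*Ra*T.inv()).as_rotvec()])
            q=np.clip(q,LO,HI)
        P,T=FK(q);out.append((q.copy(),np.linalg.norm(P-Pb),np.degrees((Rb*T.inv()).magnitude())))
    return out
def show(o):
    for q,e,er in o: print(q.round(2),'err mm %.1f deg %.1f'%(e*1e3,er),'margin',np.minimum(q-LO,HI-q).round(2).min(),'elb,wr',*[p.round(2) for p in pts(q)])
AZ=np.radians(-11.4);CX=np.array([np.cos(AZ),np.sin(AZ),0]);CYc=np.array([-np.sin(AZ),np.cos(AZ),0])
CL=np.array([.4876,-.2895,0])
def clamp(x,y,z): return CL+CX*x+CYc*y+np.array([0,0,z])
def down(yaw): # tool y azimuth deg
    b=np.radians(yaw);return Rtool([0,0,-1],[np.cos(b),np.sin(b),0])
E
python3 - <<'E'
from kin import *
q=r.get_state()['qpos']
for yaw in (91,78,50,120):
    print(yaw);show(track(q,[(np.array([.44,-.1,.34]),down(yaw)),(clamp(-.065,0,.2),down(yaw)),(clamp(-.065,0,.105),down(yaw))]))
E
```

```text
91
[-1.22 -0.31  1.09  1.98  0.28  1.32  1.37] err mm 0.3 deg 0.0 margin 0.19 elb,wr [-0.03 -0.17  0.81] [ 0.44 -0.1   0.68]
[-1.39 -0.5   1.37  2.08  0.63  1.17  1.46] err mm 86.2 deg 10.9 margin 0.0 elb,wr [-0.02 -0.27  0.77] [ 0.43 -0.19  0.58]
[-1.53 -0.5   1.37  2.21  0.79  1.01  1.33] err mm 173.2 deg 22.2 margin 0.0 elb,wr [ 0.02 -0.27  0.77] [ 0.42 -0.1   0.53]
78
[-1.15 -0.26  1.06  1.98  0.24  1.3   1.2 ] err mm 0.4 deg 0.0 margin 0.24 elb,wr [-0.03 -0.14  0.82] [ 0.44 -0.1   0.68]
[-1.39 -0.5   1.37  2.08  0.6   1.15  1.26] err mm 91.3 deg 11.2 margin 0.0 elb,wr [-0.02 -0.27  0.77] [ 0.43 -0.19  0.58]
[-1.53 -0.5   1.37  2.21  0.79  1.01  1.1 ] err mm 173.7 deg 22.2 margin 0.0 elb,wr [ 0.02 -0.27  0.77] [ 0.42 -0.1   0.53]
50
[-1.   -0.19  0.98  1.98  0.16  1.28  0.79] err mm 0.3 deg 0.0 margin 0.31 elb,wr [-0.03 -0.1   0.83] [ 0.44 -0.1   0.68]
[-0.47  0.33  1.12  2.06 -0.37  0.97  1.72] err mm 0.2 deg 0.0 margin 0.25 elb,wr [0.18 0.06 0.81] [ 0.42 -0.28  0.54]
[-0.29  0.48  0.95  2.13 -0.55  0.79  1.87] err mm 0.2 deg 0.0 margin 0.33 elb,wr [0.25 0.05 0.78] [ 0.42 -0.28  0.44]
120
[-1.35 -0.44  1.12  1.98  0.4   1.38  1.74] err mm 0.2 deg 0.0 margin 0.06 elb,wr [-0.02 -0.24  0.79] [ 0.44 -0.1   0.68]
[-1.4  -0.5   1.37  2.08  0.64  1.18  1.95] err mm 84.1 deg 10.9 margin 0.0 elb,wr [-0.02 -0.27  0.77] [ 0.43 -0.19  0.58]
[-1.53 -0.5   1.37  2.21  0.79  1.01  1.83] err mm 173.0 deg 22.2 margin 0.0 elb,wr [ 0.02 -0.27  0.77] [ 0.42 -0.1   0.53]
```

Run:
```python
from kin import *
q=r.get_state()['qpos']
best=[]
for via in ([.44,-.1,.34],[.5,-.1,.42],[.55,-.15,.38],[.6,-.05,.42],[.5,-.2,.35]):
  for y1 in (91,60,30):
    for yaw in (50,30,10,-10):
      o=track(q,[(np.array(via),down(y1)),(clamp(-.065,0,.2),down(yaw)),(clamp(-.065,0,.105),down(yaw))])
      m=min(np.minimum(x[0]-LO,HI-x[0]).min() for x in o);e=max(x[1] for x in o)
      if e<.002: best.append((m,via,y1,yaw,o[-1][0].round(2)))
best.sort(key=lambda t:-t[0])
for b in best[:10]:print(b)
```

```text
(np.float64(0.32928432455509604), [0.5, -0.1, 0.42], 30, 50, array([-0.25,  0.45,  0.88,  2.13, -0.49,  0.78,  1.81]))
(np.float64(0.3136887354802411), [0.44, -0.1, 0.34], 30, 50, array([-0.26,  0.45,  0.89,  2.13, -0.51,  0.78,  1.83]))
(np.float64(0.3110837459967022), [0.5, -0.1, 0.42], 30, 30, array([-0.26,  0.45,  0.9 ,  2.13, -0.51,  0.78,  1.48]))
(np.float64(0.2968539935203083), [0.44, -0.1, 0.34], 30, 30, array([-0.27,  0.46,  0.91,  2.13, -0.52,  0.78,  1.49]))
(np.float64(0.28194044579944344), [0.5, -0.1, 0.42], 30, 10, array([-0.28,  0.46,  0.92,  2.13, -0.52,  0.79,  1.15]))
(np.float64(0.28013640100902526), [0.44, -0.1, 0.34], 30, 10, array([-0.28,  0.46,  0.92,  2.13, -0.53,  0.79,  1.15]))
(np.float64(0.2658397347091259), [0.6, -0.05, 0.42], 30, 50, array([-0.24,  0.44,  0.86,  2.13, -0.48,  0.77,  1.8 ]))
(np.float64(0.2658397347091259), [0.6, -0.05, 0.42], 30, 30, array([-0.27,  0.46,  0.91,  2.13, -0.52,  0.78,  1.49]))
(np.float64(0.26348280460965756), [0.44, -0.1, 0.34], 30, -10, array([-0.29,  0.47,  0.93,  2.13, -0.54,  0.79,  0.81]))
(np.float64(0.25183484230962394), [0.5, -0.1, 0.42], 30, -10, array([-0.29,  0.47,  0.94,  2.13, -0.54,  0.79,  0.82]))
```

```bash
cat > plan.py <<'E'
from kin import *
import sys
def tp(x,h,al,az,sg,back=0,up=0):
    a,b=np.radians(al),np.radians(az);z=np.array([np.cos(a)*np.cos(b),np.cos(a)*np.sin(b),-np.sin(a)])
    T=Rtool(z,sg*np.array([-np.sin(b),np.cos(b),0]))
    return clamp(x,0,.008+h)+(.018-back)*z+np.array([0,0,up]),T
if __name__=='__main__':
    q=r.get_state()['qpos'];rng=np.random.default_rng(1)
    pl=track(q,[(np.array([.5,-.1,.42]),down(30)),(clamp(-.072,0,.2),down(50)),(clamp(-.072,0,.105),down(50)),(clamp(-.072,0,.25),down(50))])
    qu=pl[-1][0];print(qu.round(2))
    res=[]
    for al in (25,30,35):
      for az in (-11.4,-20):
        for sg in (1,-1):
          seen=[]
          for k in range(14):
            s,e,er=IK(*tp(.03,.037,al,az,sg),rng.uniform(LO,HI),1e-4)
            if e>1e-3 or er>.3 or any(np.abs(s-t).max()<.15 for t in seen): continue
            seen.append(s)
            o=track(s,[tp(-.072,.037,al,az,sg),tp(-.072,.037,al,az,sg,.11),tp(-.072,.037,al,az,sg,.13,.1)])
            if max(x[1] for x in o)>.003: continue
            g=o[-1][0]; way=[FK(qu+(g-qu)*t) for t in np.linspace(0,1,9)[1:]]
            way+= [tp(-.072,.037,al,az,sg,.11),tp(-.072,.037,al,az,sg),tp(.03,.037,al,az,sg)]
            f=track(qu,way); m=[np.minimum(x[0]-LO,HI-x[0]).min() for x in f]
            if max(x[1] for x in f)>.004: continue
            zmin=min(w[0][2] for w in way[:8])
            res.append((min(m),al,az,sg,round(zmin,3),np.abs(g-qu).max().round(2),g,f))
    res.sort(key=lambda t:-t[0])
    for t in res[:8]:print(np.round(t[0],2),t[1:6],t[6].round(2),t[7][-1][0].round(2))
    import pickle;pickle.dump([(t[:7],[w for w in [FK(qu+(t[6]-qu)*u) for u in np.linspace(0,1,9)[1:]]]) for t in res[:8]],open('plan.pkl','wb'))
E
time python3 plan.py
```

```text
[-0.51  0.19  1.11  2.01 -0.2   1.05  1.57]
real	0m25.553s
user	0m25.902s
sys	0m0.074s
```

```bash
cat > p2.py <<'E'
from plan import *
rng=np.random.default_rng(1)
for al in (30,35):
  for az in (-11.4,-20,-3):
    for sg in (1,-1):
      seen=[]
      for k in range(30):
        s,e,er=IK(*tp(.03,.037,al,az,sg),rng.uniform(LO,HI),1e-4)
        if e>1e-3 or er>.3 or any(np.abs(s-t).max()<.3 for t in seen): continue
        seen.append(s)
        o=track(s,[tp(-.072,.037,al,az,sg),tp(-.072,.037,al,az,sg,.11),tp(-.072,.037,al,az,sg,.13,.1)])
        print(al,az,sg,s.round(2),np.round([x[1]*1e3 for x in o]),o[0][0].round(2))
E
python3 p2.py
```

```text
30 -11.4 1 [ 1.41  0.95 -0.92  2.43  3.19  0.82 -0.73] [106. 223. 349.] [ 1.61  0.94 -0.9   2.46  3.34  0.86 -0.73]
30 -11.4 1 [ 0.92  0.74 -0.36  2.46  3.44  0.98 -1.3 ] [121. 235. 257.] [ 1.05  0.73 -0.33  2.46  3.57  1.11 -1.25]
30 -11.4 1 [ 1.66  1.25 -1.23  2.43  2.88  0.8  -0.16] [ 99. 226. 359.] [ 1.88  1.24 -1.21  2.46  2.98  0.77 -0.15]
30 -11.4 -1 [ 0.92  0.74 -0.36  2.46  3.44  0.98  1.85] [121. 235. 257.] [ 1.05  0.73 -0.33  2.46  3.57  1.11  1.89]
30 -11.4 -1 [ 1.46  0.99 -0.98  2.43  3.14  0.81  2.5 ] [105. 222. 381.] [ 1.66  0.99 -0.96  2.46  3.29  0.83  2.5 ]
30 -20 1 [ 1.55  1.26 -1.23  2.46  2.83  1.06 -0.26] [133. 307. 255.] [ 1.75  1.24 -1.2   2.46  2.94  1.06 -0.27]
30 -3 1 [ 1.51  0.96 -0.92  2.38  3.4   0.62 -0.78] [ 56. 130. 291.] [ 1.71  0.95 -0.92  2.46  3.55  0.63 -0.77]
30 -3 1 [ 1.74  1.25 -1.23  2.37  2.89  0.56 -0.05] [ 49. 138. 364.] [ 1.97  1.25 -1.22  2.46  2.98  0.5  -0.03]
30 -3 1 [ 0.19  0.89  0.58  2.45  3.81  1.39 -1.89] [ 82. 158. 301.] [ 0.32  0.93  0.6   2.46  3.91  1.58 -1.73]
30 -3 1 [ 0.5   0.75  0.21  2.44  3.8   1.16 -1.68] [ 83. 168. 31
[... 1920 characters left out ...]
] [ 1.74  0.92 -1.01  2.46  3.33  0.52 -0.63]
35 -3 1 [-0.02  0.97  0.84  2.45  3.86  1.41 -2.1 ] [ 82. 165. 220.] [ 0.11  1.01  0.84  2.46  3.94  1.61 -1.92]
35 -3 -1 [0.55 0.67 0.14 2.42 3.81 0.97 1.45] [ 84. 174. 315.] [0.66 0.67 0.18 2.46 3.9  1.11 1.56]
35 -3 -1 [ 1.59  1.   -1.08  2.36  3.03  0.5   2.73] [ 47. 132. 328.] [ 1.81  1.   -1.1   2.46  3.15  0.49  2.73]
35 -3 -1 [0.07 0.88 0.71 2.44 3.87 1.31 1.13] [ 85. 179. 208.] [0.2  0.9  0.72 2.46 3.95 1.49 1.3 ]
35 -3 -1 [-0.28  1.73  1.37  2.46  3.58  2.02  0.36] [ 71. 111. 162.] [-0.13  1.65  1.25  2.46  3.7   2.05  0.69]
35 -3 -1 [-0.23  1.4   1.19  2.45  3.75  1.8   0.67] [ 66. 113. 162.] [-0.09  1.46  1.16  2.46  3.82  2.05  0.87]
```

```bash
cat > p3.py <<'E'
from plan import *
rng=np.random.default_rng(1)
def d2(P): return np.linalg.norm(P-np.array([0,0,_x0]))
from kin import _x
_x0=_x[0]
def q4of(pose):
    P,T=pose; w=P-T.apply([0,0,_x[5]]); d=np.linalg.norm(w-[0,0,_x0]); 
    # distance as function of q4 (elbow offsets numeric)
    qs=np.linspace(.21,2.8,400); ds=[np.linalg.norm(pts([0,0,0,a,0,0,0])[1]-[0,0,_x0]) for a in qs]
    return np.interp(-d,-np.array(ds),qs)
for az in (-3,3,8,13):
  for al in (5,12,20,28):
    print(az,al,[round(q4of(tp(x,.037,al,az,1,b,u)),2) for x,b,u in ((.03,0,0),(-.04,0,0),(-.055,0,0),(-.055,.1,0),(-.055,.05,.1),(-.055,0,.15))])
E
python3 p3.py
```

```text
-3 5 [np.float64(2.37), np.float64(2.46), np.float64(2.47), np.float64(2.53), np.float64(2.61), np.float64(2.6)]
-3 12 [np.float64(2.41), np.float64(2.5), np.float64(2.51), np.float64(2.59), np.float64(2.64), np.float64(2.61)]
-3 20 [np.float64(2.43), np.float64(2.52), np.float64(2.54), np.float64(2.63), np.float64(2.64), np.float64(2.6)]
-3 28 [np.float64(2.43), np.float64(2.53), np.float64(2.55), np.float64(2.65), np.float64(2.62), np.float64(2.57)]
3 5 [np.float64(2.32), np.float64(2.4), np.float64(2.42), np.float64(2.46), np.float64(2.54), np.float64(2.54)]
3 12 [np.float64(2.36), np.float64(2.44), np.float64(2.46), np.float64(2.51), np.float64(2.56), np.float64(2.55)]
3 20 [np.float64(2.38), np.float64(2.47), np.float64(2.49), np.float64(2.55), np.float64(2.57), np.float64(2.54)]
3 28 [np.float64(2.38), np.float64(2.48), np.float64(2.5), np.float64(2.57), np.float64(2.55), np.float64(2.51)]
8 5 [np.float64(2.28), np.float64(2.36), np.float64(2.37), np.float64(2.39), np.float64(2.48), np.float64(2.48)]
8 12 [np.float64(2.31), np.float64(2.39), np.float64(2.41), np.float64(2.44), np.float64(2.5), np.float64(2.49)]
8 20 [np.float64(2.33), np.float64(2.42), np.float64(2.44), np.float64(2.48), np.float64(2.51), np.float64(2.49)]
8 28 [np.float64(2.34), np.float64(2.43), np.float64(2.45), np.float64(2.5), np.float64(2.49), np.float64(2.46)]
13 5 [np.float64(2.23), np.float64(2.31), np.float64(2.32), np.float64(2.32), np.float64(2.41), np.float64(2.43)]
13 12 [np.float64(2.26), np.float64(2.34), np.float64(2.36), np.float64(2.37), np.float64(2.43), np.float64(2.44)]
13 20 [np.float64(2.28), np.float64(2.37), np.float64(2.39), np.float64(2.41), np.float64(2.44), np.float64(2.43)]
13 28 [np.float64(2.29), np.float64(2.39), np.float64(2.4), np.float64(2.44), np.float64(2.44), np.float64(2.42)]
```

```bash
cat > p4.py <<'E'
from plan import *
import pickle
X0=-.055
def seq(al,az,azf,sg,h):
    return [tp(X0,h,al,az,sg,.10,.05),tp(X0,h,al,az,sg,.07),tp(X0,h,al,az,sg),tp(-.03,h,al,(az+azf)/2,sg),tp(0,h,al,azf,sg),tp(.03,h,al,azf,sg),tp(.03,h,al,azf,sg,.09)]
if __name__=='__main__':
    q=r.get_state()['qpos'];rng=np.random.default_rng(1);res=[]
    for yaw in (50,20):
        pl=track(q,[(np.array([.5,-.1,.42]),down(30)),(clamp(X0,0,.2),down(yaw)),(clamp(X0,0,.105),down(yaw)),(clamp(X0,0,.26),down(yaw))])
        qu=pl[-1][0];print(yaw,qu.round(2))
        for al in (12,20,28):
          for az in (20,32):
            for sg in (1,-1):
              S=seq(al,az,6,sg,.037);seen=[]
              for k in range(12):
                s,e,er=IK(*S[0],rng.uniform(LO,HI),1e-4)
                if e>1e-3 or er>.3 or any(np.abs(s-t).max()<.15 for t in seen): continue
                seen.append(s)
                b=track(s,S[1:])
                if max(x[1] for x in b)>.003: continue
                mb=min(np.minimum(x[0]-LO,HI-x[0]).min() for x in b)
                way=[FK(qu+(s-qu)*t) for t in np.linspace(0,1,13)[1:]]
                f=track(qu,way+S[1:])
                mf=min(np.minimum(x[0]-LO,HI-x[0]).min() for x in f)
                ef=max(x[1] for x in f)
                res.append((mf if ef<.004 else -ef,mb,yaw,al,az,sg,round(min(w[0][2] for w in way),3),round(np.abs(s-qu).max(),2),s,qu,f))
    res.sort(key=lambda t:-t[0])
    print(len(res))
    for t in res[:10]:print(np.round(t[0],3),np.round(t[1],2),t[2:8],t[8].round(2),t[10][-2][0].round(2))
    pickle.dump(res[:10],open('plan4.pkl','wb'))
E
time python3 p4.py
```

```text
50 [-0.48  0.22  1.08  1.97 -0.22  1.08  1.57]
20 [-0.52  0.24  1.14  1.97 -0.25  1.08  1.08]
0
real	0m45.435s
user	0m45.250s
sys	0m0.118s
```

```bash
cat > p5.py <<'E'
from p4 import *
rng=np.random.default_rng(2)
for al in (12,28):
  for az in (20,32):
    for sg in (1,-1):
      S=seq(al,az,6,sg,.037);n=0;seen=[]
      for k in range(25):
        s,e,er=IK(*S[0],rng.uniform(LO,HI),1e-4)
        if e>1e-3 or er>.3 or any(np.abs(s-t).max()<.3 for t in seen): continue
        seen.append(s);b=track(s,S[1:]);print(al,az,sg,s.round(2),[int(x[1]*1e3) for x in b],b[-2][0].round(2))
      if not seen: print(al,az,sg,'none')
E
python3 p5.py
```

```text
12 20 1 [ 2.25  1.21 -1.12  2.26 -0.66  0.54 -2.33] [0, 0, 43, 95, 91, 58] [ 2.13  1.89 -1.23  2.28 -1.02  0.16 -1.79]
12 20 1 [ 2.09  1.03 -0.91  2.26 -1.02  0.71 -2.  ] [1, 4, 35, 93, 100, 59] [ 2.17  1.95 -1.23  2.3  -1.02  0.16 -1.65]
12 20 -1 [ 2.28  1.25 -1.16  2.25 -0.55  0.51  0.71] [0, 0, 43, 99, 100, 58] [ 2.1   1.82 -1.23  2.28 -0.78  0.16  1.08]
12 20 -1 [ 2.09  1.03 -0.91  2.26 -1.02  0.71  1.14] [1, 4, 35, 93, 100, 59] [ 2.17  1.95 -1.23  2.3  -1.02  0.16  1.5 ]
12 32 1 [ 1.74  0.89 -0.57  2.1  -1.02  1.07 -1.99] [4, 13, 17, 93, 100, 59] [ 2.17  1.95 -1.23  2.3  -1.02  0.16 -1.65]
12 32 -1 [ 1.74  0.89 -0.57  2.1  -1.02  1.07  1.15] [4, 13, 17, 93, 100, 59] [ 2.17  1.95 -1.23  2.3  -1.02  0.16  1.5 ]
12 32 -1 [ 2.11  1.16 -1.05  2.08 -0.53  0.79  0.7 ] [0, 0, 0, 99, 97, 56] [ 2.11  1.84 -1.23  2.28 -0.86  0.16  1.17]
28 20 1 [ 2.08  0.78 -1.04  2.3  -0.92  0.55 -2.32] [0, 0, 77, 120, 128, 76] [ 2.06  1.62 -1.23  2.34 -1.02  0.16 -1.95]
28 20 -1 [ 2.2   0.93 -1.23  2.29 -0.55  0.44  0.47] [0, 14, 79, 121, 116, 75] [ 2.02  1.55 -1.23  2.32 -1.02  0.16  1.09]
28 20 -1 [ 2.02  0.72 -0.96  2.3  -1.02  0.61  0.91] [2, 1, 77, 120, 128, 76] [ 2.06  1.62 -1.23  2.34 -1.02  0.16  1.19]
28 32 1 [ 2.09  0.94 -1.16  2.13 -0.39  0.68 -2.73] [0, 0, 29, 129, 124, 70] [ 1.94  1.39 -1.23  2.31 -0.77  0.16 -2.47]
28 32 1 [ 1.62  0.62 -0.51  2.16 -1.02  0.96 -2.15] [8, 12, 8, 120, 128, 76] [ 2.06  1.62 -1.23  2.34 -1.02  0.16 -1.95]
28 32 -1 [ 1.62  0.62 -0.51  2.16 -1.02  0.96  0.99] [8, 12, 8, 120, 128, 76] [ 2.06  1.62 -1.23  2.34 -1.02  0.16  1.19]
28 32 -1 [ 2.13  1.01 -1.23  2.13 -0.26  0.66  0.29] [0, 0, 30, 133, 133, 85] [ 1.91  1.31 -1.23  2.32 -0.49  0.16  0.36]
28 32 -1 [ 1.91  0.76 -0.89  2.14 -0.75  0.79  0.75] [0, 0, 18, 117, 127, 76] [ 2.06  1.62 -1.23  2.34 -1.02  0.16  1.18]
```

```bash
cat >> kin.py <<'E'
from scipy.optimize import lsq_linear
def track(q,way,N=12,step=.015,dstep=5.):
    q=np.array(q);out=[]
    for Pb,Rb in way:
        Pa,Ra=FK(q);w=(Rb*Ra.inv()).as_rotvec()
        n=max(3,int(np.ceil(max(np.linalg.norm(Pb-Pa)/step,np.degrees(np.linalg.norm(w))/dstep))))
        for k in range(n):
            t=(k+1)/n;P,T=FK(q);J=jac(q);e=np.r_[Pa*(1-t)+Pb*t-P,(R.from_rotvec(w*t)*Ra*T.inv()).as_rotvec()]
            dq=J.T@np.linalg.solve(J@J.T+1e-6*np.eye(6),e)
            if np.any(q+dq<LO) or np.any(q+dq>HI):
                dq=lsq_linear(np.vstack([J,1e-3*np.eye(7)]),np.r_[e,np.zeros(7)],(np.minimum(LO-q,-1e-9),np.maximum(HI-q,1e-9))).x
            q=np.clip(q+dq,LO,HI)
        P,T=FK(q);out.append((q.copy(),np.linalg.norm(P-Pb),np.degrees((Rb*T.inv()).magnitude())))
    return out
def margin(q): return np.minimum(q-LO,HI-q).min()
def IKm(pose,q0,m=.1):
    lo,hi=LO+m,HI-m
    def f(q):
        P,T=FK(q);return np.r_[(P-pose[0])*10,(pose[1].inv()*T).as_rotvec()*3]
    o=least_squares(f,np.clip(q0,lo+.01,hi-.01),bounds=(lo,hi))
    return o.x,np.linalg.norm(f(o.x))<3e-3
E
cat > p6.py <<'E'
from plan import *
rng=np.random.default_rng(2)
for az in (0,6,10):
  for al in (5,12,20,30):
    S=[tp(.03,.037,al,az,1),tp(-.05,.037,al,az,1),tp(-.05,.037,al,az,1,.08),tp(.03,.037,al,az,1,.08)]
    sols=[]
    for m in (.1,.03):
      for k in range(14):
        s,ok=IKm(S[0],rng.uniform(LO,HI),m)
        if ok and not any(np.abs(s-t).max()<.3 for t in sols): sols.append(s)
      if sols: break
    R_=[]
    for s in sols:
        b=track(s,S[1:3]);R_.append((max(x[1] for x in b),s,b))
    R_.sort(key=lambda t:t[0])
    for e,s,b in R_[:2]: print(az,al,len(sols),m,s.round(2),[int(x[1]*1e3) for x in b],b[-1][0].round(2))
E
time python3 p6.py
```

```text
0 5 3 0.1 [ 1.93  1.67 -1.13  2.3   3.85  0.46 -0.41] [0, 13] [ 2.4   1.71 -1.1   2.46  4.16  0.16 -0.57]
0 5 3 0.1 [ 0.79  1.08  0.01  2.35  3.94  1.69 -1.37] [0, 32] [ 0.77  1.25  0.32  2.46  4.16  2.05 -1.3 ]
0 12 3 0.1 [ 1.23  1.02 -0.46  2.36  3.96  1.17 -1.17] [0, 7] [ 2.34  1.54 -1.13  2.46  4.    0.16 -0.56]
0 12 3 0.1 [ 1.56  1.18 -0.8   2.34  3.93  0.86 -0.92] [0, 7] [ 2.34  1.54 -1.13  2.46  4.    0.16 -0.56]
0 20 1 0.1 [ 1.6   1.12 -0.92  2.36  3.71  0.68 -0.81] [17, 28] [ 2.28  1.43 -1.23  2.46  3.17  0.17  0.09]
0 30 2 0.1 [ 1.68  1.11 -1.11  2.35  3.18  0.47 -0.39] [8, 34] [ 2.12  1.09 -1.23  2.46  3.27  0.2  -0.32]
0 30 2 0.1 [ 1.52  0.95 -0.91  2.36  3.51  0.56 -0.84] [44, 34] [ 2.12  1.09 -1.23  2.46  3.29  0.2  -0.35]
6 5 1 0.1 [ 0.48  1.17  0.39  2.31  3.94  1.95 -1.61] [0, 54] [ 0.66  1.22  0.39  2.44  4.16  2.05 -1.38]
6 12 3 0.1 [ 1.77  1.33 -0.99  2.28  4.06  0.53 -0.88] [1, 26] [ 2.27  1.5  -1.14  2.45  4.16  0.16 -0.76]
6 12 3 0.1 [ 0.78  0.97  0.07  2.33  4.06  1.5  -1.48] [2, 40] [ 0.56  1.22  0.57  2.46  4.16  2.05 -1.5 ]
6 20 4 0.1 [ 1.62  1.1  -0.89  2.
[... 378 characters left out ...]
 0.16 -1.09]
10 5 1 0.1 [ 0.54  1.14  0.36  2.27  4.06  1.89 -1.58] [6, 75] [ 0.59  1.22  0.44  2.39  4.16  2.05 -1.45]
10 12 1 0.1 [ 0.32  1.18  0.61  2.32  3.96  1.95 -1.77] [0, 58] [ 0.5   1.21  0.6   2.44  4.16  2.05 -1.53]
10 20 3 0.1 [ 1.82  1.31 -1.12  2.26  3.82  0.26 -0.7 ] [0, 33] [ 2.16  1.29 -1.16  2.45  4.16  0.16 -0.93]
10 20 3 0.1 [ 1.73  1.19 -1.01  2.26  4.06  0.39 -1.  ] [0, 33] [ 2.16  1.29 -1.16  2.45  4.16  0.16 -0.93]
10 30 3 0.1 [ 1.68  1.06 -1.05  2.27  3.72  0.26 -0.83] [0, 21] [ 2.06  1.02 -1.16  2.45  4.16  0.16 -1.14]
10 30 3 0.1 [ 1.51  0.91 -0.82  2.28  4.05  0.44 -1.27] [0, 21] [ 2.06  1.02 -1.16  2.45  4.16  0.16 -1.14]
real	1m6.218s
user	1m6.031s
sys	0m0.160s
```

```bash
cat > p7.py <<'E'
from plan import *
import pickle
prof=[(r_,z) for r_,z in ((26.5,0),(26.5,40),(26.5,76),(20,86),(14,96),(16.5,102),(16.5,118))]
def clear(h,al,back,up):
    a=np.radians(al);best=1e9
    for r_,z in prof:
        for x in (-r_,r_):
            dx,dz=x,z-h-up*1e3
            ax=-(dx*np.cos(a)-dz*np.sin(a))-back*1e3  # distance behind nominal axis point
            pp=dx*np.sin(a)+dz*np.cos(a)
            gap=max(55-ax,abs(pp)-42.5); best=min(best,gap)
    return best
if __name__=='__main__':
    for al in (36,45,55,65):
        print(al,[(b,u,round(clear(40,al,b,u))) for b,u in ((0,0),(.02,.04),(.03,.06),(.03,.09),(.05,.12))])
    rng=np.random.default_rng(3);h=.04;out=[]
    for al in (32,37):
      for az in (-5,2,8):
        for sg in (1,-1):
          sols=[]
          for k in range(16):
            s,ok=IKm(tp(.03,h,al,az,sg),rng.uniform(LO,HI),.06)
            if ok and not any(np.abs(s-t).max()<.2 for t in sols): sols.append(s)
          R_=[]
          for s in sols:
            for X in (-.04,):
              b=track(s,[tp(X,h,al,az,sg),tp(X,h,al+8,az,sg,.03,.05),tp(X,h,al+20,az,sg,.04,.10)])
              R_.append((max(x[1] for x in b),s,b))
              out.append((al,az,sg,max(x[1] for x in b),s,b))
          R_.sort(key=lambda t:t[0])
          for e,s,b in R_[:2]: print(al,az,sg,s.round(2),[int(x[1]*1e3) for x in b],[round(margin(x[0]),2) for x in b],b[-1][0].round(2))
    pickle.dump(out,open('p7.pkl','wb'))
E
time python3 p7.py
```

```text
36 [(0, 0, 5), (0.02, 0.04, 39), (0.03, 0.06, 61), (0.03, 0.09, 79), (0.05, 0.12, 116)]
45 [(0, 0, -1), (0.02, 0.04, 36), (0.03, 0.06, 61), (0.03, 0.09, 82), (0.05, 0.12, 123)]
55 [(0, 0, -11), (0.02, 0.04, 34), (0.03, 0.06, 61), (0.03, 0.09, 85), (0.05, 0.12, 130)]
65 [(0, 0, -23), (0.02, 0.04, 34), (0.03, 0.06, 62), (0.03, 0.09, 89), (0.05, 0.12, 136)]
32 -5 1 [ 1.65  1.11 -1.16  2.38  2.97  0.59 -0.28] [14, 15, 59] [np.float64(0.0), np.float64(0.0), np.float64(0.0)] [ 1.67  0.49 -1.23  2.42  2.07  0.16  0.09]
32 -5 1 [ 1.52  0.95 -0.98  2.39  3.23  0.61 -0.66] [12, 15, 59] [np.float64(0.0), np.float64(0.0), np.float64(0.0)] [ 1.67  0.49 -1.23  2.42  2.07  0.16  0.09]
32 -5 -1 [ 1.3   0.81 -0.72  2.4   3.47  0.7   2.1 ] [15, 15, 59] [np.float64(0.0), np.float64(0.0), np.float64(0.0)] [ 1.64  0.43 -1.18  2.46  2.53  0.16  2.73]
32 2 1 [ 1.39  0.83 -0.76  2.35  3.71  0.57 -1.12] [0, 1, 61] [np.float64(0.01), np.float64(0.01), np.float64(0.0)] [ 1.44  0.34 -0.88  2.44  4.16  0.16 -1.94]
32 2 1 [ 1.18  0.74 -0.51  2.36  3.83  0.7  -1.35] [2, 1, 61] [np.float64(0.0), np.float64(0.01), n
[... 2108 characters left out ...]
0.16  1.13]
37 8 1 [ 1.48  0.83 -0.86  2.28  3.83  0.32 -1.18] [0, 23, 105] [np.float64(0.07), np.float64(0.0), np.float64(0.0)] [ 1.2   0.36 -0.68  2.44  4.16  0.16 -1.89]
37 8 1 [ 1.11  0.67 -0.42  2.3   4.1   0.59 -1.59] [0, 23, 105] [np.float64(0.01), np.float64(0.0), np.float64(0.0)] [ 1.2   0.36 -0.68  2.44  4.16  0.16 -1.89]
37 8 -1 [ 1.61  0.94 -1.03  2.28  3.41  0.23  2.46] [0, 23, 105] [np.float64(0.06), np.float64(0.0), np.float64(0.0)] [ 1.2   0.36 -0.68  2.44  4.16  0.16  1.25]
37 8 -1 [ 1.11  0.67 -0.42  2.3   4.1   0.59  1.55] [0, 23, 105] [np.float64(0.01), np.float64(0.0), np.float64(0.0)] [ 1.2   0.36 -0.68  2.44  4.16  0.16  1.25]
real	1m20.249s
user	1m19.445s
sys	0m0.289s
```

```bash
cat > p8.py <<'E'
from plan import *
import pickle
rng=np.random.default_rng(5);h=.04
def best_seat(al,az,sg,n=40):
    # config at seat and at X, maximizing margins along slide; seat config chosen over redundancy
    out=[]
    for k in range(n):
        s,ok=IKm(tp(-.04,h,al,az,sg),rng.uniform(LO,HI),.0)
        if not ok: continue
        f=track(s,[tp(-.005,h,al,az,sg),tp(.03,h,al,az,sg)])
        b=track(s,[tp(-.04,h,al+6,az,sg,.03,.05)])
        out.append((max(f[-1][1],b[-1][1],f[0][1]),min(margin(x[0]) for x in f+b),s,b[0][0],f[-1][0]))
    out=[o for o in out if o[0]<.0025];out.sort(key=lambda o:-o[1]);return out
for al in (26,30,34):
  for az in (0,3,6):
    o=best_seat(al,az,1)
    for t in o[:2]: print(al,az,'err %.1f'%(t[0]*1e3),'m %.3f'%t[1],t[2].round(2),t[3].round(2),t[4].round(2))
E
time python3 p8.py
```

```text
26 3 err 1.8 m 0.000 [ 1.27  0.8  -0.42  2.46  4.01  0.92 -1.3 ] [ 1.95  0.89 -1.23  2.46  3.49  0.24 -0.75] [ 1.18  0.81 -0.46  2.36  3.92  0.85 -1.34]
26 3 err 1.8 m 0.000 [ 1.27  0.8  -0.42  2.46  4.01  0.92 -1.3 ] [ 1.95  0.89 -1.23  2.46  3.49  0.24 -0.75] [ 1.18  0.81 -0.46  2.36  3.92  0.85 -1.34]
26 6 err 1.1 m 0.023 [ 1.71  0.99 -0.89  2.41  3.96  0.51 -1.03] [ 1.89  0.8  -1.11  2.44  4.03  0.28 -1.28] [ 1.58  0.99 -0.89  2.31  3.85  0.51 -1.03]
26 6 err 2.4 m 0.000 [ 1.92  1.21 -1.13  2.4   3.48  0.3  -0.43] [ 1.97  0.9  -1.23  2.43  3.68  0.17 -0.9 ] [ 1.76  1.2  -1.13  2.31  3.41  0.33 -0.45]
30 3 err 0.9 m 0.009 [ 1.76  1.01 -1.01  2.44  3.59  0.44 -0.74] [ 1.9   0.78 -1.21  2.45  3.53  0.21 -0.88] [ 1.61  1.   -0.99  2.33  3.5   0.44 -0.75]
30 3 err 1.1 m 0.006 [ 1.64  0.91 -0.86  2.44  3.78  0.54 -0.99] [ 1.83  0.7  -1.1   2.45  3.84  0.28 -1.22] [ 1.5   0.91 -0.86  2.34  3.68  0.52 -0.99]
30 6 err 1.2 m 0.035 [ 1.67  0.92 -0.88  2.41  3.91  0.48 -1.06] [ 1.88  0.75 -1.15  2.42  4.    0.2  -1.32] [ 1.53  0.92 -0.87  2.31  3.81  0.46 -1.06]
30 6 err 1.6 m 0.033 [ 1.62  0.88 -0.82  2.42  3.96  0.52 -1.13] [ 1.83  0.69 -1.08  2.43  4.12  0.26 -1.46] [ 1.49  0.89 -0.82  2.31  3.85  0.5  -1.14]
34 3 err 1.2 m 0.024 [ 1.58  0.83 -0.84  2.44  3.75  0.5  -1.05] [ 1.81  0.64 -1.12  2.44  3.84  0.2  -1.3 ] [ 1.45  0.84 -0.83  2.33  3.66  0.47 -1.05]
34 3 err 0.9 m 0.018 [ 1.63  0.86 -0.89  2.44  3.69  0.46 -0.97] [ 1.83  0.67 -1.16  2.43  3.72  0.18 -1.16] [ 1.49  0.87 -0.88  2.33  3.59  0.44 -0.97]
real	1m52.223s
user	1m52.372s
sys	0m0.111s
```

```bash
cat > p9.py <<'E'
from plan import *
h=.04;X0=-.04
q=r.get_state()['qpos']
for yaw in (50,20):
  pl=track(q,[(np.array([.5,-.1,.42]),down(30)),(clamp(X0,0,.2),down(yaw)),(clamp(X0,0,.105),down(yaw)),(clamp(X0,0,.26),down(yaw))])
  print('place');show(pl)
  qu=pl[-1][0]
  g=np.array([1.88,.75,-1.15,2.42,4.0,.2,-1.32])
  g,e,er=IK(*tp(X0,h,36,6,1,.03,.05),g,1e-3)
  for via in ([.7,.1,0,1.9,1.9,.6,.2],[.7,.1,0,1.9,1.9,.25,.2],[.7,-.2,0,2.0,1.9,.5,.2],[1.2,.2,-.6,2.0,2.5,.3,-.3]):
    via=np.array(via)
    way=[FK(qu+(via-qu)*t) for t in np.linspace(0,1,8)[1:]]+[FK(via+(g-via)*t) for t in np.linspace(0,1,8)[1:]]
    S=[tp(X0,h,30,6,1),tp(0,h,30,2,1),tp(.03,h,30,-1,1),tp(.03,h,30,-1,1,.06)]
    f=track(qu,way+S)
    print(via,'err',[int(x[1]*1e3) for x in f],'m',[round(margin(x[0]),2) for x in f]);print(f[-2][0].round(2),[w[0].round(2).tolist() for w in way])
E
python3 p9.py
```

```text
place
[-0.95 -0.02  1.03  1.74  0.02  1.41  0.6 ] err mm 0.7 deg 0.1 margin 0.34 elb,wr [ 0.02 -0.02  0.84] [ 0.5  -0.1   0.76]
[-0.36  0.34  0.99  2.   -0.34  0.97  1.67] err mm 0.3 deg 0.0 margin 0.38 elb,wr [0.18 0.04 0.81] [ 0.45 -0.28  0.54]
[-0.23  0.48  0.85  2.08 -0.5   0.8   1.8 ] err mm 0.3 deg 0.0 margin 0.38 elb,wr [0.25 0.03 0.78] [ 0.45 -0.28  0.44]
[-0.44  0.25  1.06  1.94 -0.25  1.09  1.59] err mm 0.3 deg 0.0 margin 0.31 elb,wr [0.14 0.03 0.82] [ 0.45 -0.28  0.6 ]
[0.7 0.1 0.  1.9 1.9 0.6 0.2] err [0, 0, 0, 0, 0, 0, 1, 0, 0, 0, 0, 0, 0, 2, 0, 0, 0, 0] m [np.float64(0.21), np.float64(0.11), np.float64(0.01), np.float64(0.0), np.float64(0.0), np.float64(0.0), np.float64(0.08), np.float64(0.22), np.float64(0.24), np.float64(0.28), np.float64(0.22), np.float64(0.15), np.float64(0.02), np.float64(0.0), np.float64(0.04), np.float64(0.06), np.float64(0.08), np.float64(0.01)]
[ 1.37  0.85 -0.75  2.38  3.62  0.66 -1.06] [[0.41, -0.38, 0.26], [0.38, -0.47, 0.29], [0.37, -0.55, 0.33], [0.37, -0.61, 0.38], [0.39, -0.66, 0.44], [0.41, -0.69, 0.51], [0.44, -0.69, 0.57], [0.48, -0.6
[... 5190 characters left out ...]
 4, 1, 0, 0, 0, 0, 0, 0, 3, 1, 0, 0, 0, 0] m [np.float64(0.17), np.float64(0.11), np.float64(0.06), np.float64(0.03), np.float64(0.03), np.float64(0.11), np.float64(0.09), np.float64(0.12), np.float64(0.17), np.float64(0.22), np.float64(0.19), np.float64(0.06), np.float64(0.0), np.float64(0.0), np.float64(0.04), np.float64(0.06), np.float64(0.08), np.float64(0.01)]
[ 1.37  0.85 -0.75  2.38  3.62  0.66 -1.06] [[0.4, -0.4, 0.25], [0.38, -0.5, 0.26], [0.4, -0.58, 0.3], [0.44, -0.62, 0.33], [0.49, -0.63, 0.37], [0.54, -0.61, 0.41], [0.58, -0.57, 0.43], [0.56, -0.55, 0.34], [0.54, -0.53, 0.27], [0.52, -0.49, 0.21], [0.5, -0.44, 0.16], [0.48, -0.39, 0.13], [0.46, -0.34, 0.11], [0.44, -0.28, 0.11]]
```

```bash
cat > p10.py <<'E'
from plan import *
import pickle
h=.04;X0=-.048
q=r.get_state()['qpos'];rng=np.random.default_rng(0)
pl=track(q,[(np.array([.5,-.1,.42]),down(30)),(clamp(X0,0,.2),down(60)),(clamp(X0,0,.105),down(60)),(clamp(X0,0,.26),down(60))])
show(pl);qu=pl[-1][0]
for az,al in ((4,30),(6,30),(8,30),(8,24),(6,24),(10,28)):
  G=tp(X0,h,al,az,1,.06); G2=(G[0]+CYc*-.10+np.array([0,0,.05]),G[1])
  c=[]
  for k in range(25):
    g,ok=IKm(G,np.array([1.9,.9,-1.1,2.4,3.8,.3,-1.1])+rng.normal(0,.25,7),0)
    if not ok: continue
    b=track(g,[G2]); a=track(g,[tp(X0,h,al,az,1),tp(0,h,al,(az-1)/2,1),tp(.03,h,al,-1,1),tp(.03,h,al,-1,1,.06)])
    c.append((max(x[1] for x in a+b),margin(g),g,b[0][0],a[-2][0]))
  c.sort(key=lambda t:t[0])
  for t in c[:2]:
    print(az,al,'err %.1f m %.2f'%(t[0]*1e3,t[1]),*[v.round(2) for v in t[2:]])
E
python3 p10.py
```

```text
[-0.95 -0.02  1.03  1.74  0.02  1.41  0.6 ] err mm 0.7 deg 0.1 margin 0.34 elb,wr [ 0.02 -0.02  0.84] [ 0.5  -0.1   0.76]
[-0.37  0.32  0.99  2.02 -0.32  0.97  1.83] err mm 0.3 deg 0.0 margin 0.38 elb,wr [0.17 0.04 0.81] [ 0.44 -0.28  0.54]
[-0.23  0.46  0.85  2.1  -0.49  0.79  1.97] err mm 0.3 deg 0.0 margin 0.36 elb,wr [0.25 0.03 0.78] [ 0.44 -0.28  0.44]
[-0.45  0.23  1.05  1.95 -0.23  1.08  1.75] err mm 0.3 deg 0.0 margin 0.32 elb,wr [0.13 0.03 0.82] [ 0.44 -0.28  0.6 ]
6 30 err 62.9 m 0.00 [ 1.96  0.93 -1.05  2.46  4.09  0.31 -1.16] [ 2.05  0.97 -1.18  2.38  4.16  0.16 -1.25] [ 1.45  0.89 -0.83  2.37  3.56  0.61 -0.95]
6 30 err 62.9 m 0.00 [ 2.07  1.07 -1.2   2.46  3.6   0.16 -0.62] [ 2.05  0.97 -1.18  2.38  4.16  0.16 -1.25] [ 1.6   1.02 -1.02  2.36  3.33  0.53 -0.62]
8 30 err 76.4 m 0.00 [ 2.02  0.99 -1.13  2.44  4.16  0.2  -1.18] [ 2.03  0.98 -1.18  2.38  4.16  0.16 -1.23] [ 1.45  0.89 -0.83  2.37  3.56  0.61 -0.95]
8 30 err 76.4 m 0.00 [ 2.02  0.99 -1.13  2.44  4.16  0.2  -1.18] [ 2.03  0.98 -1.18  2.38  4.16  0.16 -1.23] [ 1.45  0.89 -0.83  2.37  3.56  0.61 -0.95]
6 24 err 62.2 m 0.00 [ 2.04  1.07 -1.06  2.46  4.16  0.32 -1.08] [ 2.12  1.11 -1.22  2.38  4.16  0.16 -1.14] [ 1.54  1.03 -0.89  2.37  3.61  0.67 -0.84]
6 24 err 62.2 m 0.00 [ 2.04  1.07 -1.06  2.45  4.16  0.32 -1.08] [ 2.12  1.11 -1.22  2.38  4.16  0.16 -1.14] [ 1.55  1.03 -0.89  2.37  3.61  0.67 -0.84]
```

```bash
cat > p11.py <<'E'
from plan import *
import pickle
h=.04;X0=-.046;Y0=-.023
def tq(x,y,al,az,back=0,up=0,sg=1):
    P,T=tp(x,h,al,az,sg,back,up);return P+CYc*y,T
if __name__=='__main__':
  q=r.get_state()['qpos'];rng=np.random.default_rng(0)
  pl=track(q,[(np.array([.5,-.1,.42]),down(30)),(clamp(X0,Y0,.2),down(60)),(clamp(X0,Y0,.105),down(60)),(clamp(X0,Y0,.26),down(60))])
  show(pl);qu=pl[-1][0];best=[]
  for az,al in ((3,30),(6,30),(9,30),(4,36),(8,24),(4,24)):
    G=tq(X0,Y0,al,az,.06)
    c=[]
    for k in range(25):
      g,ok=IKm(G,np.array([1.9,.9,-1.1,2.4,3.8,.3,-1.1])+rng.normal(0,.3,7),0.02)
      if not ok: continue
      S=[tq(X0,Y0,al,az),tq(-.02,Y0/2,al,az),tq(0.005,0,al,az-3),tq(.03,0,al,az-6),tq(.03,0,al,az-6,.06)]
      a=track(g,S)
      for via in ([.7,.1,0,1.9,1.9,.6,.2],[.7,.1,0,1.9,1.9,.35,.2],[1.2,.2,-.6,2.0,2.5,.3,-.3]):
        via=np.array(via)
        way=[FK(qu+(via-qu)*t) for t in np.linspace(0,1,8)[1:]]+[FK(via+(g-via)*t) for t in np.linspace(0,1,10)[1:]]
        f=track(qu,way+S)
        ef=max(x[1] for x in f)
        c.append((ef,min(margin(x[0]) for x in a),min(margin(x[0]) for x in f),az,al,via,g,qu,way,S,f))
        break
      if len(c)>5: break
    c.sort(key=lambda t:t[0]);best+=c[:2]
    for t in c[:2]: print(az,al,'err %.1f m %.3f %.3f'%(t[0]*1e3,t[1],t[2]),t[6].round(2),t[-1][-2][0].round(2),t[-1][16][0].round(2))
  pickle.dump(best,open('p11.pkl','wb'))
E
time python3 p11.py
```

```text
[-0.95 -0.02  1.03  1.74  0.02  1.41  0.6 ] err mm 0.7 deg 0.1 margin 0.34 elb,wr [ 0.02 -0.02  0.84] [ 0.5  -0.1   0.76]
[-0.3   0.34  0.97  2.   -0.34  0.97  1.89] err mm 0.3 deg 0.0 margin 0.4 elb,wr [0.19 0.03 0.81] [ 0.44 -0.3   0.54]
[-0.18  0.48  0.84  2.07 -0.5   0.8   2.02] err mm 0.3 deg 0.0 margin 0.39 elb,wr [0.26 0.02 0.78] [ 0.44 -0.3   0.44]
[-0.38  0.26  1.04  1.93 -0.25  1.09  1.81] err mm 0.3 deg 0.0 margin 0.33 elb,wr [0.14 0.03 0.82] [ 0.44 -0.3   0.6 ]
4 36 err 3.0 m 0.024 0.000 [ 1.88  0.77 -1.01  2.44  4.14  0.29 -1.37] [ 1.3   0.75 -0.72  2.37  3.53  0.56 -1.11] [ 1.61  0.79 -0.82  2.4   3.91  0.42 -1.2 ]
4 36 err 4.0 m 0.027 0.000 [ 1.97  0.86 -1.12  2.43  3.91  0.18 -1.1 ] [ 1.3   0.75 -0.72  2.37  3.53  0.56 -1.11] [ 1.61  0.79 -0.82  2.4   3.91  0.42 -1.2 ]
4 24 err 11.0 m 0.004 0.000 [ 2.15  1.19 -1.17  2.43  3.87  0.18 -0.76] [ 1.53  1.03 -0.89  2.38  3.58  0.7  -0.83] [ 1.83  1.08 -0.96  2.4   3.96  0.46 -0.95]
4 24 err 11.0 m 0.004 0.000 [ 2.15  1.19 -1.17  2.43  3.87  0.18 -0.76] [ 1.53  1.03 -0.89  2.38  3.58  0.7  -0.83] [ 1.83  1.08 -0.96  2.4   3.96  0.46 -0.95]
real	1m22.379s
user	1m21.818s
sys	0m0.235s
```

```bash
cat >> kin.py <<'E'
def rows(poses):
    s=r.get_state();b=(s['eef_pos'],R.from_quat(s['eef_rot']))
    for p,T in poses:
        o,t=rel(p,T,base=b);print('{"offset": %s, "twist": %s},'%(o.round(1).tolist(),t.round(1).tolist()))
def between(A,B,n):
    w=(B[1]*A[1].inv()).as_rotvec();return [(A[0]+(B[0]-A[0])*t,R.from_rotvec(w*t)*A[1]) for t in np.linspace(0,1,n+1)[1:]]
def cur():
    s=r.get_state();return (s['eef_pos'],R.from_quat(s['eef_rot']))
E
python3 - <<'E'
from kin import *
rows(between(cur(),(np.array([.5,-.1,.42]),down(30)),9))
E
```

```text
{"offset": [-0.4, -1.0, -1.4], "twist": [1.5, 2.5, 6.7]},
{"offset": [-0.9, -2.0, -2.8], "twist": [3.0, 5.0, 13.3]},
{"offset": [-1.3, -3.0, -4.2], "twist": [4.5, 7.5, 20.0]},
{"offset": [-1.7, -4.0, -5.6], "twist": [6.0, 10.0, 26.6]},
{"offset": [-2.2, -5.0, -7.0], "twist": [7.6, 12.6, 33.3]},
{"offset": [-2.6, -5.9, -8.5], "twist": [9.1, 15.1, 40.0]},
{"offset": [-3.0, -6.9, -9.9], "twist": [10.6, 17.6, 46.6]},
{"offset": [-3.4, -7.9, -11.3], "twist": [12.1, 20.1, 53.3]},
{"offset": [-3.9, -8.9, -12.7], "twist": [13.6, 22.6, 59.9]},
```

step_arm(
  motion=[
    {"offset": [-0.4,-1.0,-1.6],"twist": [1.5,2.5,6.7]},
    {"offset": [-0.9,-2.0,-3.2],"twist": [3.0,5.0,13.3]},
    {"offset": [-1.3,-3.0,-4.6],"twist": [4.5,7.5,20.0]},
    {"offset": [-1.7,-4.0,-6.0],"twist": [6.0,10.0,26.6]},
    {"offset": [-2.2,-5.0,-7.2],"twist": [7.6,12.6,33.3]},
    {"offset": [-2.6,-5.9,-8.5],"twist": [9.1,15.1,40.0]},
    {"offset": [-3.0,-6.9,-9.9],"twist": [10.6,17.6,46.6]},
    {"offset": [-3.4,-7.9,-11.3],"twist": [12.1,20.1,53.3]},
  ],
)

```text
clock: 7.6
eef_pos: [0.5015, -0.0901, 0.4058]
eef_rot: [0.451, 0.892, 0.001, 0.025]
contact_force: [0.0, -0.6, -2.4]
gripper_width: 0.0315
```

Run:
```python
from kin import *
s=log();q=s['qpos'];print(q.round(2),s['gripper_width'])
X0,Y0=-.046,-.023
A=(np.array([.49,-.14,.38]),down(35));B=(clamp(X0,Y0,.24),down(60))
show(track(q,[A,B,(clamp(X0,Y0,.105),down(60))]))
rows(between(cur(),A,2)+between(A,B,6))
```

```text
[-0.97 -0.07  0.98  1.79  0.08  1.34  0.63] 0.03151352146777108
[-0.9   0.01  1.1   1.81 -0.01  1.33  0.81] err mm 0.3 deg 0.1 margin 0.27 elb,wr [ 0.03 -0.01  0.84] [ 0.49 -0.14  0.72]
[-0.37  0.29  1.03  1.96 -0.29  1.05  1.84] err mm 0.3 deg 0.0 margin 0.34 elb,wr [0.16 0.03 0.81] [ 0.44 -0.3   0.58]
[-0.18  0.48  0.85  2.07 -0.51  0.8   2.02] err mm 0.4 deg 0.0 margin 0.39 elb,wr [0.26 0.02 0.77] [ 0.44 -0.3   0.44]
{"offset": [-1.6, -2.0, 1.3], "twist": [0.7, 1.2, 0.7]},
{"offset": [-3.2, -4.0, 2.6], "twist": [1.4, 2.5, 1.4]},
{"offset": [-4.8, -6.3, 5.0], "twist": [1.3, 2.5, -2.8]},
{"offset": [-6.4, -8.7, 7.3], "twist": [1.2, 2.6, -7.0]},
{"offset": [-7.9, -11.0, 9.7], "twist": [1.1, 2.6, -11.1]},
{"offset": [-9.5, -13.4, 12.0], "twist": [1.0, 2.6, -15.3]},
{"offset": [-11.1, -15.8, 14.4], "twist": [0.9, 2.7, -19.4]},
{"offset": [-12.6, -18.1, 16.7], "twist": [0.8, 2.7, -23.6]},
```

step_arm(
  motion=[
    {"offset": [-1.6,-2.0,1.3],"twist": [0.7,1.2,0.7]},
    {"offset": [-3.2,-4.0,2.6],"twist": [1.4,2.5,1.4]},
    {"offset": [-4.8,-6.3,5.0],"twist": [1.3,2.5,-2.8]},
    {"offset": [-6.4,-8.7,7.3],"twist": [1.2,2.6,-7.0]},
    {"offset": [-7.9,-11.0,9.7],"twist": [1.1,2.6,-11.1]},
    {"offset": [-9.5,-13.4,12.0],"twist": [1.0,2.6,-15.3]},
    {"offset": [-11.1,-15.8,14.4],"twist": [0.9,2.7,-19.4]},
    {"offset": [-12.6,-18.1,16.7],"twist": [0.8,2.7,-23.6]},
  ],
)

```text
clock: 8.4
eef_pos: [0.4373, -0.3038, 0.239]
eef_rot: [0.258, 0.966, -0.001, 0.0]
contact_force: [0.8, 0.5, -1.7]
gripper_width: 0.0314
```

Run:
```python
from kin import *
s=log();q=s['qpos'];print(q.round(2),s['gripper_width'],s['contact_force'])
X0,Y0=-.046,-.023
print(rel(clamp(X0,Y0,.24),down(60)),rel(clamp(X0,Y0,.112),down(60)))
p=grab('side','side6');t=grab('top','top6')
for n,pp in(('side',p),('top',t)):
    W=cloud(pp)
    for d in eyes.cut_out('target_center',pp)[:2]: print(n,d['conf'],d['position'],d['pixels'].sum(),np.nanmin(W[d['pixels']],0),np.nanmax(W[d['pixels']],0))
cv2.imwrite('pics/c6.png',np.hstack([cv2.resize(t['color'][180:300,290:410,::-1],(400,400)),cv2.resize(p['color'][80:200,220:340,::-1],(400,400))]))
```

```text
[-0.37  0.3   1.04  1.96 -0.29  1.05  1.85] 0.03142544581995587 [ 0.7839087   0.48192271 -1.70904725]
(array([-0.01,  0.11, -0.1 ]), array([-0.09,  0.03,  0.15])) (array([-1.00e-02,  1.30e-01,  1.27e+01]), array([-0.09,  0.03,  0.15]))
side 0.59 [299.8, 135.5] 571 [-0.13080733 -3.05031629 -0.55874502] [ 0.46557307 -0.27016986  0.26371618]
top 0.72 [353.5, 268.9] 216 [ 0.39054424 -0.35062538 -0.00084605] [ 0.44151068 -0.27817947  0.30726143]
```

View pics/c6.png

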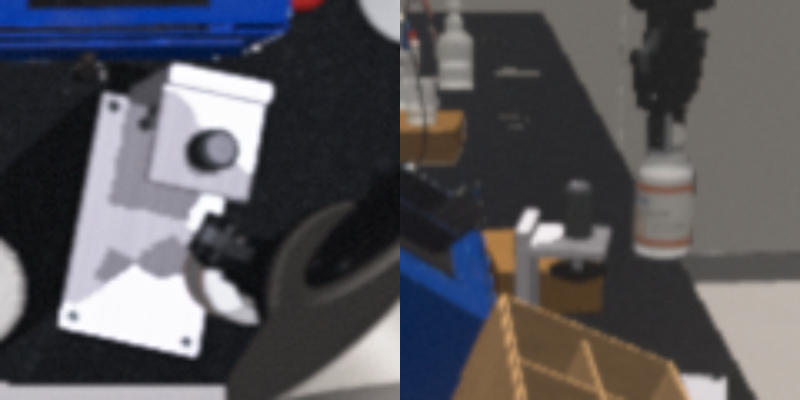

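Run:
```python
from kin import *
p=eyes.camera('side');W=cloud(p);s=r.get_state();P=s['eef_pos']
np.savez('s7.npz',W=W,c=p['color'])
m=(np.abs(W[...,0]-P[0])<.06)&(np.abs(W[...,1]-P[1])<.06)&(W[...,2]>.1)&(W[...,2]<.235)
print('bottom z',np.percentile(W[m][:,2],[0,2,5]))
for z in np.arange(.14,.235,.012):
    k=m&(np.abs(W[...,2]-z)<.006);Q=W[k]
    if len(Q)<8: continue
    print(round(z,3),len(Q),'x',Q[:,0].min().round(4),Q[:,0].max().round(4),'mid',((Q[:,0].min()+Q[:,0].max())/2).round(4),'ymax',Q[:,1].max().round(4))
print(P)
```

```text
bottom z [0.13221176 0.14804158 0.15102691]
0.152 57 x 0.4123 0.4923 mid 0.4523 ymax -0.2728
0.164 83 x 0.4139 0.4979 mid 0.4559 ymax -0.2639
0.176 66 x 0.4153 0.464 mid 0.4396 ymax -0.2725
0.188 67 x 0.4157 0.4644 mid 0.4401 ymax -0.2733
0.2 69 x 0.4123 0.4642 mid 0.4383 ymax -0.2736
0.212 72 x 0.4127 0.4643 mid 0.4385 ymax -0.2718
0.224 74 x 0.4132 0.4638 mid 0.4385 ymax -0.2737
[ 0.4380113  -0.30256512  0.24042638]
```

step_arm(
  motion=[
    {"offset": [0,0.1,3],"twist": [0,0,0]},
    {"offset": [0,0.1,6],"twist": [0,0,0]},
    {"offset": [0,0.1,9],"twist": [0,0,0]},
    {"offset": [0,0.1,11.5],"twist": [0,0,0]},
    {"offset": [0,0.1,13],"twist": [0,0,0]},
    {"offset": [0,0.1,13.4],"twist": [0,0,0]},
  ],
)

```text
clock: 9.25
eef_pos: [0.439, -0.3009, 0.1058]
eef_rot: [0.259, 0.966, -0.001, -0.0]
contact_force: [0.6, -0.7, -1.9]
gripper_width: 0.0308
```

Run:
```python
from kin import *
s=log();q=s['qpos'];print(q.round(2),s['gripper_width'],s['contact_force'],s['eef_pos'])
p=eyes.camera('side');W=cloud(p);P=s['eef_pos']
m=(np.abs(W[...,0]-P[0])<.035)&(np.abs(W[...,1]-P[1])<.05)&(W[...,2]>.0)&(W[...,2]<.235)
for z in np.arange(0.004,.1,.008):
    Q=W[m&(np.abs(W[...,2]-z)<.004)];print(round(z,3),len(Q),Q.min(0).round(3) if len(Q) else '',Q.max(0).round(3) if len(Q) else '')
c=p['color'][...,::-1];cv2.imwrite('pics/c7.png',cv2.resize(c[120:220,240:340],(600,600)))
```

```text
[-0.19  0.49  0.86  2.07 -0.51  0.81  2.02] 0.030826513956524616 [ 0.6372184  -0.70171103 -1.91667142] [ 0.43896447 -0.30088986  0.10581113]
0.004 3 [ 0.405 -0.301  0.007] [ 0.408 -0.278  0.008]
0.012 15 [ 0.404 -0.323  0.008] [ 0.411 -0.258  0.011]
0.02 0  
0.028 2 [ 0.418 -0.287  0.025] [ 0.418 -0.286  0.028]
0.036 7 [ 0.413 -0.299  0.032] [ 0.426 -0.28   0.038]
0.044 9 [ 0.414 -0.294  0.042] [ 0.43  -0.276  0.048]
0.052 25 [ 0.415 -0.292  0.048] [ 0.458 -0.271  0.056]
0.06 39 [ 0.415 -0.295  0.056] [ 0.466 -0.271  0.064]
0.068 43 [ 0.416 -0.302  0.064] [ 0.466 -0.271  0.072]
0.076 42 [ 0.417 -0.297  0.072] [ 0.466 -0.272  0.08 ]
0.084 40 [ 0.418 -0.305  0.08 ] [ 0.467 -0.274  0.088]
0.092 50 [ 0.416 -0.306  0.088] [ 0.464 -0.273  0.096]
```

View pics/c7.png

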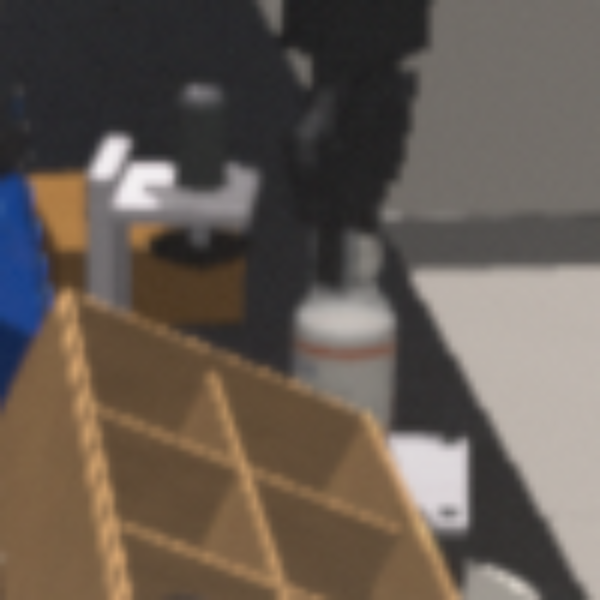

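step_arm(
  motion=[
    {"offset": [0,0,0.1],"twist": [0,0,0]},
    {"offset": [0,0,0.2],"twist": [0,0,0]},
    {"offset": [0,0,0.3],"twist": [0,0,0]},
    {"offset": [0,0,0.3],"twist": [0,0,0]},
  ],
)

```text
clock: 9.7
eef_pos: [0.4392, -0.3013, 0.1035]
eef_rot: [0.259, 0.966, -0.001, 0.0]
contact_force: [0.1, 0.2, -1.5]
gripper_width: 0.0312
```

step_arm(
  motion=[
    {"offset": [0,0,0.1],"twist": [0,0,0]},
    {"offset": [0,0,0.2],"twist": [0,0,0]},
    {"offset": [0,0,0.2],"twist": [0,0,0]},
  ],
)

```text
clock: 10.0
eef_pos: [0.4405, -0.3019, 0.1029]
eef_rot: [0.259, 0.966, -0.0, 0.002]
contact_force: [-0.8, 4.3, 23.6]
gripper_width: 0.0318
```

step_arm(
  motion=[
    {"offset": [0,0,-0.1],"twist": [0,0,0]},
    {"offset": [0,0,-0.1],"twist": [0,0,0]},
  ],
)

```text
clock: 10.2
eef_pos: [0.4407, -0.302, 0.1042]
eef_rot: [0.259, 0.966, -0.0, 0.002]
contact_force: [-0.8, -0.0, -2.0]
gripper_width: 0.0312
```

step_arm(
  motion=[
    {"offset": [0,0,0.1],"twist": [0,0,0]},
    {"offset": [0,0,0.1],"twist": [0,0,0]},
  ],
)

```text
clock: 10.4
eef_pos: [0.4408, -0.3021, 0.1031]
eef_rot: [0.259, 0.966, -0.0, 0.002]
contact_force: [0.8, 0.9, 0.9]
gripper_width: 0.031
```

step_arm(
  motion=[
    {"offset": [0,0,0],"twist": [0,0,0]},
    {"offset": [0,0,0],"twist": [0,0,0]},
    {"offset": [0,0,0],"twist": [0,0,0]},
    {"offset": [0,0,-2],"twist": [0,0,0]},
    {"offset": [0,0,-5],"twist": [0,0,0]},
    {"offset": [0,0,-9],"twist": [0,0,0]},
    {"offset": [0,0,-13],"twist": [0,0,0]},
    {"offset": [0,0,-16],"twist": [0,0,0]},
  ],
  claw=0.7,
)

```text
clock: 11.2
eef_pos: [0.4401, -0.3023, 0.2653]
eef_rot: [0.259, 0.966, -0.0, 0.003]
contact_force: [0.8, 0.3, 0.8]
gripper_width: 0.0598
```

Run:
```python
from kin import *
s=log();q=s['qpos'];print(q.round(2),s['gripper_width'],s['contact_force'],s['eef_pos'],s['clock'])
p=grab('side','side8');t=grab('top','top8')
for n,pp in(('side',p),('top',t)):
    W=cloud(pp);np.savez(n+'8.npz',W=W,c=pp['color'])
    for d in eyes.cut_out('target_center',pp)[:2]: print(n,d['conf'],d['position'],d['pixels'].sum(),np.nanpercentile(W[d['pixels']],[3,97],axis=0).round(3))
cv2.imwrite('pics/c8.png',np.hstack([cv2.resize(t['color'][190:300,290:400,::-1],(400,400)),cv2.resize(p['color'][100:220,220:340,::-1],(400,400))]))
```

```text
[-0.41  0.26  1.08  1.93 -0.26  1.1   1.81] 0.05975630274350969 [0.77808322 0.28532711 0.84091831] [ 0.4400844  -0.30228986  0.26525109] 11.2
side 0.9 [297.1, 173.6] 331 [[ 0.42  -0.299  0.051]
 [ 0.467 -0.273  0.126]]
top 0.81 [341.2, 258.3] 401 [[ 0.418 -0.312  0.011]
 [ 0.466 -0.275  0.129]]
```

View pics/c8.png

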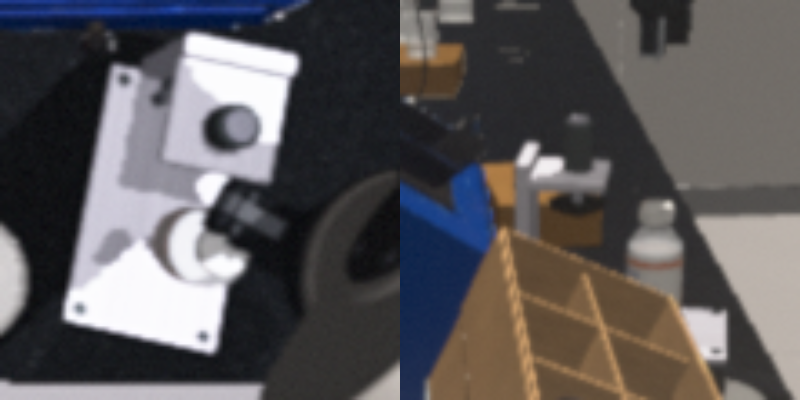

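```bash
cat > p12.py <<'E'
from p11 import *
B=np.array([.4415,-.301,0]);d=B-CL;X0=d@CX;Y0=d@CYc
def tq(x,y,al,az,back=0,up=0,sg=1,h=.04):
    P,T=tp(x,h,al,az,sg,back,up);return P+CYc*y,T
def joints(qa,qb,n): return [FK(qa+(qb-qa)*t) for t in np.linspace(0,1,n+1)[1:]]
if __name__=='__main__':
  print(X0,Y0)
  qu=r.get_state()['qpos'];rng=np.random.default_rng(1);c=[]
  for az,al in ((2,36),(4,36),(6,36),(4,33),(2,33),(6,30)):
   for back,up in ((.06,0),(.05,.03),(.055,.015)):
    G=tq(X0,Y0,al,az,back,up);n=0
    for k in range(12):
      g,ok=IKm(G,np.array([1.8,.8,-1.0,2.4,3.8,.3,-1.1])+rng.normal(0,.25,7),0.02)
      if not ok: continue
      S=[tq(X0,Y0,al,az),tq(-.02,Y0/2,al,az-1),tq(0.005,0,al,az-3),tq(.03,0,al,az-5),tq(.03,0,al,az-5,.06)]
      a=track(g,S);ea=max(x[1] for x in a)
      c.append((min(margin(x[0]) for x in a+[(g,)]) - ea*50,ea,az,al,back,up,g,S)); n+=1
      if n>2: break
  c.sort(key=lambda t:-t[0])
  for t in c[:6]: print(np.round(t[0],3),round(t[1]*1e3,1),t[2:6],t[6].round(2),pts(t[6])[1].round(2))
  out=[]
  for t in c[:6]:
    g=t[6]
    for via in ([.7,.1,0,1.9,1.9,.6,.2],[.7,.1,0,1.9,1.9,.35,.2],[1.2,.2,-.6,2.0,2.5,.3,-.3],[.9,.2,-.3,1.9,2.0,.4,.2]):
      via=np.array(via);way=joints(qu,via,8)+joints(via,g,10)
      f=track(qu,way+t[7]);out.append((max(x[1] for x in f),min(margin(x[0]) for x in f),t,via,way,f))
  out.sort(key=lambda o:o[0])
  for o in out[:5]:
    print('err %.1f m %.3f'%(o[0]*1e3,o[1]),o[2][2:6],o[3]);print([w[0].round(2).tolist() for w in o[4]])
  pickle.dump(out[:5],open('p12.pkl','wb'))
E
time python3 p12.py
```

```text
-0.0429174417357014 -0.020385121899627524
0.004 0.5 (4, 36, 0.055, 0.015) [ 1.95  0.81 -1.13  2.43  3.98  0.19 -1.21] [ 0.14 -0.32  0.28]
0.002 0.6 (4, 36, 0.05, 0.03) [ 1.95  0.78 -1.15  2.43  4.07  0.19 -1.34] [ 0.14 -0.32  0.3 ]
-0.0 0.5 (4, 36, 0.06, 0) [ 1.91  0.81 -1.06  2.44  4.03  0.24 -1.24] [ 0.13 -0.32  0.27]
-0.001 0.4 (6, 30, 0.06, 0) [ 2.03  0.99 -1.12  2.42  4.14  0.2  -1.17] [ 0.11 -0.34  0.24]
-0.001 0.4 (6, 30, 0.06, 0) [ 2.03  0.99 -1.12  2.42  4.14  0.2  -1.17] [ 0.11 -0.34  0.24]
-0.001 0.4 (6, 30, 0.06, 0) [ 2.03  0.99 -1.12  2.42  4.14  0.2  -1.17] [ 0.11 -0.34  0.24]
err 1.6 m 0.000 (6, 30, 0.06, 0) [0.7  0.1  0.   1.9  1.9  0.35 0.2 ]
[[0.41, -0.39, 0.27], [0.39, -0.47, 0.28], [0.39, -0.54, 0.31], [0.4, -0.6, 0.36], [0.42, -0.64, 0.4], [0.45, -0.66, 0.45], [0.48, -0.67, 0.5], [0.51, -0.65, 0.53], [0.51, -0.66, 0.44], [0.5, -0.66, 0.34], [0.48, -0.64, 0.25], [0.46, -0.61, 0.16], [0.45, -0.56, 0.1], [0.43, -0.51, 0.05], [0.42, -0.45, 0.03], [0.41, -0.4, 0.02], [0.41, -0.35, 0.04], [0.41, -0.3, 0.07]]
err 1.6 m 0.000 (6, 30, 0.06, 0) [0.7  0.1  0.   1.9  1.9  0.
[... 1052 characters left out ...]
0.53], [0.51, -0.65, 0.45], [0.51, -0.65, 0.37], [0.5, -0.63, 0.29], [0.49, -0.59, 0.22], [0.47, -0.55, 0.16], [0.46, -0.51, 0.12], [0.45, -0.45, 0.09], [0.44, -0.4, 0.08], [0.43, -0.35, 0.08], [0.42, -0.3, 0.1]]
err 1.9 m 0.000 (4, 36, 0.055, 0.015) [0.7  0.1  0.   1.9  1.9  0.35 0.2 ]
[[0.41, -0.39, 0.27], [0.39, -0.47, 0.28], [0.39, -0.54, 0.31], [0.4, -0.6, 0.36], [0.42, -0.64, 0.4], [0.45, -0.66, 0.45], [0.48, -0.67, 0.5], [0.51, -0.65, 0.53], [0.51, -0.66, 0.45], [0.5, -0.65, 0.36], [0.49, -0.63, 0.28], [0.48, -0.6, 0.21], [0.47, -0.56, 0.15], [0.45, -0.51, 0.1], [0.44, -0.46, 0.08], [0.43, -0.4, 0.06], [0.42, -0.35, 0.07], [0.41, -0.3, 0.08]]
real	1m55.858s
user	1m54.029s
sys	0m0.096s
```

```bash
cat > p13.py <<'E'
from p12 import *
def handpts(P,T,half):
    pts_=[]
    for zz in np.linspace(0,-.073,6):
        for yy in np.linspace(-half,half,7):
            for xx in (-.011,.011): pts_.append([xx,yy,zz])
    for zz in np.linspace(-.073,-.20,6):
        for yy in np.linspace(-.0425,.0425,5):
            for xx in np.linspace(-.0425,.0425,5): pts_.append([xx,yy,zz])
    return T.apply(pts_)+P
def gaps(P,T,half,bot=None):
    H=handpts(P,T,half);b=B if bot is None else bot
    L=np.stack([(H-CL)@CX,(H-CL)@CYc,H[:,2]],1)
    g_b=np.max([np.hypot(H[:,0]-b[0],H[:,1]-b[1])-.0265,H[:,2]-.126],0).min()
    dk=np.max([np.maximum(-.115-L[:,0],L[:,0]-.075),np.abs(L[:,1])-.055,L[:,2]-.008],0).min()
    arm=np.max([.002-L[:,0],np.abs(L[:,1])-.035,.12-L[:,2],L[:,2]-.22],0).min()
    return round(g_b*1e3),round(dk*1e3),round(arm*1e3),round(H[:,2].min()*1e3)
def dense(way,per=4):
    o=[way[0]]
    for a,b in zip(way[:-1],way[1:]): o+=between(a,b,per)
    return o
if __name__=='__main__':
  qu=r.get_state()['qpos'];rng=np.random.default_rng(1)
  res=[]
  for al,az,back,up in ((36,4,.062,.015),(36,2,.062,.015),(36,5,.065,.02),(33,5,.062,.01)):
    G=tq(X0,Y0,al,az,back,up)
    for y1,az1,x1,u1 in ((-.07,-4,-.005,.03),(-.07,4,-.01,.03),(-.08,-12,-.0,.04),(-.06,-8,-.01,.03),(-.10,-4,0,.06)):
      W1=tq(X0+x1,Y0+y1,al,az1,back,up+u1)
      for k in range(5):
        g,ok=IKm(W1,np.array([1.6,.7,-.9,2.4,3.5,.3,-1.1])+rng.normal(0,.25,7),0.03)
        if not ok: continue
        S=[G,tq(X0,Y0,al,az),tq(-.02,Y0/2,al,az-1),tq(0.005,0,al,az-3),tq(.03,0,al,az-5),tq(.03,0,al,az-5,.06)]
        a=track(g,S);ea=max(x[1] for x in a)
        if ea>.0025: break
        via=np.array([.7,.1,0,1.9,1.9,.35,.2]);way=joints(qu,via,8)+joints(via,g,8)
        f=track(qu,way+S);res.append((max(x[1] for x in f),min(margin(x[0]) for x in f[7:]),(al,az,back,up,y1,az1,x1,u1),g,way,S,f));break
  res.sort(key=lambda t:t[0])
  for t in res[:6]:
    D=dense(t[4]+t[5][:1]);G_=[gaps(*w,.02) for w in D]
    print('err %.1f m %.3f'%(t[0]*1e3,t[1]),t[2],t[3].round(2),'gaps',np.min(G_,0),'approach',[gaps(*w,.057)for w in dense(t[5][:2],3)])
  pickle.dump(res[:6],open('p13.pkl','wb'))
E
time python3 p13.py
```

```text
err 2.9 m 0.000 (33, 5, 0.062, 0.01, -0.07, -4, -0.005, 0.03) [ 2.11  0.82 -1.19  2.41  4.03  0.19 -1.29] gaps [ 4 65 59 73] approach [(4, 65, 58, 73), (-13, 50, 44, 58), (-23, 36, 49, 44), (-23, 21, 49, 29)]
real	0m44.571s
user	0m43.784s
sys	0m0.254s
```

```bash
cat > p14.py <<'E'
from p13 import *
def chain(x,y,al,az,azd,azf):
    return [tq(x,y,al,az,.075,.03),tq(x,y,al,az,.07,-.008),tq(x,y,al,az,0,-.008),tq(x,y,al,az,0,.012),tq(-.035,-.02,al,azd,0,.012),tq(-.035,-.02,al,azd),tq(-.005,0,al,(azd+azf)/2),tq(.03,0,al,azf),tq(.03,0,al,azf,.06)]
if __name__=='__main__':
  rng=np.random.default_rng(4);res=[]
  for x,y in ((-.04,-.11),(0.0,-.11),(.03,-.12),(-.02,-.15)):
    for al in (27,33):
      for az,azd,azf in ((4,4,-1),(0,3,-1),(-8,2,-2),(-15,0,-3)):
        S=chain(x,y,al,az,azd,azf);n=0
        for k in range(8):
          g,ok=IKm(S[0],np.array([1.6,.9,-.9,2.3,3.5,.4,-1.])+rng.normal(0,.3,7),0.06)
          if not ok: continue
          a=track(g,S[1:]);res.append((max(x_[1] for x_ in a),min(margin(x_[0]) for x_ in a),(x,y,al,az,azd,azf),g,a));n+=1
          if n>2:break
  res.sort(key=lambda t:-t[1]+20*t[0])
  for t in res[:8]: print('err %.1f m %.3f'%(t[0]*1e3,t[1]),t[2],t[3].round(2),[round(margin(v[0]),2) for v in t[4]],t[4][-2][0].round(2))
  pickle.dump(res[:8],open('p14.pkl','wb'))
E
time python3 p14.py
```

```text
err 0.5 m 0.019 (0.03, -0.12, 33, -8, 2, -2) [ 1.94  0.84 -1.15  2.32  3.51  0.23 -0.88] [np.float64(0.14), np.float64(0.22), np.float64(0.21), np.float64(0.05), np.float64(0.06), np.float64(0.05), np.float64(0.09), np.float64(0.02)] [ 1.51  0.91 -0.94  2.37  3.34  0.53 -0.76]
err 0.5 m 0.019 (0.0, -0.11, 33, -8, 2, -2) [ 2.01  0.83 -1.17  2.37  3.55  0.24 -0.9 ] [np.float64(0.09), np.float64(0.16), np.float64(0.16), np.float64(0.05), np.float64(0.06), np.float64(0.05), np.float64(0.09), np.float64(0.02)] [ 1.5   0.91 -0.94  2.37  3.35  0.54 -0.77]
err 0.5 m 0.016 (0.0, -0.11, 33, -8, 2, -2) [ 1.98  0.8  -1.12  2.38  3.69  0.27 -1.06] [np.float64(0.09), np.float64(0.16), np.float64(0.16), np.float64(0.05), np.float64(0.05), np.float64(0.05), np.float64(0.09), np.float64(0.02)] [ 1.45  0.87 -0.87  2.37  3.43  0.56 -0.88]
err 0.5 m 0.011 (-0.02, -0.15, 33, -15, 0, -3) [ 2.05  0.82 -1.16  2.4   3.39  0.3  -0.8 ] [np.float64(0.07), np.float64(0.15), np.float64(0.14), np.float64(0.04), np.float64(0.04), np.float64(0.04), np.float64(0.09), np.float64(0.01)] [ 1.53  0.94 -0.98  2.37  3.26  
[... 470 characters left out ...]
), np.float64(0.04), np.float64(0.09), np.float64(0.01)] [ 1.53  0.94 -0.98  2.37  3.26  0.55 -0.68]
err 0.5 m 0.011 (0.03, -0.12, 33, -15, 0, -3) [ 1.84  0.76 -1.09  2.39  3.29  0.41 -0.83] [np.float64(0.07), np.float64(0.17), np.float64(0.16), np.float64(0.04), np.float64(0.04), np.float64(0.04), np.float64(0.09), np.float64(0.01)] [ 1.52  0.93 -0.97  2.37  3.28  0.55 -0.69]
err 0.5 m 0.009 (0.03, -0.12, 33, -8, 2, -2) [ 1.73  0.66 -0.87  2.33  3.99  0.41 -1.47] [np.float64(0.13), np.float64(0.21), np.float64(0.21), np.float64(0.04), np.float64(0.04), np.float64(0.04), np.float64(0.08), np.float64(0.01)] [ 1.3   0.78 -0.7   2.38  3.58  0.64 -1.12]
real	1m10.395s
user	1m10.764s
sys	0m0.068s
```

step_arm(
  motion=[
    {"offset": [0,0,4],"twist": [0,0,0]},
    {"offset": [0,0,8],"twist": [0,0,0]},
    {"offset": [0,0,11.5],"twist": [0,0,0]},
    {"offset": [0,0,14],"twist": [0,0,0]},
    {"offset": [0,0,15.5],"twist": [0,0,0]},
    {"offset": [0,0,16],"twist": [0,0,0]},
    {"offset": [0,0,16.1],"twist": [0,0,0]},
  ],
)

```text
clock: 12.1
eef_pos: [0.441, -0.302, 0.1022]
eef_rot: [0.259, 0.966, -0.0, 0.002]
contact_force: [0.2, -0.4, 0.2]
gripper_width: 0.0602
```

step_arm(
  motion=[
    {"offset": [0,0,0],"twist": [0,0,0]},
    {"offset": [0,0,0],"twist": [0,0,0]},
    {"offset": [0,0,0],"twist": [0,0,0]},
    {"offset": [0,0,0],"twist": [0,0,0]},
    {"offset": [0,0,0],"twist": [0,0,0]},
  ],
  claw=0,
)

```text
clock: 12.6
eef_pos: [0.4418, -0.3022, 0.1033]
eef_rot: [0.259, 0.966, -0.0, 0.003]
contact_force: [0.2, 0.3, 5.6]
gripper_width: 0.031
```

Run:
```python
from kin import *
s=log();q=s['qpos'];print(q.round(2))
A=(np.r_[s['eef_pos'][:2],.15],down(60));Bp=(clamp(.02,-.12,.15),down(50));C=(clamp(.02,-.12,.1),down(50))
show(track(q,[A,Bp,C]));rows([A]+between(A,Bp,5)+[(clamp(.02,-.12,.12),down(50))])
```

```text
[-0.19  0.49  0.86  2.07 -0.53  0.8   2.04]
[-0.26  0.43  0.94  2.04 -0.45  0.89  1.97] err mm 0.2 deg 0.0 margin 0.42 elb,wr [0.23 0.03 0.79] [ 0.44 -0.3   0.49]
[-0.03  0.6   0.9   1.81 -0.56  1.    1.97] err mm 0.2 deg 0.0 margin 0.46 elb,wr [ 0.32 -0.02  0.74] [ 0.48 -0.41  0.49]
[ 0.01  0.66  0.84  1.84 -0.61  0.92  2.01] err mm 0.2 deg 0.0 margin 0.41 elb,wr [ 0.34 -0.03  0.72] [ 0.48 -0.41  0.44]
{"offset": [-0.0, 0.0, -4.7], "twist": [0.1, 0.4, -0.0]},
{"offset": [-1.8, -1.5, -4.7], "twist": [0.1, 0.4, 2.0]},
{"offset": [-3.6, -2.9, -4.6], "twist": [0.1, 0.4, 4.0]},
{"offset": [-5.5, -4.4, -4.6], "twist": [0.1, 0.4, 6.0]},
{"offset": [-7.3, -5.9, -4.6], "twist": [0.1, 0.4, 8.0]},
{"offset": [-9.1, -7.3, -4.6], "twist": [0.1, 0.4, 10.0]},
{"offset": [-9.1, -7.3, -1.6], "twist": [0.1, 0.4, 10.0]},
```

step_arm(
  motion=[
    {"offset": [0,0,-2.5],"twist": [0,0.2,0]},
    {"offset": [0,0,-4.7],"twist": [0.1,0.4,0]},
    {"offset": [-1.8,-1.5,-4.7],"twist": [0.1,0.4,2]},
    {"offset": [-3.6,-2.9,-4.6],"twist": [0.1,0.4,4]},
    {"offset": [-5.5,-4.4,-4.6],"twist": [0.1,0.4,6]},
    {"offset": [-7.3,-5.9,-4.6],"twist": [0.1,0.4,8]},
    {"offset": [-9.1,-7.3,-4.6],"twist": [0.1,0.4,10]},
    {"offset": [-9.1,-7.3,-4.6],"twist": [0.1,0.4,10]},
  ],
)

```text
clock: 13.4
eef_pos: [0.4845, -0.4133, 0.1505]
eef_rot: [0.343, 0.939, -0.001, 0.001]
contact_force: [-0.5, 0.9, -1.5]
gripper_width: 0.0311
```

Run:
```python
from kin import *
s=log();q=s['qpos'];print(q.round(2),s['gripper_width'])
rows([(clamp(.02,-.12,z),down(50)) for z in(.12,.1,.096)])
```

```text
[-0.03  0.61  0.9   1.81 -0.56  1.    1.97] 0.031146087260043014
{"offset": [0.2, 0.1, 3.0], "twist": [-0.0, 0.1, -0.1]},
{"offset": [0.2, 0.1, 5.0], "twist": [-0.0, 0.1, -0.1]},
{"offset": [0.2, 0.1, 5.4], "twist": [-0.0, 0.1, -0.1]},
```

step_arm(
  motion=[
    {"offset": [0.1,0,2],"twist": [0,0,0]},
    {"offset": [0.1,0,4],"twist": [0,0,0]},
    {"offset": [0.1,0,5],"twist": [0,0,0]},
    {"offset": [0.1,0,5.3],"twist": [0,0,0]},
    {"offset": [0.1,0,5.4],"twist": [0,0,0]},
  ],
)

```text
clock: 13.9
eef_pos: [0.4838, -0.4127, 0.0969]
eef_rot: [0.343, 0.939, -0.001, 0.001]
contact_force: [0.5, 0.5, -2.5]
gripper_width: 0.0313
```

step_arm(
  motion=[
    {"offset": [0,0,0.1],"twist": [0,0,0]},
    {"offset": [0,0,0.1],"twist": [0,0,0]},
  ],
)

```text
clock: 14.1
eef_pos: [0.4841, -0.4128, 0.0966]
eef_rot: [0.343, 0.939, -0.001, 0.001]
contact_force: [-0.3, 0.8, -2.6]
gripper_width: 0.0313
```

step_arm(
  motion=[
    {"offset": [0,0,0.1],"twist": [0,0,0]},
    {"offset": [0,0,0.2],"twist": [0,0,0]},
  ],
)

```text
clock: 14.3
eef_pos: [0.4845, -0.4129, 0.0952]
eef_rot: [0.343, 0.939, -0.001, 0.002]
contact_force: [0.6, 3.9, 20.1]
gripper_width: 0.0313
```

step_arm(
  motion=[
    {"offset": [0,0,-0.05],"twist": [0,0,0]},
    {"offset": [0,0,-0.05],"twist": [0,0,0]},
  ],
)

```text
clock: 14.5
eef_pos: [0.4846, -0.413, 0.0959]
eef_rot: [0.343, 0.939, -0.001, 0.002]
contact_force: [0.3, -0.9, -1.8]
gripper_width: 0.0312
```

step_arm(
  motion=[
    {"offset": [0,0,0],"twist": [0,0,0]},
    {"offset": [0,0,0],"twist": [0,0,0]},
    {"offset": [0,0,0],"twist": [0,0,0]},
    {"offset": [0,0,-2],"twist": [0,0,0]},
    {"offset": [0,0,-5],"twist": [0,0,0]},
    {"offset": [0,0,-9],"twist": [0,0,0]},
    {"offset": [0,0,-13],"twist": [0,0,0]},
    {"offset": [0,0,-16],"twist": [0,0,0]},
  ],
  claw=0.7,
)

```text
clock: 15.3
eef_pos: [0.4841, -0.4131, 0.2583]
eef_rot: [0.343, 0.939, -0.001, 0.002]
contact_force: [-0.0, -0.4, -0.1]
gripper_width: 0.0597
```

Run:
```python
from kin import *
s=log();q=s['qpos'];print(q.round(2),s['gripper_width'],s['contact_force'],s['eef_pos'],s['clock'])
p=grab('side','side9');t=grab('top','top9')
for n,pp in(('side',p),('top',t)):
    W=cloud(pp);np.savez(n+'9.npz',W=W,c=pp['color'])
    for d in eyes.cut_out('target_center',pp)[:2]: print(n,d['conf'],d['position'],d['pixels'].sum(),np.nanpercentile(W[d['pixels']],[3,97],axis=0).round(3))
cv2.imwrite('pics/c9.png',np.hstack([cv2.resize(t['color'][190:310,300:420,::-1],(400,400)),cv2.resize(p['color'][80:200,200:320,::-1],(400,400))]))
```

```text
[-0.1   0.5   1.    1.71 -0.45  1.18  1.89] 0.05970533282674958 [-0.01567477 -0.35304771 -0.07997954] [ 0.48410411 -0.41307991  0.25826372] 15.3
side 0.67 [280.8, 168.0] 217 [[ 0.465 -0.406  0.034]
 [ 0.51  -0.382  0.087]]
top 0.63 [385.4, 242.6] 549 [[ 0.46  -0.424  0.002]
 [ 0.507 -0.385  0.12 ]]
```

View pics/c9.png

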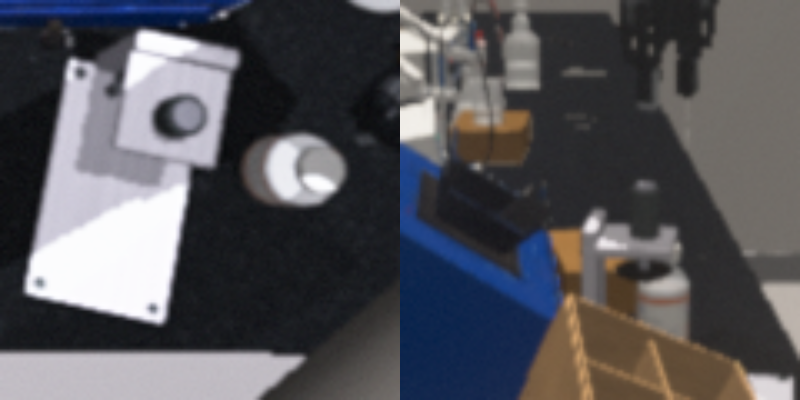

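```bash
cat > p15.py <<'E'
from p13 import *
d=np.load('top9.npz');W=d['W'];m=(abs(W[...,0]-.485)<.03)&(abs(W[...,1]+.412)<.03)&(W[...,2]>.108)&(W[...,2]<.13)
print('cap',m.sum(),W[m].mean(0),W[m].min(0),W[m].max(0))
B=np.array([.485,-.4125,0]);X1=(B-CL)@CX;Y1=(B-CL)@CYc
def chain(al,az,azd,azf):
    x,y=X1,Y1
    return [tq(x,y,al,az,.075,.03),tq(x,y,al,az,.07,-.008),tq(x,y,al,az,0,-.008),tq(x,y,al,az,0,.012),tq(-.038,-.025,al,azd,0,.012),tq(-.038,-.025,al,azd),tq(-.005,0,al,(azd+azf)/2),tq(.03,0,al,azf),tq(.03,0,al,azf,.055)]
if __name__=='__main__':
  print(X1,Y1)
  qu=r.get_state()['qpos'];rng=np.random.default_rng(4);res=[]
  for al in (30,33):
      for az,azd,azf in ((0,3,0),(-5,3,1),(-10,2,0),(-15,2,0)):
        S=chain(al,az,azd,azf);n=0
        for k in range(8):
          g,ok=IKm(S[0],np.array([1.8,.8,-1.,2.3,3.5,.35,-1.])+rng.normal(0,.3,7),0.06)
          if not ok: continue
          a=track(g,S[1:])
          for via in ([.7,.1,0,1.9,1.9,.35,.2],[.9,.2,-.3,1.9,2.0,.4,.2],[.9,.4,-.3,1.7,1.8,.5,.2]):
            via=np.array(via);way=joints(qu,via,8)+joints(via,g,8);f=track(qu,way+S[1:])
            gp=[gaps(*w,.03,B) for w in dense(way)]
            res.append((max(x_[1] for x_ in f),min(margin(x_[0]) for x_ in f),min(margin(x_[0]) for x_ in f[-8:]),(al,az,azd,azf),via,np.min(gp,0),g,way,S,f))
          n+=1
          if n>1:break
  res.sort(key=lambda t:-t[1]+20*t[0]-(t[5][0]>5)*.05)
  for t in res[:8]: print('err %.1f m %.3f %.3f'%(t[0]*1e3,t[1],t[2]),t[3:6],t[6].round(2),[round(margin(v[0]),2) for v in t[-1]])
  pickle.dump(res[:8],open('p15.pkl','wb'))
E
time python3 p15.py
```

```text
cap 163 [ 0.48350481 -0.41022423  0.11799365] [ 0.46786877 -0.42605857  0.10862609] [ 0.49872517 -0.3953838   0.12159389]
0.02176314781261605 -0.12108726356345752
err 1.2 m 0.000 0.023 ((30, -10, 2, 0), array([0.7 , 0.1 , 0.  , 1.9 , 1.9 , 0.35, 0.2 ]), array([ 9, 69, 57, 53])) [ 1.98  0.9  -1.16  2.36  3.43  0.31 -0.76] [np.float64(0.27), np.float64(0.17), np.float64(0.09), np.float64(0.02), np.float64(0.0), np.float64(0.0), np.float64(0.0), np.float64(0.07), np.float64(0.06), np.float64(0.09), np.float64(0.12), np.float64(0.16), np.float64(0.2), np.float64(0.19), np.float64(0.14), np.float64(0.08), np.float64(0.09), np.float64(0.17), np.float64(0.17), np.float64(0.04), np.float64(0.04), np.float64(0.04), np.float64(0.09), np.float64(0.02)]
err 1.2 m 0.000 0.024 ((30, -10, 2, 0), array([0.7 , 0.1 , 0.  , 1.9 , 1.9 , 0.35, 0.2 ]), array([ 9, 69, 57, 52])) [ 1.99  0.91 -1.17  2.36  3.42  0.31 -0.74] [np.float64(0.27), np.float64(0.17), np.float64(0.09), np.float64(0.02), np.float64(0.0), np.float64(0.0), np.float64(0.0), np.float64(0.07), np.float64(0.06), np.float64(0.08), np.float64
[... 3107 characters left out ...]
np.float64(0.06), np.float64(0.05), np.float64(0.1), np.float64(0.04)]
err 5.4 m 0.000 0.037 ((30, -5, 3, 1), array([0.7 , 0.1 , 0.  , 1.9 , 1.9 , 0.35, 0.2 ]), array([ 6, 73, 61, 65])) [ 1.99  0.89 -1.13  2.31  3.9   0.23 -1.16] [np.float64(0.27), np.float64(0.17), np.float64(0.09), np.float64(0.02), np.float64(0.0), np.float64(0.0), np.float64(0.0), np.float64(0.07), np.float64(0.07), np.float64(0.09), np.float64(0.12), np.float64(0.15), np.float64(0.18), np.float64(0.21), np.float64(0.15), np.float64(0.0), np.float64(0.09), np.float64(0.22), np.float64(0.22), np.float64(0.05), np.float64(0.06), np.float64(0.05), np.float64(0.1), np.float64(0.04)]
real	0m36.183s
user	0m35.923s
sys	0m0.048s
```

```bash
cat > p16.py <<'E'
from p15 import *
d=np.load('top0.npz');W=d['W'].reshape(-1,3);W=W[np.isfinite(W).all(1)]
hm={}
def height(x,y,rad=.02):
    k=np.hypot(W[:,0]-x,W[:,1]-y)<rad
    return W[k,2].max() if k.any() else np.nan
if __name__=='__main__':
  for y in (-.45,-.5,-.55,-.6,-.65,-.7,-.75): print(y,[round(height(x,y),2) for x in np.arange(.3,.75,.05)])
  D=pickle.load(open('p15.pkl','rb'))
  for t in D[:3]:
    print([(w[0].round(2).tolist(),w[1].as_matrix()[:,2].round(2).tolist()) for w in t[7]])
E
python3 p16.py
```

```text
cap 163 [ 0.48350481 -0.41022423  0.11799365] [ 0.46786877 -0.42605857  0.10862609] [ 0.49872517 -0.3953838   0.12159389]
-0.45 [nan, np.float64(0.01), np.float64(0.01), np.float64(0.01), np.float64(0.01), np.float64(0.01), np.float64(0.01), np.float64(0.05), np.float64(0.01)]
-0.5 [nan, np.float64(0.01), np.float64(0.01), np.float64(0.01), np.float64(0.0), np.float64(0.06), np.float64(0.04), np.float64(0.12), np.float64(0.07)]
-0.55 [np.float64(-0.07), np.float64(0.01), np.float64(0.01), np.float64(0.06), np.float64(0.06), np.float64(0.06), np.float64(0.06), np.float64(0.06), np.float64(0.0)]
-0.6 [np.float64(-0.11), np.float64(0.01), np.float64(0.01), np.float64(0.01), np.float64(0.06), np.float64(0.06), np.float64(0.06), np.float64(0.01), np.float64(0.01)]
-0.65 [nan, np.float64(0.01), np.float64(0.01), np.float64(0.01), np.float64(0.06), np.float64(0.06), np.float64(0.06), np.float64(0.01), np.float64(0.01)]
-0.7 [nan, np.float64(0.01), np.float64(0.01), np.float64(0.01), np.float64(0.06), np.float64(0.01), np.float64(0.01), np.float64(0.01), np.float64(0.01)]
-0.75 [nan, np.floa
[... 1580 characters left out ...]
, [-0.12, -0.16, -0.98]), ([0.38, -0.55, 0.27], [-0.19, -0.34, -0.92]), ([0.36, -0.61, 0.3], [-0.19, -0.52, -0.84]), ([0.37, -0.66, 0.34], [-0.12, -0.67, -0.73]), ([0.39, -0.69, 0.39], [-0.01, -0.79, -0.61]), ([0.42, -0.7, 0.44], [0.15, -0.86, -0.48]), ([0.47, -0.69, 0.49], [0.32, -0.87, -0.37]), ([0.51, -0.65, 0.53], [0.48, -0.83, -0.29]), ([0.51, -0.66, 0.43], [0.48, -0.79, -0.39]), ([0.49, -0.65, 0.32], [0.49, -0.72, -0.49]), ([0.48, -0.63, 0.23], [0.51, -0.64, -0.58]), ([0.46, -0.59, 0.16], [0.54, -0.54, -0.65]), ([0.45, -0.55, 0.11], [0.59, -0.43, -0.68]), ([0.44, -0.5, 0.08], [0.66, -0.32, -0.68]), ([0.44, -0.45, 0.08], [0.74, -0.22, -0.63]), ([0.44, -0.4, 0.11], [0.83, -0.15, -0.54])]
```

```bash
cat > p17.py <<'E'
from p16 import *
qu=r.get_state()['qpos'];D=pickle.load(open('p15.pkl','rb'));t=D[0];g=t[6];S=t[8];res=[]
for al2,az2,b2,u2,y2 in ((45,-15,.10,.14,-.02),(50,-20,.08,.16,-.04),(45,-25,.08,.14,-.06),(40,-10,.08,.12,0),(50,-30,.08,.15,-.08)):
  G2=tq(X1,Y1+y2,al2,az2,b2,u2)
  g2,e,er=IK(*G2,g,1e-3)
  if e>2e-3: print('no',al2,az2,e);continue
  for via in ([.7,.1,0,1.9,1.9,.35,.2],[.9,.2,-.3,1.9,2.0,.4,.2],[.7,.2,0,1.9,1.9,.5,.2],[.4,.2,.3,1.9,1.5,.35,.7]):
    via=np.array(via)
    way=joints(qu,via,8)+joints(via,g2,6)+joints(g2,g,4)
    f=track(qu,way+S[1:]);H=dense(way,3)
    gp=[gaps(*w,.03,B) for w in H]
    # box clearance
    bx=[]
    for w in H:
        h_=handpts(*w,.03);k=(h_[:,0]>.42)&(h_[:,0]<.64)&(h_[:,1]<-.5)&(h_[:,1]>-.74);bx.append(h_[k,2].min()-.06 if k.any() else 1)
    res.append((max(x[1] for x in f),min(margin(x[0]) for x in f),(al2,az2,b2,u2,y2),via,np.min(gp,0),min(bx),way,S,f))
res.sort(key=lambda t:t[0]+(t[5]<.05)*.01+(t[4][0]<8)*.01)
for t in res[:6]: print('err %.1f m %.3f'%(t[0]*1e3,t[1]),t[2],t[3],t[4],round(t[5],3))
t=res[0];print([(w[0].round(2).tolist(),w[1].as_matrix()[:,2].round(2).tolist()) for w in t[6]]);print([x[0].round(2).tolist() for x in t[-1]])
pickle.dump(res[:4],open('p17.pkl','wb'))
E
python3 p17.py
```

```text
cap 163 [ 0.48350481 -0.41022423  0.11799365] [ 0.46786877 -0.42605857  0.10862609] [ 0.49872517 -0.3953838   0.12159389]
no 45 -15 0.019230204284865663
no 50 -20 0.024782804595991373
no 45 -25 0.005348862569763693
no 40 -10 0.008677811465171903
err 130.6 m 0.000 (50, -30, 0.08, 0.15, -0.08) [0.4  0.2  0.3  1.9  1.5  0.35 0.7 ] [17 89 57 97] 0.159
err 130.6 m 0.000 (50, -30, 0.08, 0.15, -0.08) [ 0.9  0.2 -0.3  1.9  2.   0.4  0.2] [17 89 57 97] 0.174
err 130.6 m 0.000 (50, -30, 0.08, 0.15, -0.08) [0.7 0.2 0.  1.9 1.9 0.5 0.2] [17 89 57 97] 0.169
err 130.6 m 0.000 (50, -30, 0.08, 0.15, -0.08) [0.7  0.1  0.   1.9  1.9  0.35 0.2 ] [17 89 57 97] 0.181
[([0.44, -0.47, 0.25], [-0.1, -0.15, -0.98]), ([0.4, -0.52, 0.26], [-0.16, -0.31, -0.94]), ([0.39, -0.58, 0.28], [-0.16, -0.46, -0.87]), ([0.39, -0.62, 0.3], [-0.12, -0.6, -0.79]), ([0.41, -0.65, 0.34], [-0.04, -0.72, -0.7]), ([0.44, -0.67, 0.37], [0.09, -0.79, -0.61]), ([0.48, -0.67, 0.4], [0.23, -0.82, -0.53]), ([0.52, -0.65, 0.43], [0.38, -0.8, -0.47]), ([0.49, -0.64, 0.35], [0.36, -0.73, -0.58]), ([0.47, -0.61, 0.29], [0.37, -0.64, -0.68
[... 829 characters left out ...]
, 2.05, 0.54, 0.17, 1.45], [0.89, 0.21, -0.12, 2.08, 0.26, 0.18, 1.68], [1.2, 0.2, -0.44, 2.12, -0.02, 0.18, 1.91], [1.54, 0.18, -0.77, 2.15, -0.32, 0.2, 2.16], [1.26, 0.21, -0.39, 2.19, -0.77, 0.16, 2.73], [1.71, 0.29, -0.79, 2.15, -0.58, 0.16, 2.73], [2.15, 0.54, -1.23, 2.14, -0.31, 0.16, 2.73], [2.1, 0.99, -1.23, 2.06, 0.03, 0.16, 2.73], [2.19, 1.12, -1.23, 2.09, 0.18, 0.16, 2.73], [1.93, 1.29, -1.23, 2.28, 3.18, 0.43, -0.25], [1.85, 1.13, -1.17, 2.27, 3.05, 0.4, -0.27], [1.93, 1.14, -1.19, 2.4, 3.14, 0.3, -0.22], [1.92, 1.17, -1.17, 2.4, 3.16, 0.31, -0.2], [1.8, 1.16, -1.17, 2.4, 3.1, 0.43, -0.22], [1.72, 1.16, -1.16, 2.35, 3.06, 0.46, -0.24], [1.85, 1.1, -1.22, 2.42, 3.07, 0.39, -0.25]]
```

```bash
cat > p18.py <<'E'
from p16 import *
qu=r.get_state()['qpos'];D=pickle.load(open('p15.pkl','rb'))
dz={10:.01,11:.03,12:.05,13:.05,14:.035,15:.0}
res=[]
for t in D[:6]:
  for k in (1,.7,.4):
    way=[(w[0]+np.array([-.02*(dz.get(i,0)>.02),0,k*dz.get(i,0)]),w[1]) for i,w in enumerate(t[7])]
    S=t[8];f=track(qu,way+S[1:]);H=dense(way,3);gp=[gaps(*w,.03,B) for w in H];bx=[]
    for w in H:
        h_=handpts(*w,.03);kk=(h_[:,0]>.43)&(h_[:,0]<.62)&(h_[:,1]<-.51)&(h_[:,1]>-.72);bx.append(h_[kk,2].min()-.06 if kk.any() else 1)
    res.append((max(x[1] for x in f),k,t[3],t[4],np.min(gp,0),min(bx),way,S,f))
res.sort(key=lambda t:t[0])
for t in res[:5]: print('err %.1f'%(t[0]*1e3),t[1],t[2],t[4],round(t[5],3))
t=res[0]
for i,x in enumerate(t[-1]):print(i,x[0].round(2).tolist(),round(x[1]*1e3,1),(t[6]+t[7][1:])[i][0].round(3).tolist())
pickle.dump(res[:5],open('p18.pkl','wb'))
E
python3 p18.py
```

```text
cap 163 [ 0.48350481 -0.41022423  0.11799365] [ 0.46786877 -0.42605857  0.10862609] [ 0.49872517 -0.3953838   0.12159389]
err 1.2 1 (30, -10, 2, 0) [17 89 57 97] 0.075
err 1.2 0.7 (30, -10, 2, 0) [17 82 57 86] 0.06
err 1.2 0.4 (30, -10, 2, 0) [17 75 57 73] 0.045
err 1.2 1 (30, -10, 2, 0) [17 88 57 96] 0.073
err 1.2 0.7 (30, -10, 2, 0) [17 81 57 86] 0.058
0 [-0.12, 0.55, 1.1, 1.74, -0.33, 1.09, 1.83] 0.2 [0.423, -0.479, 0.253]
1 [-0.15, 0.6, 1.2, 1.77, -0.24, 0.96, 1.8] 0.3 [0.382, -0.545, 0.267]
2 [-0.17, 0.63, 1.28, 1.8, -0.18, 0.78, 1.78] 0.3 [0.363, -0.607, 0.295]
3 [-0.2, 0.64, 1.35, 1.83, -0.16, 0.58, 1.77] 0.3 [0.366, -0.657, 0.336]
4 [-0.23, 0.6, 1.37, 1.86, -0.09, 0.37, 1.73] 0.4 [0.389, -0.691, 0.385]
5 [-0.27, 0.52, 1.37, 1.89, 0.08, 0.17, 1.61] 0.5 [0.424, -0.702, 0.438]
6 [-0.27, 0.3, 1.21, 1.92, 1.56, 0.16, 0.31] 1.2 [0.466, -0.689, 0.489]
7 [-0.21, 0.12, 1.01, 1.94, 2.06, 0.23, -0.02] 1.0 [0.507, -0.655, 0.532]
8 [0.14, 0.22, 0.69, 2.0, 2.46, 0.22, -0.39] 0.3 [0.503, -0.662, 0.422]
9 [0.45, 0.3, 0.38, 2.05, 2.75, 0.25, -0.62] 0.1 [0.49, -0.655, 0.315]
10 [0.71, 0.35, 0.
[... 317 characters left out ...]
-1.37] 0.8 [0.417, -0.446, 0.108]
15 [1.74, 0.69, -0.84, 2.37, 3.9, 0.51, -1.36] 0.5 [0.436, -0.404, 0.106]
16 [1.66, 0.77, -0.76, 2.37, 3.84, 0.58, -1.24] 0.5 [0.441, -0.405, 0.066]
17 [1.5, 0.86, -0.7, 2.28, 3.71, 0.61, -1.15] 0.3 [0.5, -0.415, 0.031]
18 [1.52, 0.82, -0.73, 2.29, 3.72, 0.58, -1.19] 0.1 [0.5, -0.415, 0.051]
19 [1.61, 0.83, -0.79, 2.42, 3.93, 0.56, -1.19] 0.1 [0.461, -0.306, 0.051]
20 [1.59, 0.85, -0.76, 2.41, 3.92, 0.58, -1.16] 0.0 [0.461, -0.306, 0.039]
21 [1.45, 0.85, -0.75, 2.41, 3.74, 0.64, -1.09] 0.3 [0.498, -0.288, 0.039]
22 [1.38, 0.85, -0.75, 2.37, 3.66, 0.64, -1.08] 0.2 [0.533, -0.295, 0.039]
23 [1.52, 0.78, -0.79, 2.43, 3.77, 0.6, -1.15] 0.4 [0.485, -0.295, 0.066]
```

```bash
cat > nx.py <<'E'
import sys,pickle
from kin import *
t=pickle.load(open('p18.pkl','rb'))[0];WAY=t[6]+t[7][1:]
a,b,per=int(sys.argv[1]),int(sys.argv[2]),int(sys.argv[3])
s=log();print(s['qpos'].round(2),s['eef_pos'].round(3),s['clock'])
P=[];A=cur()
for i in range(a,b+1): P+=between(A,WAY[i],per);A=WAY[i]
print('start err',rel(*WAY[a-1]) if a else '');rows(P)
show(track(s['qpos'],WAY[a:b+1]+WAY[b+1:b+3])[-3:])
E
python3 nx.py 0 3 2
```

```text
[-0.1   0.5   1.    1.71 -0.45  1.17  1.89] [ 0.484 -0.413  0.256] 15.5
start err 
{"offset": [0.2, -4.5, 0.2], "twist": [5.8, -0.5, 2.3]},
{"offset": [0.4, -9.0, 0.3], "twist": [11.6, -1.0, 4.5]},
{"offset": [-0.2, -12.9, -0.4], "twist": [16.8, -3.3, 5.7]},
{"offset": [-0.7, -16.8, -1.1], "twist": [22.0, -5.6, 6.9]},
{"offset": [-2.0, -19.7, -2.5], "twist": [26.2, -9.4, 7.2]},
{"offset": [-3.2, -22.7, -3.9], "twist": [30.4, -13.3, 7.5]},
{"offset": [-5.0, -24.5, -6.0], "twist": [33.3, -18.3, 6.9]},
{"offset": [-6.8, -26.3, -8.0], "twist": [36.2, -23.3, 6.2]},
[-0.2   0.64  1.35  1.83 -0.16  0.58  1.77] err mm 0.3 deg 0.0 margin 0.02 elb,wr [0.33 0.04 0.73] [ 0.41 -0.43  0.58]
[-0.23  0.6   1.37  1.86 -0.09  0.37  1.73] err mm 0.4 deg 0.0 margin 0.0 elb,wr [0.31 0.04 0.74] [ 0.39 -0.42  0.59]
[-0.27  0.52  1.37  1.89  0.08  0.17  1.61] err mm 0.5 deg 0.1 margin 0.0 elb,wr [0.27 0.05 0.76] [ 0.37 -0.41  0.6 ]
```

step_arm(
  motion=[
    {"offset": [0.2,-4.5,0.2],"twist": [5.8,-0.5,2.3]},
    {"offset": [0.4,-9.0,0.3],"twist": [11.6,-1.0,4.5]},
    {"offset": [-0.2,-12.9,-0.4],"twist": [16.8,-3.3,5.7]},
    {"offset": [-0.7,-16.8,-1.1],"twist": [22.0,-5.6,6.9]},
    {"offset": [-2.0,-19.7,-2.5],"twist": [26.2,-9.4,7.2]},
    {"offset": [-3.2,-22.7,-3.9],"twist": [30.4,-13.3,7.5]},
    {"offset": [-5.0,-24.5,-6.0],"twist": [33.3,-18.3,6.9]},
    {"offset": [-6.8,-26.3,-8.0],"twist": [36.2,-23.3,6.2]},
  ],
  claw=0.2,
)

```text
clock: 16.3
eef_pos: [0.3665, -0.6579, 0.3358]
eef_rot: [0.368, 0.854, -0.36, 0.083]
contact_force: [0.0, -0.2, -0.4]
gripper_width: 0.0172
```

```bash
python3 nx.py 4 5 4; python3 nx.py 4 7 3|tail -3
```

```text
[-0.19  0.63  1.32  1.83 -0.12  0.57  1.73] [ 0.367 -0.658  0.336] 16.3
start err (array([ 0.04, -0.  , -0.07]), array([-0.09,  0.1 ,  0.11]))
{"offset": [-1.4, -0.7, -0.4], "twist": [0.6, -2.9, 0.1]},
{"offset": [-2.7, -1.4, -0.8], "twist": [1.2, -5.8, 0.2]},
{"offset": [-4.1, -2.1, -1.2], "twist": [1.8, -8.6, 0.3]},
{"offset": [-5.4, -2.8, -1.7], "twist": [2.4, -11.5, 0.4]},
{"offset": [-6.8, -3.0, -2.6], "twist": [2.4, -14.5, 0.2]},
{"offset": [-8.1, -3.3, -3.4], "twist": [2.3, -17.5, 0.0]},
{"offset": [-9.4, -3.5, -4.3], "twist": [2.3, -20.5, -0.1]},
{"offset": [-10.8, -3.8, -5.2], "twist": [2.2, -23.5, -0.3]},
[-0.27  0.52  1.37  1.89  0.08  0.17  1.61] err mm 0.5 deg 0.1 margin 0.0 elb,wr [0.27 0.05 0.76] [ 0.37 -0.41  0.6 ]
[-0.27  0.3   1.21  1.92  1.56  0.16  0.31] err mm 1.2 deg 0.2 margin 0.0 elb,wr [0.16 0.02 0.81] [ 0.36 -0.39  0.62]
[-0.21  0.12  1.01  1.94  2.06  0.23 -0.02] err mm 1.0 deg 0.1 margin 0.07 elb,wr [ 0.07 -0.01  0.83] [ 0.34 -0.37  0.63]
[-0.21  0.12  1.01  1.94  2.06  0.23 -0.02] err mm 1.0 deg 0.1 margin 0.07 elb,wr [ 0.07 -0.01  0.83] [ 0.34 -0.37  0.63]
[ 0.14  0.22  0.69  2.    2.46  0.22 -0.39] err mm 0.3 deg 0.0 margin 0.06 elb,wr [ 0.12 -0.05  0.82] [ 0.34 -0.39  0.55]
[ 0.45  0.3   0.38  2.05  2.75  0.25 -0.62] err mm 0.1 deg 0.0 margin 0.09 elb,wr [ 0.13 -0.1   0.81] [ 0.33 -0.41  0.48]
```

Tracking matches the model. Continue to waypoint 5.

step_arm(
  motion=[
    {"offset": [-1.4,-0.7,-0.4],"twist": [0.6,-2.9,0.1]},
    {"offset": [-2.7,-1.4,-0.8],"twist": [1.2,-5.8,0.2]},
    {"offset": [-4.1,-2.1,-1.2],"twist": [1.8,-8.6,0.3]},
    {"offset": [-5.4,-2.8,-1.7],"twist": [2.4,-11.5,0.4]},
    {"offset": [-6.8,-3.0,-2.6],"twist": [2.4,-14.5,0.2]},
    {"offset": [-8.1,-3.3,-3.4],"twist": [2.3,-17.5,0]},
    {"offset": [-9.4,-3.5,-4.3],"twist": [2.3,-20.5,-0.1]},
    {"offset": [-10.8,-3.8,-5.2],"twist": [2.2,-23.5,-0.3]},
  ],
)

```text
clock: 17.1
eef_pos: [0.4244, -0.7016, 0.4373]
eef_rot: [0.285, 0.813, -0.443, 0.247]
contact_force: [0.5, -0.6, 1.5]
gripper_width: 0.0174
```

```bash
python3 nx.py 6 6 8
```

```text
[-0.27  0.52  1.36  1.89  0.12  0.17  1.58] [ 0.424 -0.702  0.437] 17.1
start err (array([-0.05, -0.1 , -0.03]), array([0.08, 0.04, 0.08]))
{"offset": [-0.8, 0.0, -0.4], "twist": [-0.3, -1.4, -0.2]},
{"offset": [-1.5, 0.1, -0.7], "twist": [-0.6, -2.8, -0.3]},
{"offset": [-2.3, 0.1, -1.1], "twist": [-0.9, -4.2, -0.5]},
{"offset": [-3.0, 0.2, -1.5], "twist": [-1.2, -5.6, -0.6]},
{"offset": [-3.8, 0.2, -1.8], "twist": [-1.6, -7.1, -0.8]},
{"offset": [-4.6, 0.3, -2.2], "twist": [-1.9, -8.5, -0.9]},
{"offset": [-5.3, 0.3, -2.6], "twist": [-2.2, -9.9, -1.1]},
{"offset": [-6.1, 0.4, -3.0], "twist": [-2.5, -11.3, -1.2]},
[-0.27  0.3   1.21  1.92  1.56  0.16  0.31] err mm 1.0 deg 0.2 margin 0.0 elb,wr [0.16 0.02 0.81] [ 0.36 -0.39  0.62]
[-0.21  0.12  1.01  1.94  2.06  0.23 -0.02] err mm 1.0 deg 0.1 margin 0.07 elb,wr [ 0.07 -0.01  0.83] [ 0.34 -0.37  0.63]
[ 0.14  0.22  0.69  2.    2.46  0.22 -0.39] err mm 0.3 deg 0.0 margin 0.06 elb,wr [ 0.12 -0.05  0.82] [ 0.34 -0.39  0.55]
```

Run:
```python
from kin import *
q=r.get_state()['qpos'];qa=q.copy();qb=np.array([-0.25,.25,1.15,1.92,1.7,.21,.22])
P=[]
for t in np.linspace(0,1,9)[1:]:
    x=qa+(qb-qa)*t;P.append(FK(x))
rows(P);show(track(q,P))
```

```text
{"offset": [0.0, -0.1, -0.2], "twist": [-0.2, -0.2, -0.4]},
{"offset": [-0.2, -0.2, -0.4], "twist": [-0.2, -0.8, -0.8]},
{"offset": [-0.7, -0.3, -0.7], "twist": [-0.3, -1.9, -1.2]},
{"offset": [-1.5, -0.4, -1.0], "twist": [-0.4, -3.4, -1.5]},
{"offset": [-2.6, -0.5, -1.5], "twist": [-0.5, -5.3, -1.8]},
{"offset": [-3.8, -0.5, -2.0], "twist": [-0.8, -7.6, -2.0]},
{"offset": [-5.3, -0.3, -2.8], "twist": [-1.4, -10.2, -2.1]},
{"offset": [-7.0, -0.1, -3.6], "twist": [-2.1, -13.2, -2.2]},
[-0.28  0.51  1.37  1.89  0.13  0.16  1.58] err mm 0.0 deg 0.0 margin 0.0 elb,wr [0.27 0.05 0.77] [ 0.37 -0.41  0.6 ]
[-0.28  0.48  1.35  1.9   0.31  0.16  1.43] err mm 0.1 deg 0.0 margin 0.0 elb,wr [0.25 0.04 0.78] [ 0.37 -0.41  0.6 ]
[-0.28  0.45  1.32  1.9   0.54  0.16  1.22] err mm 0.1 deg 0.0 margin 0.0 elb,wr [0.24 0.04 0.78] [ 0.37 -0.4   0.61]
[-0.28  0.41  1.3   1.9   0.77  0.16  1.02] err mm 0.1 deg 0.0 margin 0.0 elb,wr [0.22 0.03 0.79] [ 0.36 -0.4   0.61]
[-0.28  0.38  1.28  1.91  1.    0.16  0.82] err mm 0.1 deg 0.0 margin 0.0 elb,wr [0.21 0.03 0.8 ] [ 0.36 -0.4   0.61]
[-0.28  0.35  1.26  1.91  1.24  0.16  0.61] err mm 0.1 deg 0.0 margin 0.0 elb,wr [0.19 0.03 0.8 ] [ 0.36 -0.4   0.61]
[-0.29  0.32  1.24  1.92  1.48  0.16  0.39] err mm 0.1 deg 0.0 margin 0.0 elb,wr [0.17 0.02 0.81] [ 0.36 -0.39  0.62]
[-0.28  0.27  1.2   1.92  1.72  0.18  0.18] err mm 0.7 deg 0.1 margin 0.02 elb,wr [0.15 0.01 0.82] [ 0.35 -0.39  0.62]
```

step_arm(
  motion=[
    {"offset": [0.0,-0.1,-0.2],"twist": [-0.2,-0.2,-0.4]},
    {"offset": [-0.2,-0.2,-0.4],"twist": [-0.2,-0.8,-0.8]},
    {"offset": [-0.7,-0.3,-0.7],"twist": [-0.3,-1.9,-1.2]},
    {"offset": [-1.5,-0.4,-1.0],"twist": [-0.4,-3.4,-1.5]},
    {"offset": [-2.6,-0.5,-1.5],"twist": [-0.5,-5.3,-1.8]},
    {"offset": [-3.8,-0.5,-2.0],"twist": [-0.8,-7.6,-2.0]},
    {"offset": [-5.3,-0.3,-2.8],"twist": [-1.4,-10.2,-2.1]},
    {"offset": [-7.0,-0.1,-3.6],"twist": [-2.1,-13.2,-2.2]},
  ],
)

```text
clock: 17.9
eef_pos: [0.4604, -0.6905, 0.4919]
eef_rot: [0.221, 0.796, -0.463, 0.321]
contact_force: [-0.9, -0.2, -0.4]
gripper_width: 0.0173
```

```bash
python3 nx.py 7 8 4
```

```text
[-0.29  0.3   1.23  1.92  1.59  0.17  0.29] [ 0.46  -0.691  0.492] 17.9
start err (array([-0.19,  0.57,  0.16]), array([-0.82, -0.01,  1.09]))
{"offset": [-1.5, 0.6, -0.8], "twist": [-1.3, -2.5, -0.3]},
{"offset": [-2.9, 1.2, -1.6], "twist": [-2.6, -5.0, -0.6]},
{"offset": [-4.4, 1.8, -2.4], "twist": [-3.9, -7.4, -0.9]},
{"offset": [-5.9, 2.4, -3.2], "twist": [-5.2, -9.9, -1.2]},
{"offset": [-3.9, 3.8, -2.0], "twist": [-6.2, -8.9, -2.5]},
{"offset": [-1.8, 5.3, -0.9], "twist": [-7.2, -8.0, -3.7]},
{"offset": [0.2, 6.8, 0.2], "twist": [-8.2, -7.0, -5.0]},
{"offset": [2.2, 8.3, 1.3], "twist": [-9.2, -6.0, -6.2]},
[ 0.14  0.22  0.69  2.    2.46  0.22 -0.39] err mm 0.3 deg 0.0 margin 0.06 elb,wr [ 0.12 -0.05  0.82] [ 0.34 -0.39  0.55]
[ 0.45  0.3   0.38  2.05  2.75  0.25 -0.62] err mm 0.1 deg 0.0 margin 0.09 elb,wr [ 0.13 -0.1   0.81] [ 0.33 -0.41  0.48]
[ 0.7   0.35  0.13  2.1   2.98  0.26 -0.79] err mm 0.2 deg 0.0 margin 0.1 elb,wr [ 0.13 -0.15  0.8 ] [ 0.3  -0.41  0.43]
```

Excellent, the swing worked as modelled.

step_arm(
  motion=[
    {"offset": [-1.5,0.6,-0.8],"twist": [-1.3,-2.5,-0.3]},
    {"offset": [-2.9,1.2,-1.6],"twist": [-2.6,-5.0,-0.6]},
    {"offset": [-4.4,1.8,-2.4],"twist": [-3.9,-7.4,-0.9]},
    {"offset": [-5.9,2.4,-3.2],"twist": [-5.2,-9.9,-1.2]},
    {"offset": [-3.9,3.8,-2.0],"twist": [-6.2,-8.9,-2.5]},
    {"offset": [-1.8,5.3,-0.9],"twist": [-7.2,-8.0,-3.7]},
    {"offset": [0.2,6.8,0.2],"twist": [-8.2,-7.0,-5.0]},
    {"offset": [2.2,8.3,1.3],"twist": [-9.2,-6.0,-6.2]},
  ],
)

```text
clock: 18.7
eef_pos: [0.5026, -0.6612, 0.4194]
eef_rot: [0.126, 0.824, -0.425, 0.353]
contact_force: [0.4, 0.4, -0.2]
gripper_width: 0.0167
```

```bash
python3 nx.py 9 10 4
```

```text
[ 0.15  0.23  0.69  2.    2.47  0.22 -0.4 ] [ 0.503 -0.661  0.419] 18.7
start err (array([-0.22, -0.17, -0.03]), array([ 0.11, -0.16,  0.09]))
{"offset": [2.0, 1.5, 0.8], "twist": [-1.4, 0.8, -0.6]},
{"offset": [4.0, 3.0, 1.5], "twist": [-2.9, 1.6, -1.2]},
{"offset": [6.0, 4.6, 2.2], "twist": [-4.3, 2.4, -1.7]},
{"offset": [8.0, 6.1, 3.0], "twist": [-5.8, 3.2, -2.3]},
{"offset": [9.8, 7.5, 3.2], "twist": [-7.5, 3.7, -2.4]},
{"offset": [11.5, 8.9, 3.4], "twist": [-9.2, 4.3, -2.5]},
{"offset": [13.3, 10.3, 3.5], "twist": [-11.0, 4.8, -2.6]},
{"offset": [15.0, 11.7, 3.7], "twist": [-12.7, 5.4, -2.6]},
[ 0.7   0.35  0.13  2.1   2.98  0.26 -0.79] err mm 0.2 deg 0.0 margin 0.1 elb,wr [ 0.13 -0.15  0.8 ] [ 0.3  -0.41  0.43]
[ 1.02  0.37 -0.16  2.16  3.26  0.26 -0.97] err mm 0.4 deg 0.0 margin 0.1 elb,wr [ 0.08 -0.19  0.8 ] [ 0.25 -0.41  0.39]
[ 1.3   0.41 -0.43  2.21  3.5   0.25 -1.15] err mm 1.0 deg 0.1 margin 0.09 elb,wr [ 0.03 -0.22  0.79] [ 0.22 -0.4   0.37]
```

step_arm(
  motion=[
    {"offset": [2.0,1.5,0.8],"twist": [-1.4,0.8,-0.6]},
    {"offset": [4.0,3.0,1.5],"twist": [-2.9,1.6,-1.2]},
    {"offset": [6.0,4.6,2.2],"twist": [-4.3,2.4,-1.7]},
    {"offset": [8.0,6.1,3.0],"twist": [-5.8,3.2,-2.3]},
    {"offset": [9.8,7.5,3.2],"twist": [-7.5,3.7,-2.4]},
    {"offset": [11.5,8.9,3.4],"twist": [-9.2,4.3,-2.5]},
    {"offset": [13.3,10.3,3.5],"twist": [-11.0,4.8,-2.6]},
    {"offset": [15.0,11.7,3.7],"twist": [-12.7,5.4,-2.6]},
  ],
)

```text
clock: 19.5
eef_pos: [0.4708, -0.6323, 0.228]
eef_rot: [0.087, 0.885, -0.331, 0.315]
contact_force: [0.2, -0.9, 0.2]
gripper_width: 0.0171
```

```bash
python3 nx.py 11 12 4
```

```text
[ 0.71  0.35  0.13  2.1   2.99  0.26 -0.79] [ 0.471 -0.632  0.228] 19.5
start err (array([-0.2 , -0.11, -0.02]), array([ 0.16, -0.1 , -0.05]))
{"offset": [1.5, 1.1, -0.2], "twist": [-1.8, 0.1, 0.3]},
{"offset": [3.0, 2.2, -0.5], "twist": [-3.6, 0.2, 0.6]},
{"offset": [4.5, 3.3, -0.7], "twist": [-5.4, 0.3, 1.0]},
{"offset": [6.0, 4.4, -0.9], "twist": [-7.3, 0.4, 1.3]},
{"offset": [6.7, 5.7, -1.4], "twist": [-9.1, 0.0, 2.0]},
{"offset": [7.3, 6.9, -1.8], "twist": [-11.0, -0.3, 2.7]},
{"offset": [8.0, 8.1, -2.3], "twist": [-12.8, -0.7, 3.4]},
{"offset": [8.7, 9.4, -2.7], "twist": [-14.6, -1.0, 4.1]},
[ 1.3   0.41 -0.43  2.21  3.5   0.25 -1.15] err mm 1.0 deg 0.1 margin 0.09 elb,wr [ 0.03 -0.22  0.79] [ 0.22 -0.4   0.37]
[ 1.54  0.49 -0.66  2.27  3.7   0.28 -1.29] err mm 1.0 deg 0.1 margin 0.12 elb,wr [-0.02 -0.26  0.77] [ 0.19 -0.39  0.34]
[ 1.7   0.58 -0.81  2.33  3.85  0.37 -1.37] err mm 0.8 deg 0.1 margin 0.13 elb,wr [-0.07 -0.3   0.75] [ 0.16 -0.37  0.31]
```

step_arm(
  motion=[
    {"offset": [1.5,1.1,-0.2],"twist": [-1.8,0.1,0.3]},
    {"offset": [3.0,2.2,-0.5],"twist": [-3.6,0.2,0.6]},
    {"offset": [4.5,3.3,-0.7],"twist": [-5.4,0.3,1.0]},
    {"offset": [6.0,4.4,-0.9],"twist": [-7.3,0.4,1.3]},
    {"offset": [6.7,5.7,-1.4],"twist": [-9.1,0.0,2.0]},
    {"offset": [7.3,6.9,-1.8],"twist": [-11.0,-0.3,2.7]},
    {"offset": [8.0,8.1,-2.3],"twist": [-12.8,-0.7,3.4]},
    {"offset": [8.7,9.4,-2.7],"twist": [-14.6,-1.0,4.1]},
  ],
)

```text
clock: 20.3
eef_pos: [0.4225, -0.5467, 0.1391]
eef_rot: [0.076, 0.914, -0.204, 0.343]
contact_force: [0.0, 0.5, -0.4]
gripper_width: 0.017
```

```bash
python3 nx.py 13 14 4
```

```text
[ 1.3   0.41 -0.43  2.21  3.5   0.25 -1.15] [ 0.423 -0.547  0.139] 20.3
start err (array([-0.15, -0.15, -0.03]), array([ 0.07, -0.04, -0.03]))
{"offset": [0.4, 1.3, -0.2], "twist": [-1.7, -0.9, 0.9]},
{"offset": [0.9, 2.6, -0.5], "twist": [-3.4, -1.8, 1.7]},
{"offset": [1.3, 3.9, -0.7], "twist": [-5.1, -2.8, 2.6]},
{"offset": [1.8, 5.2, -1.0], "twist": [-6.8, -3.7, 3.5]},
{"offset": [2.0, 6.4, -1.3], "twist": [-8.3, -5.1, 4.4]},
{"offset": [2.1, 7.6, -1.7], "twist": [-9.8, -6.5, 5.3]},
{"offset": [2.3, 8.7, -2.1], "twist": [-11.2, -8.0, 6.2]},
{"offset": [2.4, 9.9, -2.5], "twist": [-12.7, -9.4, 7.2]},
[ 1.7   0.58 -0.81  2.33  3.85  0.37 -1.37] err mm 0.8 deg 0.1 margin 0.13 elb,wr [-0.07 -0.3   0.75] [ 0.16 -0.37  0.31]
[ 1.74  0.69 -0.84  2.37  3.9   0.51 -1.36] err mm 0.5 deg 0.0 margin 0.09 elb,wr [-0.09 -0.34  0.71] [ 0.15 -0.35  0.28]
[ 1.66  0.77 -0.76  2.37  3.84  0.58 -1.24] err mm 0.5 deg 0.1 margin 0.09 elb,wr [-0.06 -0.38  0.68] [ 0.15 -0.35  0.24]
```

step_arm(
  motion=[
    {"offset": [0.4,1.3,-0.2],"twist": [-1.7,-0.9,0.9]},
    {"offset": [0.9,2.6,-0.5],"twist": [-3.4,-1.8,1.7]},
    {"offset": [1.3,3.9,-0.7],"twist": [-5.1,-2.8,2.6]},
    {"offset": [1.8,5.2,-1.0],"twist": [-6.8,-3.7,3.5]},
    {"offset": [2.0,6.4,-1.3],"twist": [-8.3,-5.1,4.4]},
    {"offset": [2.1,7.6,-1.7],"twist": [-9.8,-6.5,5.3]},
    {"offset": [2.3,8.7,-2.1],"twist": [-11.2,-8.0,6.2]},
    {"offset": [2.4,9.9,-2.5],"twist": [-12.7,-9.4,7.2]},
  ],
)

```text
clock: 21.1
eef_pos: [0.4168, -0.4455, 0.1081]
eef_rot: [0.078, 0.893, -0.085, 0.435]
contact_force: [-0.2, -0.2, -0.1]
gripper_width: 0.017
```

```bash
python3 nx.py 15 15 6
python3 - <<'E'
from h import *
t=grab('top','top10');p=grab('side','side10')
for n,pp in(('side',p),('top',t)):
    W=cloud(pp)
    for d in eyes.cut_out('target_center',pp)[:2]: print(n,d['conf'],d['position'],d['pixels'].sum(),np.nanpercentile(W[d['pixels']],[3,97],axis=0).round(3))
W=cloud(t);m=(abs(W[...,0]-.485)<.03)&(abs(W[...,1]+.412)<.03)&(W[...,2]>.112)&(W[...,2]<.13)
print('cap',m.sum(),W[m].mean(0),W[m].min(0),W[m].max(0))
cv2.imwrite('pics/c10.png',np.hstack([cv2.resize(t['color'][190:310,300:420,::-1],(400,400)),cv2.resize(p['color'][80:200,200:320,::-1],(400,400))]))
E
```

```text
[ 1.71  0.58 -0.81  2.33  3.86  0.37 -1.37] [ 0.417 -0.446  0.108] 21.1
start err (array([-0.03, -0.08,  0.03]), array([ 0.1 ,  0.07, -0.14]))
{"offset": [-0.1, 0.8, 0.1], "twist": [-0.8, -1.3, 0.4]},
{"offset": [-0.3, 1.5, 0.2], "twist": [-1.5, -2.5, 0.9]},
{"offset": [-0.4, 2.2, 0.3], "twist": [-2.3, -3.8, 1.4]},
{"offset": [-0.5, 3.0, 0.5], "twist": [-3.1, -5.0, 1.8]},
{"offset": [-0.7, 3.7, 0.6], "twist": [-3.8, -6.3, 2.3]},
{"offset": [-0.8, 4.5, 0.7], "twist": [-4.6, -7.6, 2.7]},
[ 1.74  0.69 -0.84  2.37  3.9   0.51 -1.36] err mm 0.5 deg 0.0 margin 0.09 elb,wr [-0.09 -0.34  0.71] [ 0.15 -0.35  0.28]
[ 1.66  0.77 -0.76  2.37  3.84  0.58 -1.24] err mm 0.5 deg 0.1 margin 0.09 elb,wr [-0.06 -0.38  0.68] [ 0.15 -0.35  0.24]
[ 1.5   0.86 -0.7   2.28  3.71  0.61 -1.16] err mm 0.3 deg 0.0 margin 0.18 elb,wr [ 0.   -0.42  0.65] [ 0.21 -0.36  0.2 ]
side 0.8 [279.1, 168.0] 229 [[ 0.461 -0.403  0.029]
 [ 0.51  -0.382  0.086]]
top 0.58 [386.7, 239.1] 523 [[ 0.46  -0.426  0.022]
 [ 0.507 -0.386  0.121]]
cap 155 [ 0.48350449 -0.41068484  0.11821993] [ 0.46788965 -0.42700092  0.11239416] [ 0.49872146 -0.39504689  0.12252565]
```

View pics/c10.png

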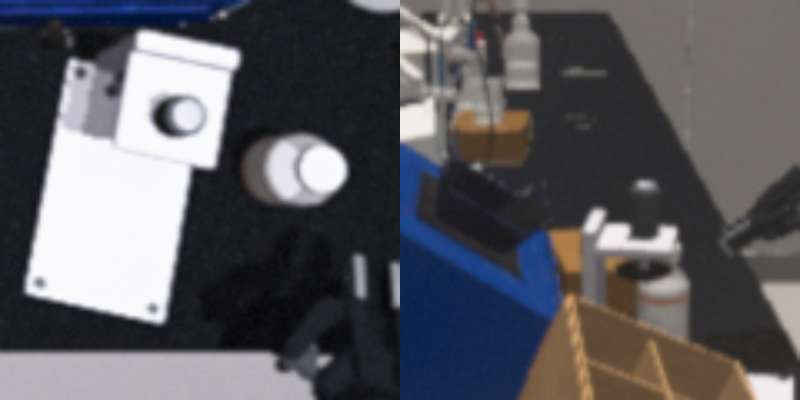

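step_arm(
  motion=[
    {"offset": [-0.1,0.8,0.1],"twist": [-0.8,-1.3,0.4]},
    {"offset": [-0.3,1.5,0.2],"twist": [-1.5,-2.5,0.9]},
    {"offset": [-0.4,2.2,0.3],"twist": [-2.3,-3.8,1.4]},
    {"offset": [-0.5,3.0,0.5],"twist": [-3.1,-5.0,1.8]},
    {"offset": [-0.7,3.7,0.6],"twist": [-3.8,-6.3,2.3]},
    {"offset": [-0.8,4.5,0.7],"twist": [-4.6,-7.6,2.7]},
  ],
)

```text
clock: 21.9
eef_pos: [0.4371, -0.4044, 0.1064]
eef_rot: [0.075, 0.863, -0.044, 0.498]
contact_force: [0.3, -0.6, 0.2]
gripper_width: 0.0172
```

```bash
python3 nx.py 16 16 4; python3 nx.py 16 17 1|tail -5
```

```text
[ 1.74  0.69 -0.84  2.37  3.9   0.51 -1.36] [ 0.437 -0.404  0.106] 21.9
start err (array([ 0.03,  0.04, -0.07]), array([-0.04,  0.05,  0.03]))
{"offset": [0.8, 0.0, 0.6], "twist": [-0.0, 0.0, 0.0]},
{"offset": [1.7, 0.0, 1.2], "twist": [-0.0, 0.0, 0.0]},
{"offset": [2.5, 0.0, 1.8], "twist": [-0.0, 0.0, 0.0]},
{"offset": [3.3, 0.0, 2.3], "twist": [-0.0, 0.0, 0.0]},
[ 1.66  0.77 -0.76  2.37  3.84  0.58 -1.24] err mm 0.4 deg 0.1 margin 0.09 elb,wr [-0.06 -0.38  0.68] [ 0.15 -0.35  0.24]
[ 1.5   0.86 -0.7   2.28  3.71  0.61 -1.16] err mm 0.3 deg 0.0 margin 0.18 elb,wr [ 0.   -0.42  0.65] [ 0.21 -0.36  0.2 ]
[ 1.52  0.82 -0.73  2.29  3.72  0.58 -1.19] err mm 0.1 deg 0.0 margin 0.17 elb,wr [-0.01 -0.41  0.66] [ 0.21 -0.36  0.22]
{"offset": [3.3, 0.0, 2.3], "twist": [-0.0, 0.0, 0.0]},
{"offset": [3.3, 0.0, 9.3], "twist": [-0.0, 0.0, 0.0]},
[ 1.5   0.86 -0.7   2.28  3.71  0.61 -1.16] err mm 0.3 deg 0.0 margin 0.18 elb,wr [ 0.   -0.42  0.65] [ 0.21 -0.36  0.2 ]
[ 1.52  0.82 -0.73  2.29  3.72  0.58 -1.19] err mm 0.1 deg 0.0 margin 0.17 elb,wr [-0.01 -0.41  0.66] [ 0.21 -0.36  0.22]
[ 1.61  0.83 -0.78  2.42  3.93  0.56 -1.19] err mm 0.1 deg 0.0 margin 0.04 elb,wr [-0.04 -0.41  0.66] [ 0.17 -0.32  0.22]
```

step_arm(
  motion=[
    {"offset": [0.8,0,0.6],"twist": [0,0,0]},
    {"offset": [1.7,0,1.2],"twist": [0,0,0]},
    {"offset": [2.5,0,1.8],"twist": [0,0,0]},
    {"offset": [3.3,0,2.3],"twist": [0,0,0]},
    {"offset": [3.3,0,2.3],"twist": [0,0,0]},
    {"offset": [3.3,0,2.3],"twist": [0,0,0]},
  ],
  claw=0.95,
)

```text
clock: 22.5
eef_pos: [0.4407, -0.4048, 0.0663]
eef_rot: [0.075, 0.862, -0.044, 0.499]
contact_force: [0.4, 0.1, 0.7]
gripper_width: 0.0812
```

Run:
```python
from p15 import *
s=log();print(s['eef_pos'],s['gripper_width'],s['clock'])
b=np.array([.484,-.4115,0]);x=(b-CL)@CX;y=(b-CL)@CYc
rows([tq(x,y,30,-10,.07,-.008),tq(x,y,30,-10,.0,-.008)])
t=grab('top','top11')
cv2.imwrite('pics/c11.png',cv2.resize(t['color'][200:300,320:420,::-1],(600,600),interpolation=cv2.INTER_CUBIC))
```

```text
cap 163 [ 0.48350481 -0.41022423  0.11799365] [ 0.46786877 -0.42605857  0.10862609] [ 0.49872517 -0.3953838   0.12159389]
[ 0.44065616 -0.40478861  0.06631965] 0.08122197768342822 22.5
{"offset": [0.1, 0.1, -0.1], "twist": [-0.0, 0.1, 0.0]},
{"offset": [0.1, 0.1, 6.9], "twist": [-0.0, 0.1, 0.0]},
```

View pics/c11.png

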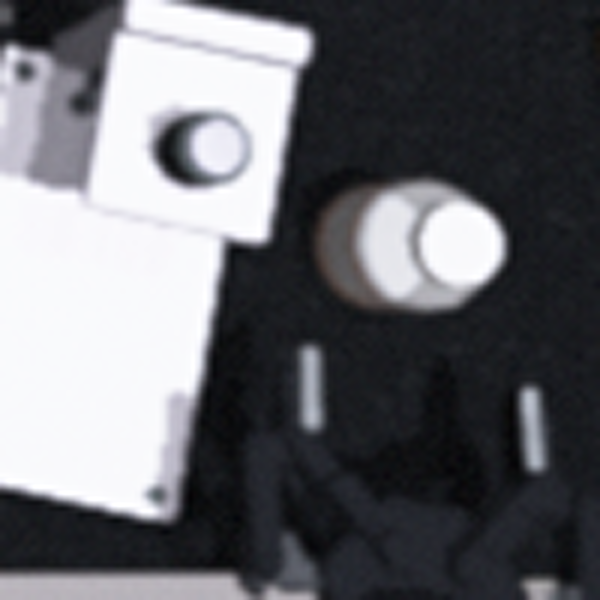

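step_arm(
  motion=[
    {"offset": [0.1,0.1,1.5],"twist": [0,0,0]},
    {"offset": [0.1,0.1,3],"twist": [0,0,0]},
    {"offset": [0.1,0.1,4.5],"twist": [0,0,0]},
    {"offset": [0.1,0.1,6],"twist": [0,0,0]},
    {"offset": [0.1,0.1,6.9],"twist": [0,0,0]},
    {"offset": [0.1,0.1,6.9],"twist": [0,0,0]},
  ],
)

```text
clock: 23.15
eef_pos: [0.5, -0.4141, 0.0315]
eef_rot: [0.075, 0.862, -0.044, 0.499]
contact_force: [-0.4, -0.6, 0.1]
gripper_width: 0.081
```

Run:
```python
from kin import *
s=log();print(s['qpos'].round(2),s['eef_pos'],s['contact_force'],s['clock'])
t=grab('top','top12');p=grab('side','side12')
cv2.imwrite('pics/c12.png',np.hstack([cv2.resize(t['color'][200:300,320:420,::-1],(400,400)),cv2.resize(p['color'][100:200,220:320,::-1],(400,400))]))
```

```text
[ 1.5   0.86 -0.7   2.28  3.71  0.62 -1.15] [ 0.50003825 -0.4140996   0.03148314] [-0.4444922  -0.57626146  0.05113265] 23.15
```

View pics/c12.png

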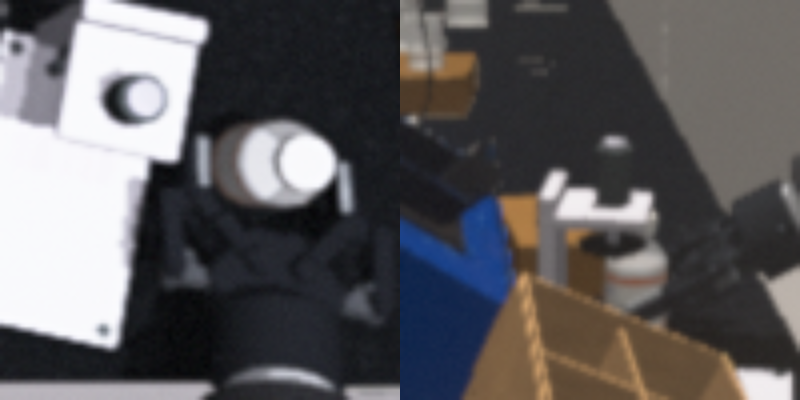

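Fingers straddle the bottle's body low down with nothing touched. Close.

step_arm(
  motion=[
    {"offset": [0,0,0],"twist": [0,0,0]},
    {"offset": [0,0,0],"twist": [0,0,0]},
    {"offset": [0,0,0],"twist": [0,0,0]},
    {"offset": [0,0,0],"twist": [0,0,0]},
    {"offset": [0,0,0],"twist": [0,0,0]},
    {"offset": [0,0,0],"twist": [0,0,0]},
  ],
  claw=0,
  grip_force=40,
)

```text
clock: 23.85
eef_pos: [0.4986, -0.4144, 0.0319]
eef_rot: [0.075, 0.862, -0.044, 0.499]
contact_force: [-5.1, 0.6, 7.2]
gripper_width: 0.0519
```

Run:
```python
from p15 import *
s=log();print(s['qpos'].round(2),s['eef_pos'],s['contact_force'],s['gripper_width'],s['clock'])
b=np.array([.484,-.4115,0]);x=(b-CL)@CX;y=(b-CL)@CYc
c0=cur();up=(c0[0]+[0,0,.02],c0[1])
E0=tq(-.038,-.025,30,2,0,.012)
show(track(s['qpos'],[up,E0]))
rows(between(c0,up,2)+between(up,E0,6))
```

```text
cap 163 [ 0.48350481 -0.41022423  0.11799365] [ 0.46786877 -0.42605857  0.10862609] [ 0.49872517 -0.3953838   0.12159389]
[ 1.51  0.86 -0.7   2.29  3.71  0.62 -1.15] [ 0.49856936 -0.41438972  0.03191607] [-5.07827285  0.56126103  7.20997692] 0.05190895980473691 23.85
[ 1.52  0.82 -0.73  2.29  3.72  0.59 -1.19] err mm 0.1 deg 0.0 margin 0.17 elb,wr [-0.01 -0.4   0.66] [ 0.21 -0.36  0.22]
[ 1.61  0.83 -0.78  2.42  3.93  0.56 -1.19] err mm 0.1 deg 0.0 margin 0.04 elb,wr [-0.04 -0.41  0.66] [ 0.17 -0.32  0.22]
{"offset": [-0.9, -0.0, -0.5], "twist": [0.0, 0.0, 0.0]},
{"offset": [-1.7, -0.0, -1.0], "twist": [0.0, 0.0, 0.0]},
{"offset": [-1.3, 1.7, -1.8], "twist": [-1.7, 0.0, -1.0]},
{"offset": [-0.8, 3.3, -2.6], "twist": [-3.5, 0.0, -2.0]},
{"offset": [-0.3, 5.0, -3.4], "twist": [-5.2, 0.0, -3.0]},
{"offset": [0.2, 6.7, -4.2], "twist": [-7.0, 0.0, -4.0]},
{"offset": [0.6, 8.4, -5.0], "twist": [-8.7, 0.1, -5.0]},
{"offset": [1.1, 10.0, -5.8], "twist": [-10.4, 0.1, -6.0]},
```

Run:
```python
from p15 import *
s=r.get_state();c0=cur();up=(c0[0]+[0,0,.02],c0[1])
M=tq(-.04,-.085,30,-4,0,.012);E0=tq(-.04,-.022,30,2,0,.012)
show(track(s['qpos'],[up,M,E0]))
rows(between(c0,up,2)+between(up,M,4)+between(M,E0,4))
```

```text
cap 163 [ 0.48350481 -0.41022423  0.11799365] [ 0.46786877 -0.42605857  0.10862609] [ 0.49872517 -0.3953838   0.12159389]
[ 1.52  0.82 -0.73  2.29  3.72  0.59 -1.19] err mm 0.1 deg 0.0 margin 0.17 elb,wr [-0.01 -0.4   0.66] [ 0.21 -0.36  0.22]
[ 1.66  0.82 -0.77  2.37  3.93  0.56 -1.23] err mm 0.2 deg 0.0 margin 0.09 elb,wr [-0.06 -0.4   0.66] [ 0.15 -0.35  0.22]
[ 1.6   0.82 -0.78  2.42  3.93  0.57 -1.18] err mm 0.2 deg 0.0 margin 0.04 elb,wr [-0.04 -0.41  0.66] [ 0.17 -0.31  0.22]
{"offset": [-0.9, -0.0, -0.5], "twist": [0.0, 0.0, 0.0]},
{"offset": [-1.7, -0.0, -1.0], "twist": [0.0, 0.0, 0.0]},
{"offset": [-1.0, 1.0, -2.3], "twist": [-1.3, 0.0, -0.7]},
{"offset": [-0.2, 1.9, -3.5], "twist": [-2.6, 0.0, -1.5]},
{"offset": [0.5, 2.9, -4.8], "twist": [-3.9, 0.1, -2.2]},
{"offset": [1.3, 3.9, -6.1], "twist": [-5.3, 0.1, -3.0]},
{"offset": [1.3, 5.5, -6.0], "twist": [-6.6, 0.1, -3.7]},
{"offset": [1.2, 7.1, -6.0], "twist": [-7.8, 0.1, -4.4]},
{"offset": [1.2, 8.7, -6.0], "twist": [-9.2, 0.1, -5.2]},
{"offset": [1.2, 10.3, -6.0], "twist": [-10.4, 0.1, -6.0]},
```

step_arm(
  motion=[
    {"offset": [-0.9,0,-0.5],"twist": [0,0,0]},
    {"offset": [-1.7,0,-1.0],"twist": [0,0,0]},
    {"offset": [-1.0,1.0,-2.3],"twist": [-1.3,0,-0.7]},
    {"offset": [-0.2,1.9,-3.5],"twist": [-2.6,0,-1.5]},
    {"offset": [0.5,2.9,-4.8],"twist": [-3.9,0.1,-2.2]},
    {"offset": [1.3,3.9,-6.1],"twist": [-5.3,0.1,-3.0]},
    {"offset": [1.3,3.9,-6.1],"twist": [-5.3,0.1,-3.0]},
  ],
)

```text
clock: 24.55
eef_pos: [0.445, -0.3651, 0.051]
eef_rot: [0.03, 0.866, -0.017, 0.499]
contact_force: [0.3, -0.7, -2.3]
gripper_width: 0.0519
```

Run:
```python
from p15 import *
s=log();print(s['qpos'].round(2),s['eef_pos'],s['contact_force'],s['gripper_width'])
c0=cur();E0=tq(-.04,-.022,30,2,0,.012)
show(track(s['qpos'],[E0,tq(-.04,-.022,30,2,0,0)]))
rows(between(c0,E0,4))
p=grab('side','side13');W=cloud(p)
cv2.imwrite('pics/c13.png',cv2.resize(p['color'][100:220,220:340,::-1],(480,480)))
for d in eyes.cut_out('target_center',p)[:1]: print(np.nanpercentile(W[d['pixels']],[3,97],axis=0).round(3))
```

```text
cap 163 [ 0.48350481 -0.41022423  0.11799365] [ 0.46786877 -0.42605857  0.10862609] [ 0.49872517 -0.3953838   0.12159389]
[ 1.67  0.82 -0.77  2.38  3.94  0.55 -1.23] [ 0.44504351 -0.36507068  0.05102938] [ 0.30488149 -0.74903105 -2.30836568] 0.05193085009388187
[ 1.6   0.82 -0.78  2.42  3.92  0.57 -1.18] err mm 0.2 deg 0.0 margin 0.04 elb,wr [-0.04 -0.41  0.66] [ 0.17 -0.31  0.22]
[ 1.59  0.85 -0.76  2.42  3.91  0.59 -1.15] err mm 0.0 deg 0.0 margin 0.04 elb,wr [-0.03 -0.42  0.65] [ 0.17 -0.31  0.21]
{"offset": [-0.1, 1.6, 0.2], "twist": [-1.3, -0.0, -0.7]},
{"offset": [-0.3, 3.2, 0.4], "twist": [-2.6, -0.1, -1.5]},
{"offset": [-0.4, 4.8, 0.7], "twist": [-3.9, -0.1, -2.2]},
{"offset": [-0.5, 6.3, 0.9], "twist": [-5.1, -0.1, -3.0]},
[[ 0.412 -0.372  0.029]
 [ 0.458 -0.336  0.138]]
```

View pics/c13.png

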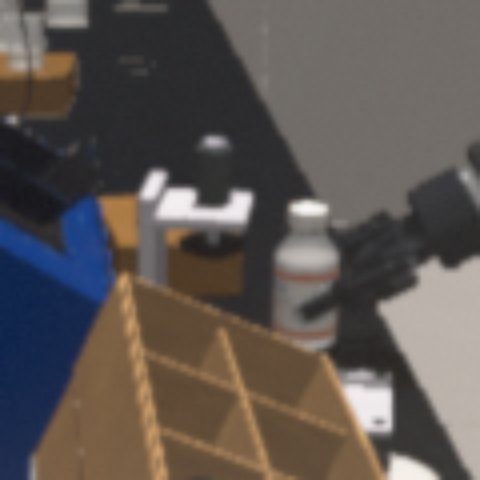

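step_arm(
  motion=[
    {"offset": [-0.1,1.6,0.2],"twist": [-1.3,0,-0.7]},
    {"offset": [-0.3,3.2,0.4],"twist": [-2.6,-0.1,-1.5]},
    {"offset": [-0.4,4.8,0.7],"twist": [-3.9,-0.1,-2.2]},
    {"offset": [-0.5,6.3,0.9],"twist": [-5.1,-0.1,-3.0]},
    {"offset": [-0.5,6.3,0.9],"twist": [-5.1,-0.1,-3.0]},
  ],
)

```text
clock: 25.15
eef_pos: [0.4621, -0.3015, 0.0514]
eef_rot: [-0.017, 0.866, 0.009, 0.5]
contact_force: [-0.8, -0.5, -1.9]
gripper_width: 0.052
```

Run:
```python
from p15 import *
s=log();print(s['qpos'].round(2),s['eef_pos'],s['contact_force'],s['gripper_width'])
rows([tq(-.04,-.022,30,2,0,u) for u in (.006,.002,0,-.001)])
```

```text
cap 163 [ 0.48350481 -0.41022423  0.11799365] [ 0.46786877 -0.42605857  0.10862609] [ 0.49872517 -0.3953838   0.12159389]
[ 1.6   0.83 -0.79  2.42  3.92  0.57 -1.18] [ 0.46207203 -0.30149077  0.05135635] [-0.81293978 -0.45570312 -1.87992862] 0.052011088484721954
{"offset": [0.7, -0.1, 0.1], "twist": [0.1, 0.1, 0.1]},
{"offset": [1.0, -0.1, 0.3], "twist": [0.1, 0.1, 0.1]},
{"offset": [1.2, -0.1, 0.4], "twist": [0.1, 0.1, 0.1]},
{"offset": [1.3, -0.1, 0.4], "twist": [0.1, 0.1, 0.1]},
```

step_arm(
  motion=[
    {"offset": [0.5,0,0.3],"twist": [0,0,0]},
    {"offset": [0.8,0,0.45],"twist": [0,0,0]},
    {"offset": [0.9,0,0.5],"twist": [0,0,0]},
    {"offset": [0.95,0,0.55],"twist": [0,0,0]},
  ],
)

```text
clock: 25.55
eef_pos: [0.462, -0.3018, 0.04]
eef_rot: [-0.016, 0.866, 0.009, 0.5]
contact_force: [-0.1, -0.5, -1.6]
gripper_width: 0.0517
```

step_arm(
  motion=[
    {"offset": [0.1,0,0.05],"twist": [0,0,0]},
    {"offset": [0.1,0,0.05],"twist": [0,0,0]},
  ],
)

```text
clock: 25.75
eef_pos: [0.4623, -0.3018, 0.0399]
eef_rot: [-0.017, 0.865, 0.009, 0.501]
contact_force: [-7.1, 1.2, 12.0]
gripper_width: 0.0517
```

```bash
cat > sl.py <<'E'
from p15 import *
s=log();print(s['qpos'].round(2),s['eef_pos'],s['contact_force'],s['gripper_width'],s['clock'])
T=R.from_quat(s['eef_rot']).as_matrix();ax=s['eef_pos']-.018*T[:,2];print('axis clamp',((ax-CL)@CX).round(4),((ax-CL)@CYc).round(4),'al',np.degrees(np.arcsin(-T[2,2])).round(2),'az',np.degrees(np.arctan2(T[1,2],T[0,2])).round(2))
def ts(x,y,az,z=.0403):
    P,Q=tq(x,y,30,az);P=P.copy();P[2]=z;return P,Q
E
python3 - <<'E'
from sl import *
W_=[ts(-.04,-.0225,2),ts(-.03,-.016,2),ts(-.02,-.010,1.5),ts(-.01,-.004,1),ts(0,0,1),ts(.008,0,.5),ts(.014,0,0)]
show(track(s['qpos'],W_)[-2:]);rows(W_)
E
```

```text
cap 163 [ 0.48350481 -0.41022423  0.11799365] [ 0.46786877 -0.42605857  0.10862609] [ 0.49872517 -0.3953838   0.12159389]
[ 1.58  0.85 -0.76  2.42  3.91  0.59 -1.15] [ 0.46231424 -0.30179202  0.03990218] [-7.05230139  1.22609793 12.01490843] 0.05170827145981492 25.75
axis clamp -0.0375 -0.0207 al 29.79 az 2.07
[ 1.43  0.84 -0.75  2.4   3.71  0.64 -1.08] err mm 0.0 deg 0.0 margin 0.06 elb,wr [ 0.03 -0.41  0.65] [ 0.22 -0.29  0.21]
[ 1.41  0.84 -0.75  2.39  3.68  0.65 -1.08] err mm 0.0 deg 0.0 margin 0.07 elb,wr [ 0.04 -0.41  0.65] [ 0.22 -0.29  0.21]
{"offset": [0.1, -0.1, -0.3], "twist": [0.1, 0.2, 0.2]},
{"offset": [-0.4, 0.3, 0.7], "twist": [0.1, 0.2, 0.2]},
{"offset": [-1.0, 0.6, 1.7], "twist": [0.5, 0.2, 0.4]},
{"offset": [-1.6, 1.0, 2.6], "twist": [0.9, 0.2, 0.6]},
{"offset": [-2.1, 1.1, 3.6], "twist": [0.9, 0.2, 0.6]},
{"offset": [-2.5, 0.9, 4.2], "twist": [1.4, 0.2, 0.9]},
{"offset": [-2.8, 0.8, 4.8], "twist": [1.8, 0.2, 1.2]},
```

step_arm(
  motion=[
    {"offset": [-0.43,0.3,0.7],"twist": [0.1,0.2,0.2]},
    {"offset": [-1.0,0.6,1.7],"twist": [0.5,0.2,0.4]},
    {"offset": [-1.55,1.0,2.6],"twist": [0.9,0.2,0.6]},
    {"offset": [-2.1,1.1,3.6],"twist": [0.9,0.2,0.6]},
    {"offset": [-2.1,1.1,3.6],"twist": [0.9,0.2,0.6]},
  ],
)

```text
clock: 26.25
eef_pos: [0.5046, -0.2888, 0.0403]
eef_rot: [-0.009, 0.866, 0.005, 0.5]
contact_force: [1.0, 1.3, -5.3]
gripper_width: 0.052
```

Run:
```python
from sl import *
W_=[ts(x,0,az) for x,az in((.006,.5),(.012,0),(.018,0),(.023,0),(.027,0),(.03,0),(.033,0))]
rows(W_)
p=grab('side','side14');cv2.imwrite('pics/c14.png',cv2.resize(p['color'][110:210,220:320,::-1],(600,600),interpolation=cv2.INTER_CUBIC))
```

```text
cap 163 [ 0.48350481 -0.41022423  0.11799365] [ 0.46786877 -0.42605857  0.10862609] [ 0.49872517 -0.3953838   0.12159389]
[ 1.45  0.85 -0.75  2.4   3.73  0.64 -1.09] [ 0.50462959 -0.28876854  0.04027384] [ 1.01146456  1.33475129 -5.26498967] 0.052049276399841325 26.25
axis clamp 0.0013 0.0007 al 29.98 az 1.12
{"offset": [-0.2, -0.2, 0.4], "twist": [0.5, 0.0, 0.4]},
{"offset": [-0.5, -0.3, 0.9], "twist": [1.0, 0.0, 0.6]},
{"offset": [-0.8, -0.5, 1.4], "twist": [1.0, 0.0, 0.6]},
{"offset": [-1.0, -0.6, 1.8], "twist": [1.0, 0.0, 0.6]},
{"offset": [-1.2, -0.7, 2.2], "twist": [1.0, 0.0, 0.6]},
{"offset": [-1.4, -0.7, 2.4], "twist": [1.0, 0.0, 0.6]},
{"offset": [-1.5, -0.8, 2.7], "twist": [1.0, 0.0, 0.6]},
```

View pics/c14.png

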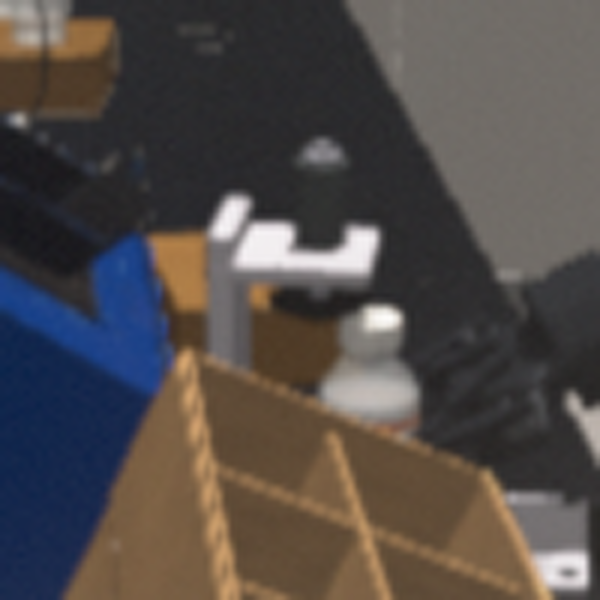

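step_arm(
  motion=[
    {"offset": [-0.25,-0.15,0.45],"twist": [0.5,0,0.4]},
    {"offset": [-0.5,-0.3,0.9],"twist": [1,0,0.6]},
    {"offset": [-0.8,-0.5,1.35],"twist": [1,0,0.6]},
    {"offset": [-1.0,-0.55,1.75],"twist": [1,0,0.6]},
    {"offset": [-1.15,-0.6,2.0],"twist": [1,0,0.6]},
  ],
)

```text
clock: 26.8
eef_pos: [0.5272, -0.2949, 0.0399]
eef_rot: [0.0, 0.866, -0.0, 0.5]
contact_force: [-2.7, 0.3, -3.9]
gripper_width: 0.052
```

Run:
```python
from sl import *
rows([ts(x,0,0) for x in(.027,.03,.033)])
```

```text
cap 163 [ 0.48350481 -0.41022423  0.11799365] [ 0.46786877 -0.42605857  0.10862609] [ 0.49872517 -0.3953838   0.12159389]
[ 1.4   0.85 -0.75  2.38  3.67  0.64 -1.08] [ 0.52719019 -0.29486877  0.03985198] [-2.69967868  0.25598641 -3.8766858 ] 0.05199647877363012 26.8
axis clamp 0.0246 -0.0005 al 30.02 az -0.07
{"offset": [-0.2, 0.0, 0.2], "twist": [-0.1, -0.0, -0.0]},
{"offset": [-0.3, -0.1, 0.4], "twist": [-0.1, -0.0, -0.0]},
{"offset": [-0.5, -0.1, 0.7], "twist": [-0.1, -0.0, -0.0]},
```

Push gently on and watch the force along the clamp.

step_arm(
  motion=[
    {"offset": [-0.15,0,0.2],"twist": [0,0,0]},
    {"offset": [-0.25,0,0.35],"twist": [0,0,0]},
    {"offset": [-0.25,0,0.35],"twist": [0,0,0]},
  ],
)

```text
clock: 27.1
eef_pos: [0.5309, -0.2947, 0.0399]
eef_rot: [0.001, 0.866, -0.0, 0.499]
contact_force: [-6.6, 1.1, -4.0]
gripper_width: 0.0522
```

step_arm(
  motion=[
    {"offset": [-0.1,0,0.17],"twist": [0,0,0]},
    {"offset": [-0.1,0,0.17],"twist": [0,0,0]},
  ],
)

```text
clock: 27.3
eef_pos: [0.5312, -0.2946, 0.0397]
eef_rot: [0.001, 0.867, -0.0, 0.499]
contact_force: [-33.4, 1.2, 20.5]
gripper_width: 0.0518
```

step_arm(
  motion=[
    {"offset": [0,0,-0.05],"twist": [0,0,0]},
    {"offset": [0,0,-0.05],"twist": [0,0,0]},
  ],
)

```text
clock: 27.5
eef_pos: [0.5307, -0.2947, 0.04]
eef_rot: [0.001, 0.867, -0.0, 0.499]
contact_force: [0.2, 0.7, -6.2]
gripper_width: 0.052
```

Run:
```python
from sl import *
p=grab('side','side15');cv2.imwrite('pics/c15.png',cv2.resize(p['color'][110:210,220:320,::-1],(600,600),interpolation=cv2.INTER_CUBIC))
```

```text
cap 163 [ 0.48350481 -0.41022423  0.11799365] [ 0.46786877 -0.42605857  0.10862609] [ 0.49872517 -0.3953838   0.12159389]
[ 1.39  0.84 -0.75  2.37  3.66  0.64 -1.08] [ 0.53072331 -0.29466309  0.04003572] [ 0.19184412  0.73357609 -6.21770314] 0.052033087468801205 27.5
axis clamp 0.028 0.0004 al 30.15 az -0.13
```

View pics/c15.png

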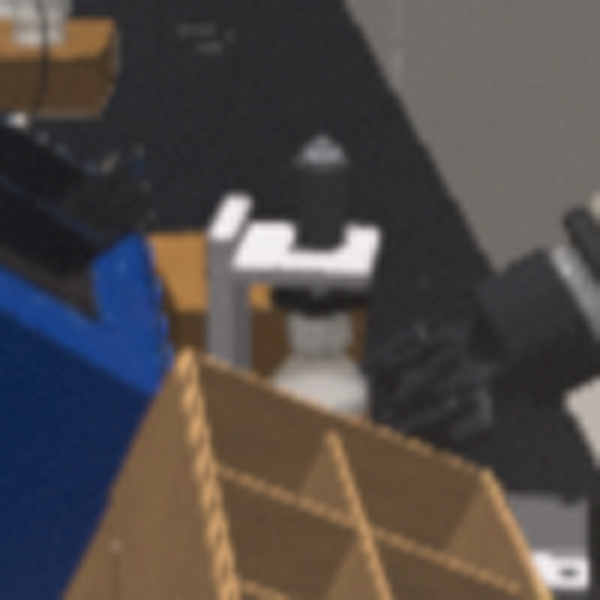

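step_arm(
  motion=[
    {"offset": [0.04,0,0.03],"twist": [0,0,0]},
    {"offset": [0.02,0,0.08],"twist": [0,0,0]},
  ],
)

```text
clock: 27.75
eef_pos: [0.531, -0.2946, 0.0397]
eef_rot: [0.001, 0.867, -0.0, 0.499]
contact_force: [-26.9, 0.4, 19.7]
gripper_width: 0.0518
```

step_arm(
  motion=[
    {"offset": [0,0,0],"twist": [0,0,0]},
    {"offset": [0,0,0],"twist": [0,0,0]},
    {"offset": [0,0,0],"twist": [0,0,0]},
    {"offset": [0,0,0],"twist": [0,0,0]},
  ],
  claw=0.92,
)

```text
clock: 28.15
eef_pos: [0.5314, -0.2946, 0.0399]
eef_rot: [0.001, 0.866, -0.001, 0.499]
contact_force: [0.5, 0.3, -0.1]
gripper_width: 0.0785
```

Run:
```python
from sl import *
p=grab('side','side16');t=grab('top','top16');cv2.imwrite('pics/c16.png',np.hstack([cv2.resize(t['color'][200:290,310:400,::-1],(400,400)),cv2.resize(p['color'][110:210,220:320,::-1],(400,400))]))
G=tq(.03,0,30,0,.08,.0);c0=cur();G=(c0[0]-.07*c0[1].apply([0,0,1]),c0[1])
show(track(s['qpos'],[(c0[0]-d*c0[1].apply([0,0,1]),c0[1]) for d in(.03,.05,.06,.07)]))
show(track(s['qpos'],[tq(.03,0,30,a,d) for d,a in((.03,2),(.05,4),(.07,5),(.09,6))]))
```

```text
cap 163 [ 0.48350481 -0.41022423  0.11799365] [ 0.46786877 -0.42605857  0.10862609] [ 0.49872517 -0.3953838   0.12159389]
[ 1.38  0.85 -0.75  2.37  3.66  0.64 -1.08] [ 0.53135167 -0.29464188  0.03985638] [ 0.53254902  0.30926151 -0.09689034] 0.07851532868270233 28.15
axis clamp 0.0286 0.0006 al 30.09 az -0.15
[ 1.46  0.81 -0.77  2.41  3.71  0.62 -1.11] err mm 0.2 deg 0.0 margin 0.05 elb,wr [ 0.02 -0.4   0.67] [ 0.21 -0.29  0.23]
[ 1.51  0.78 -0.79  2.43  3.75  0.61 -1.14] err mm 0.1 deg 0.0 margin 0.03 elb,wr [-0.   -0.39  0.68] [ 0.19 -0.29  0.24]
[ 1.54  0.77 -0.8   2.44  3.78  0.6  -1.16] err mm 0.0 deg 0.0 margin 0.02 elb,wr [-0.01 -0.39  0.68] [ 0.19 -0.29  0.24]
[ 1.56  0.75 -0.81  2.45  3.8   0.59 -1.18] err mm 0.0 deg 0.0 margin 0.01 elb,wr [-0.03 -0.38  0.69] [ 0.18 -0.29  0.25]
[ 1.49  0.82 -0.79  2.39  3.79  0.58 -1.14] err mm 0.3 deg 0.1 margin 0.07 elb,wr [ 0.01 -0.41  0.66] [ 0.21 -0.31  0.22]
[ 1.58  0.82 -0.84  2.39  3.91  0.51 -1.21] err mm 0.3 deg 0.1 margin 0.07 elb,wr [-0.03 -0.4   0.66] [ 0.2  -0.32  0.23]
[ 1.67  0.81 -0.88  2.39  4.02  0.46 -1.28] err mm 0.2 deg 0.0 margin 0.07 elb,wr [-0.07 -0.4   0.67] [ 0.18 -0.32  0.24]
[ 1.76  0.81 -0.94  2.39  4.15  0.41 -1.36] err mm 0.3 deg 0.1 margin 0.01 elb,wr [-0.1  -0.39  0.67] [ 0.16 -0.33  0.25]
```

View pics/c16.png

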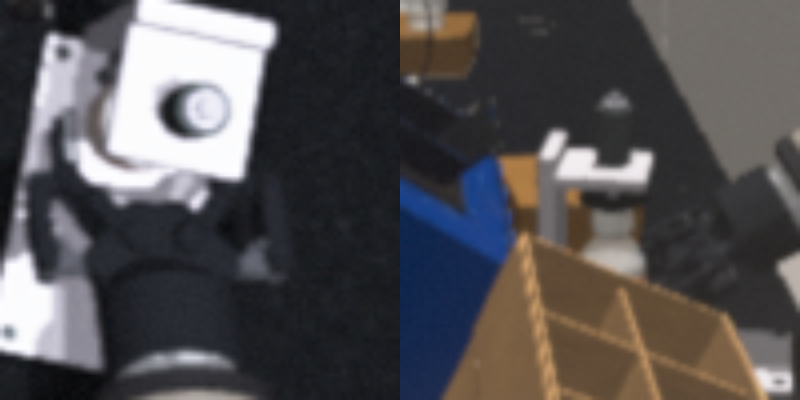

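step_arm(
  motion=[
    {"offset": [0,0,-1],"twist": [0,0,0]},
    {"offset": [0,0,-2.5],"twist": [0,0,0]},
    {"offset": [0,0,-4],"twist": [0,0,0]},
    {"offset": [0,0,-5.5],"twist": [0,0,0]},
    {"offset": [0,0,-6.5],"twist": [0,0,0]},
  ],
)

```text
clock: 28.75
eef_pos: [0.4736, -0.2944, 0.0728]
eef_rot: [0.001, 0.867, -0.001, 0.499]
contact_force: [0.9, -0.5, -1.5]
gripper_width: 0.0784
```

Run:
```python
from sl import *
p=grab('side','side17');t=grab('top','top17')
cv2.imwrite('pics/c17.png',np.hstack([cv2.resize(t['color'][200:290,310:400,::-1],(400,400)),cv2.resize(p['color'][110:210,220:320,::-1],(400,400))]))
W=cloud(p)
# cap and plunger visible from side: bottle slices
L=np.stack([(W-CL)@CX,(W-CL)@CYc,W[...,2]],-1)
for z in (.085,.095,.105,.112,.118,.122,.127,.132,.136,.14):
    m=(abs(L[...,2]-z)<.003)&(abs(L[...,0]-.03)<.035)&(abs(L[...,1])<.04)
    Q=L[m]
    if len(Q): print(z,len(Q),'x',Q[:,0].min().round(4),Q[:,0].max().round(4),'mid',((Q[:,0].min()+Q[:,0].max())/2).round(4),'ymax',Q[:,1].max().round(4))
d=np.load('s7.npz')
d0=np.load('side0.npz');W0=d0['W'];L0=np.stack([(W0-CL)@CX,(W0-CL)@CYc,W0[...,2]],-1)
for nm,l in (('before',L0),('now',L)):
    m=(abs(l[...,0]-.03)<.02)&(abs(l[...,1])<.03)&(l[...,2]>.175); print(nm,'knob top',np.percentile(l[m][:,2],[50,95,100]).round(4))
    m=(abs(l[...,0]-.03)<.03)&(abs(l[...,1])<.035)&(l[...,2]>.1)&(l[...,2]<.15)&(np.stack([(d0['c'] if nm=='before' else p['color']).max(-1)])[0]<70); print('dark pad z',np.percentile(l[m][:,2],[2,50,98]).round(4) if m.any() else None)
```

```text
cap 163 [ 0.48350481 -0.41022423  0.11799365] [ 0.46786877 -0.42605857  0.10862609] [ 0.49872517 -0.3953838   0.12159389]
[ 1.56  0.76 -0.82  2.45  3.78  0.59 -1.16] [ 0.47357526 -0.29440841  0.07279469] [ 0.89537221 -0.49144371 -1.47527789] 0.07838586487219597 28.75
axis clamp -0.028 -0.0106 al 30.14 az -0.17
0.085 15 x 0.0046 0.0221 mid 0.0134 ymax 0.0258
0.095 35 x 0.0088 0.0525 mid 0.0306 ymax 0.0263
0.105 20 x 0.0175 0.0464 mid 0.0319 ymax 0.0156
0.112 17 x 0.015 0.046 mid 0.0305 ymax 0.0182
0.118 19 x 0.0153 0.0461 mid 0.0307 ymax 0.0161
0.122 23 x 0.015 0.0464 mid 0.0307 ymax 0.0184
0.127 19 x 0.015 0.0466 mid 0.0308 ymax 0.017
0.132 4 x 0.0237 0.0325 mid 0.0281 ymax 0.0218
0.136 48 x 0.0057 0.0547 mid 0.0302 ymax 0.0293
0.14 64 x 0.0061 0.0563 mid 0.0312 ymax 0.0293
before knob top [0.197  0.2136 0.2143]
dark pad z [0.1303 0.1336 0.1348]
now knob top [0.1967 0.2154 0.219 ]
dark pad z [0.1306 0.1386 0.14  ]
```

View pics/c17.png

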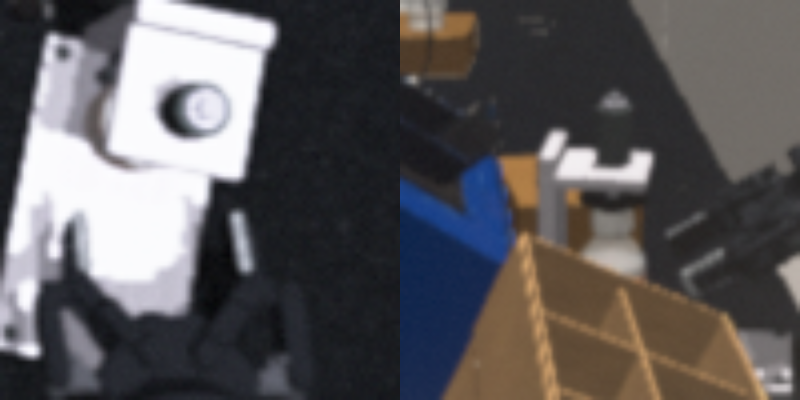

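Run:
```python
from h import *
t=eyes.camera('top');W=cloud(t)
for l in('amber_1_center','bath_lid_center'):
    for d in eyes.cut_out(l,t)[:1]: print(l,round(d['conf'],2),d['position'],np.nanmedian(W[d['pixels']],0).round(3))
s=r.get_state();print(s['clock'],s['contact_force'],s['dq'].round(3))
print(r.hand_in())
```

```text
amber_1_center 0.56 [142.8, 200.3] [0.574 0.184 0.155]
bath_lid_center 0.58 [277.5, 267.0] [ 0.415 -0.139  0.004]
29.0 [-0.2656217  -0.51582405 -0.64421694] [-0.012  0.006  0.002 -0.004  0.001 -0.002  0.   ]
the job is handed in; nothing more can be done
None
```

The white-capped bottle is standing upright at the seat of the larger clamp, held down by the sprung pad. I handed the job in at 29.0 s of the 59 s allowed.

**What I did:**
- I lifted the bottle out of the carton by its cap and stood it on the open front of the clamp's deck, then let go.
- From there the arm could not reach round the body at the needed angle. I took the bottle by the cap again, stood it on the worktop beside the clamp and let go.
- I then gripped it round the body about 40 mm up and lifted it about 20 mm onto the deck.
- I slid it under the pad until it pressed against the V stop. The hand felt about 27–33 N towards the stop and almost nothing sideways, which fits contact on both faces. I opened there and backed off 65 mm.

**Last checks:**
- **Position:** the cap's axis is at 30.6 mm along the clamp, against 30 mm for the seat, and its centre stays in line with height, so the bottle is upright.
- **Pad:** it sits about 5 mm higher than before, as expected.
- **Bystanders:** the brown bottle and the steel lid measure within a few millimetres of where they started.
- **Robot:** the hand is clear of everything, with no contact force beyond noise.
- **Small disagreement:** the hand's own position put the bottle at about 28.6 mm when I released it. That is within the 2 mm camera calibration, and I trusted the contact force and the camera.

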